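# Load the dust-off turntable with stone samples

### The job

Load every limestone sample on the bench into the dust-off turntable. First draw the lock pin out of the table's ear and stand it in its holder; then lay one stone flat in the empty nest at the open front bay, turn the table one click clockwise (seen from above) by an upright red handle so that the stone goes in under the clear guard and the next empty nest comes to the front, and repeat until all the stones are in and none is left at the front. Finally lock the table by pushing the pin fully home again through the ear and the bracket below it, and leave the other tools on the bench where they are.

Things in the scene. Friction and masses are not known exactly. Their poses are not given: they have to be found in the camera images.
- machine: fixed base of the dust-off turntable: blue round housing on a grey foot plate, clear guard roof with red and silver edging, grey pillar behind. Origin on the bench under the table's vertical turning axis; the open loading bay faces the machine's own -x. The turning plate's top face is 75 mm above the bench
- turntable (a joint): aluminium turning plate, 296 mm across, with five nests, five pierced ears, five red handles. Rad, 0 at the start, grows clockwise seen from above (front nest moves to the machine's +y side). A spring detent clicks every 1.257 rad (72 degrees): let go within half a click of a position, it settles there in about 1 s; passing over takes about 6 N at a handle. Free to turn when the pin is out
- front (a point): fixed point 95 mm in front of the axis at the plate's top face: where the centre of the nest in the loading bay lies at every click. The guard roof (underside 54 mm, top 61 mm above the plate, rear beam 68 mm) covers the other nests; in the machine's frame the bay is the gap |y| < 78 mm, x < -28 mm, between roof wings at |y| 80 to 140 mm that reach forward to x = -98 mm
- lock (a point): fixed point: centre of the lock hole at the height of the ears' top face, 165 mm from the axis on the machine's right (-y) side. At every click an ear of the plate (12 mm thick) lies right over the yellow bracket (15 mm thick, 3 mm below the ear); both have a 13 mm through hole. The pin goes straight down through both until its collar rests on the ear
- holder (a point): fixed point: mouth of the pin holder, a yellow upright block 46 mm square, 75 mm high, at the right front of the machine, with a vertical 13 mm hole 50 mm deep; the pin stands in it with its collar on the block
- pin: lock pin, loose, standing in the lock hole at the start. Origin at its lower tip, own z up along the pin. Tapered steel tip (first 7 mm), shank 10 mm across up to a 30 mm collar whose underside is 36 mm above the tip; stem 12 mm across up to 88 mm; orange round grip 24 mm across from 88 to 130 mm; 0.16 kg
- nest0 (a point): centre of nest 0 of the turning plate, at its top face, 95 mm from the axis; turns with the plate. A black place for one stone, long side towards the axis, 90 by 58 mm inside 10 mm high end and corner ribs; its long sides are open over the middle 54 mm for the fingers. Nest 0 is at the front at the start, nest 1 after one click, and so on
- nest1 (a point): centre of nest 1 of the turning plate, at its top face, 95 mm from the axis; turns with the plate. As nest0
- nest2 (a point): centre of nest 2 of the turning plate, at its top face, 95 mm from the axis; turns with the plate. As nest0
- nest3 (a point): centre of nest 3 of the turning plate, at its top face, 95 mm from the axis; turns with the plate. As nest0
- nest4 (a point): centre of nest 4 of the turning plate, at its top face, 95 mm from the axis; turns with the plate. As nest0
- handle0 (a point): centre of the top of one of the five handles, a round red upright post 18 mm across and 40 mm tall on the plate, 170 mm from the axis, outside the guard; turns with the plate. It stands midway between nest 0 and nest 1; the other four are alike, one midway between every two neighbouring nests, 72 degrees apart
- stone1: pale limestone moulding sample, 80 mm (own x) by 50 mm (own y) by 40 mm high, a hollow cove cut along the upper edge of its -x end (that end only 22 mm high from x = -40 to -12 mm). Origin at the centre of its underside, own z up; 0.25 to 0.45 kg. May be absent
- stone2: Like stone1. May be absent
- stone3: Like stone1. May be absent
- stone4: Like stone1. May be absent
- chisel_a: stone chisel with blue sleeve, 205 mm long, lying; a bystander, leave it where it is. Origin at the centre of its underside
- chisel_b: steel stone chisel, 205 mm long, lying; a bystander, leave it where it is. Origin at the centre of its underside
- chisel_c: dark steel stone chisel, 205 mm long, lying; a bystander, leave it where it is. Origin at the centre of its underside
- mallet: round white mallet standing on its head, handle up, 92 mm across, 215 mm tall; a bystander, leave it where it is. Origin at the centre of its underside
- brush: dust brush, 190 mm long, lying; a bystander, leave it where it is. Origin at the centre of its underside
- square: mason's square, 150 mm blade, lying; a bystander, leave it where it is. Origin at the centre of its underside
- tin: open aluminium tin, 90 mm across, 100 mm tall; a bystander, leave it where it is. Origin at the centre of its underside
Not all that is in view belongs to the job. What is shaped like the stone3 but turquoise is not meant. Leave any orange or turquoise look-alike of the stone1 alone.

How it is judged:
On the way, in this order (a step that is already met when the one before it is completed fails the run):
1. the lock pin is out of the table and stands in its holder (horizontal distance between pin and holder below 0.004 m and z of pin in the frame of holder below -0.032 m and angle between pin's own z axis and vertical below 0.1 rad), for 0.2 s.
2. a stone lies in the nest at the front bay, the table still in its first position (((distance between stone1 and nest0 below 0.009 m and angle between stone1's own z axis and vertical below 0.08 rad) or (distance between stone2 and nest0 below 0.009 m and angle between stone2's own z axis and vertical below 0.08 rad) or (distance between stone3 and nest0 below 0.009 m and angle between stone3's own z axis and vertical below 0.08 rad) or (distance between stone4 and nest0 below 0.009 m and angle between stone4's own z axis and vertical below 0.08 rad)) and value of joint turntable between -0.1 and 0.1 rad), for 0.2 s.
3. the table has been turned one click clockwise with that stone in its nest (((distance between stone1 and nest0 below 0.009 m and angle between stone1's own z axis and vertical below 0.08 rad) or (distance between stone2 and nest0 below 0.009 m and angle between stone2's own z axis and vertical below 0.08 rad) or (distance between stone3 and nest0 below 0.009 m and angle between stone3's own z axis and vertical below 0.08 rad) or (distance between stone4 and nest0 below 0.009 m and angle between stone4's own z axis and vertical below 0.08 rad)) and value of joint turntable between 1.157 and 1.357 rad), for 0.3 s.
4. a second stone lies in the next nest, now at the front bay (((distance between stone1 and nest1 below 0.009 m and angle between stone1's own z axis and vertical below 0.08 rad) or (distance between stone2 and nest1 below 0.009 m and angle between stone2's own z axis and vertical below 0.08 rad) or (distance between stone3 and nest1 below 0.009 m and angle between stone3's own z axis and vertical below 0.08 rad) or (distance between stone4 and nest1 below 0.009 m and angle between stone4's own z axis and vertical below 0.08 rad)) and value of joint turntable between 1.157 and 1.357 rad), for 0.2 s.
5. the table has been turned a second click clockwise (((distance between stone1 and nest1 below 0.009 m and angle between stone1's own z axis and vertical below 0.08 rad) or (distance between stone2 and nest1 below 0.009 m and angle between stone2's own z axis and vertical below 0.08 rad) or (distance between stone3 and nest1 below 0.009 m and angle between stone3's own z axis and vertical below 0.08 rad) or (distance between stone4 and nest1 below 0.009 m and angle between stone4's own z axis and vertical below 0.08 rad)) and value of joint turntable between 2.413 and 2.613 rad), for 0.3 s.
At the end, for the whole second after the job is handed in: Each stone lies flat in a nest (its underside centre within 9 mm of the nest centre, tilt under 0.08 rad), none within 60 mm of the front bay centre; the pin stands in the lock hole (within 4 mm, tip over 32 mm below the ear top, tilt under 0.1 rad); the table is at rest (angle between each of stone1, stone2, stone3, stone4's own z axis and vertical below 0.08 rad and (distance between stone1 and nest0 below 0.009 m or distance between stone1 and nest1 below 0.009 m or distance between stone1 and nest2 below 0.009 m or distance between stone1 and nest3 below 0.009 m or distance between stone1 and nest4 below 0.009 m) and (distance between stone2 and nest0 below 0.009 m or distance between stone2 and nest1 below 0.009 m or distance between stone2 and nest2 below 0.009 m or distance between stone2 and nest3 below 0.009 m or distance between stone2 and nest4 below 0.009 m) and (distance between stone3 and nest0 below 0.009 m or distance between stone3 and nest1 below 0.009 m or distance between stone3 and nest2 below 0.009 m or distance between stone3 and nest3 below 0.009 m or distance between stone3 and nest4 below 0.009 m) and (distance between stone4 and nest0 below 0.009 m or distance between stone4 and nest1 below 0.009 m or distance between stone4 and nest2 below 0.009 m or distance between stone4 and nest3 below 0.009 m or distance between stone4 and nest4 below 0.009 m) and horizontal distance between each of stone1, stone2, stone3, stone4 and front above 0.06 m and horizontal distance between pin and lock below 0.004 m and z of pin in the frame of lock below -0.032 m and angle between pin's own z axis and vertical below 0.1 rad and velocity of joint turntable between -0.05 and 0.05 rad/s); the robot touches nothing.
It fails at once if a bystander is pushed more than 40 mm from its place (distance of any of chisel_a, chisel_b, chisel_c, mallet, brush, square, tin from where it was at the start of the episode above 0.04 m).
It fails at once if the table is turned back anticlockwise past its starting position (value of joint turntable below -0.5 rad).
Of stone1, stone2, stone3, stone4 only 2 to 4 are there at a start; the rules pass over those that are not, and their reading is None.
At some moment in a run one of stone1, stone2, stone3, stone4 may be knocked a few centimetres aside while the robot is not near it.
It also fails if it takes over 210 s, if anything falls off the work surface, if the arm or the gripper's body presses on something with over 40 N, if the wrist force passes 120 N, or if a joint passes its speed limit or range.

### The arm

A 6-joint arm with a two-finger parallel gripper is mounted at the origin on the work surface. World frame = base frame: x ahead of the robot, y to its left, z up, the work surface at z = 0. Lengths are in m, angles in rad, forces in N, time in s.
With the tool pointing down it reaches from about 0.3 to 0.875 m from the base axis. Payload 6.4 kg.
Tool frame: the origin (TCP) lies midway between the tips of the shut fingers; the grasp point (between the pads) lies manip.tcp_to_grasp behind it (manip.tcp_to_grasp is the distance from the TCP to the grasp point, in m); z points along the fingers, y is the direction in which the jaws open and shut (so a half turn about z gives the same grasp; the last joint's range is limited). The gripper opens to 88 mm and grips with 3 to 60 N. Pads are 18 mm wide; open, the fingers measure 123 mm over their backs; the gripper's body (75 mm by 187 mm) begins 45 mm behind the grasp point.
Start: joints at [0.992, 0.181, 1.607, -0, 1.354, -0.206], TCP at [0.209, 0.536, 0.239] pointing down, gripper open.
Joint ranges: [-2.99, 2.99], [-0.89, 2.07], [0.3, 2.58], [-1.14, 4.28], [0, 2.63], [-3.12, 3.12]. Speed limits (rad/s): [2.57, 2.57, 3.01, 3.14, 3.14, 3.14].

### API

Orientations are given as a rotation vector (axis times angle).
In Python, from plant import manip, camera, workorder, models gives the robot as it stands.
- The arm moves only by the tool play_rows, never from a script. Its arguments are lists of equal length, an entry for each row: "hand": the opening, from 0 (shut) to 1 (fully open); "translation": the shift along the tool's x, y, z in cm, a list of three; "twist": the turn, a rotation vector about the tool's x, y, z in degrees, a list of three. A call has exactly 8 rows; each row shifts and turns the commanded pose from where the row before left it, along the tool's axes as they then stand; what a row does not reach is not made up. A row lasts 1/12 s, in which the tool goes at most 41.7 mm and 7.16 degrees, less where a joint would pass 70% of its speed; a pose out of reach is approached as far as the arm can. A call is refused whole if a number of a shift passes 4.17 or a number of a turn 7.16, either way. A call with a gripper value outside its range is refused whole. The fingers move at their own pace and stop on an object; "grip_force" is the grip in N (left out, the last holds). Time passes only in rows, so rows that do not move let the fingers close, or fill a call up. It gives the time, the measured TCP pose, the force and the opening at its end, in the units of the state.
- manip.get_obs(): the state, without advancing time (a new reading comes with each control period).
- camera(name): name is "side" or "top"; returns a dict with "image" (480x640x3 uint8, red, green, blue), "vfov" (degrees; the focal length in pixels is half the picture's height over the tangent of half this angle, whatever the lens; pixels are square), "cx", "cy" (the principal point, pixels), "dist_coeffs" ([k1, k2, p1, p2, k3] as OpenCV has them; the pictures are not rectified), "cam_to_world" (4x4, takes a point from camera to world coordinates). Camera axes: x right, y up, looking along -z (the intrinsics and any distortion apply to the point x, -y, -z); pixel columns grow to the right and rows downward; lengths in m; the calibration is good to about 2 mm. A picture is of the moment at which its call begins. There is no depth.
- workorder.close_job(): hands the job in, once; it reports no verdict.
Trained networks look in the newest picture that a camera, given by its name, has taken for a name from the list of things; names that differ only in an ending like _2 or _b are one class to them, and where a whole thing is asked for, a point or a joint stands for the part that bears it (a point fixed in the world has none). Each returns a list of dicts, best first, with "conf" (0 to 1); they miss things now and then, are a little off and sometimes report something else, mostly with a low value. They report only what shows in the picture. A call takes as long as a camera call. They do not tell look-alikes from the thing itself.
- models.search_frame(camera, target): "at" ([x, y, z] in m, in world coordinates, good to about 4 mm: the middle of the surface that is visible of it).
The state is a dict: "time_s": time; "q": joint angles; "qvel": joint speeds; "effort": joint torques, N m; "ee_pos": TCP position; "tool_rot": TCP orientation; "contact_force": force on the tool from outside, world axes, zero at the start; "wrist_torque": the same for the moment, N m; "opening": opening from 0.0 (shut) to 1.0 (fully open).
Only numpy, scipy, OpenCV 4.12 (cv2) and the standard library are available. Lean on these libraries where they do the work, as an engineer would, in place of code of your own. Each camera call takes 0.05 s, during which the arm holds its last target.

## Working session

There is one attempt and no reset: what is moved stays moved. The work goes in short steps, Python scripts to look and compute and a tool call to move; the robot and the scene stay as the last step left them, time stands still between calls to the robot, and variables do not carry over. Pictures are saved under pics/ and viewed, and the job is handed in when it is done.

Besides the shell and the picture viewer there is one more tool, called after "Call:" as name(argument=value, ...) on one line, values as JSON. play_rows: Moves the arm, as the interface text tells. Its arguments: {"type":"object","properties":{"hand":{"type":"array"},"translation":{"type":"array"},"twist":{"type":"array"},"grip_force":{"type":"number"}},"required":["hand","translation","twist"]}

```bash
ls -la; mkdir -p pics
python3 - <<'E'
from plant import manip, camera, workorder, models
import cv2, numpy as np
o=manip.get_obs(); print(o); print(manip.tcp_to_grasp)
for n in ("side","top"):
    c=camera(n); print(n,c["vfov"],c["cx"],c["cy"],c["dist_coeffs"]); print(np.round(c["cam_to_world"],4).tolist())
    cv2.imwrite(f"pics/{n}0.png",c["image"][:,:,::-1])
E
```

```text
total 12
drwxr-xr-x  3 agent agent 4096 Dec  7 06:02 .
drwxr-xr-x 23 root  root  4096 Dec  7 06:02 ..
drwxr-xr-x  2 agent agent 4096 Dec  7 06:02 pics
{'time_s': 0.0, 'q': array([ 9.91666528e-01,  1.81528288e-01,  1.60798624e+00, -8.78016042e-06,
        1.35376919e+00, -2.06287448e-01]), 'qvel': array([-0.00015696,  0.00010412,  0.00185938,  0.00076824,  0.00121736,
       -0.00033097]), 'effort': array([ 4.13421221e-04, -4.33878386e+01, -3.41837704e+01,  7.02329795e-02,
        3.85080418e-02, -1.47080600e-04]), 'ee_pos': array([0.20914096, 0.53505907, 0.23782781]), 'tool_rot': array([-5.82151475e-01, -3.08653235e+00,  2.45876146e-03]), 'contact_force': array([-0.33432238, -0.25434574, -1.00880546]), 'wrist_torque': array([ 0.05270861,  0.01168879, -0.02269189]), 'opening': 0.9995732569414856}
0.0187
side 43.23653398310857 326.34124786895694 230.11074378714255 [-0.05710538  0.          0.          0.          0.        ]
[[0.83, 0.3955, -0.3932, -0.0844], [-0.5573, 0.5604, -0.6127, -0.9441], [-0.022, 0.7277, 0.6855, 1.136], [0.0, 0.0, 0.0, 1.0]]
top 51.48163695244341 318.8126248799081 244.90787601570273 [0.04332076 0.         0.         0.         0.        ]
[[-0.0056, 0.9975, -0.07, 0.4005], [-1.0, -0.0056, 0.0001, -0.0374], [-0.0003, 0.07, 0.9975, 1.5217], [0.0, 0.0, 0.0, 1.0]]
```

View pics/side0.png

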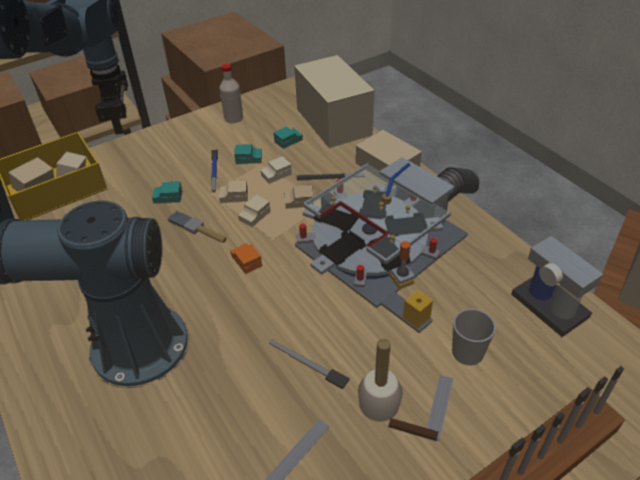

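View pics/top0.png

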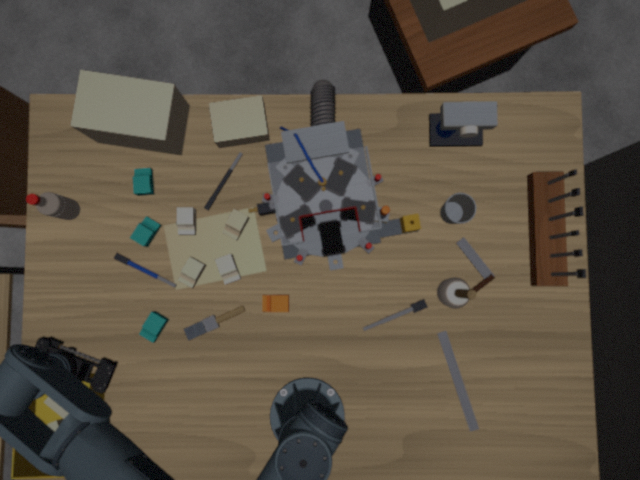

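```bash
cat > h.py <<'E'
import numpy as np, cv2
from plant import manip, camera, workorder, models
from scipy.spatial.transform import Rotation as R
def K(c):
    f=c["image"].shape[0]/2/np.tan(np.radians(c["vfov"])/2)
    return np.array([[f,0,c["cx"]],[0,f,c["cy"]],[0,0,1]]), np.array(c["dist_coeffs"],float)
F=np.diag([1,-1,-1.])
def px2w(c,px,z):
    k,d=K(c); p=cv2.undistortPoints(np.array(px,float).reshape(-1,1,2),k,d).reshape(-1,2)
    T=np.array(c["cam_to_world"]); r=(T[:3,:3]@F@np.c_[p,np.ones(len(p))].T).T
    s=(z-T[2,3])/r[:,2]; return T[:3,3]+r*s[:,None]
def w2px(c,P):
    k,d=K(c); T=np.array(c["cam_to_world"]); q=(np.array(P,float).reshape(-1,3)-T[:3,3])@T[:3,:3]@F
    return cv2.projectPoints(q,np.zeros(3),np.zeros(3),k,d)[0].reshape(-1,2)
def crop(c,x0,y0,x1,y1,s,name,draw=()):
    im=cv2.resize(c["image"][y0:y1,x0:x1,::-1],None,fx=s,fy=s,interpolation=cv2.INTER_CUBIC)
    for P,col in draw:
        pp=(w2px(c,P)+0.5-[x0,y0])*s
        cv2.polylines(im,[np.round(pp).astype(int).reshape(-1,1,2)],False,col,1)
    cv2.imwrite("pics/"+name,im)
def circ(x,y,z,r,n=24):
    a=np.linspace(0,2*np.pi,n+1); return np.c_[x+r*np.cos(a),y+r*np.sin(a),0*a+z]
E
python3 - <<'E'
from h import *
for n in("top","side"):
    c=camera(n)
    for t in ["machine","turntable","pin","holder","handle0","stone1","nest0","lock","chisel_a","mallet","brush","tin","square"]:
        try: print(n,t,[(np.round(d["at"],3).tolist(),round(d["conf"],2)) for d in models.search_frame(n,t)])
        except Exception as e: print(n,t,e)
    if n=="top": crop(c,230,90,450,290,3.6,"mtop.png"); crop(c,130,150,290,350,4,"stop.png" ) if 0 else crop(c,130,190,290,310,5,"stop.png")
    else: crop(c,270,140,480,340,3.5*.85,"mside.png"); crop(c,140,110,340,280,4*.88,"sside.png")
E
```

```text
top machine [([0.646, -0.055, 0.132], 0.84), ([0.532, -0.072, 0.072], 0.46)]
top turntable [([0.529, -0.074, 0.075], 0.89)]
top pin [([0.595, -0.216, 0.168], 0.69)]
top holder [([0.646, -0.05, 0.131], 0.64)]
top handle0 [([0.532, -0.071, 0.07], 0.75)]
top stone1 [([0.552, 0.478, 0.036], 0.94), ([0.435, 0.232, 0.039], 0.93), ([0.697, 0.491, 0.04], 0.87), ([0.584, 0.354, 0.042], 0.86), ([0.335, 0.093, 0.04], 0.83), ([0.263, 0.452, 0.041], 0.76), ([0.568, 0.212, 0.041], 0.69), ([0.43, 0.34, 0.04], 0.59), ([0.613, -0.458, 0.045], 0.22)]
top nest0 [([0.53, -0.068, 0.07], 0.6)]
top lock [([0.645, -0.055, 0.131], 0.73)]
top chisel_a [([0.297, -0.291, 0.014], 0.94), ([0.444, 0.505, 0.01], 0.9), ([0.698, 0.258, 0.012], 0.7)]
top mallet [([0.364, -0.426, 0.082], 0.77), ([0.612, -0.456, 0.045], 0.37)]
top brush [([0.269, 0.297, 0.016], 0.81), ([0.43, 0.337, 0.04], 0.68)]
top tin [([0.613, -0.459, 0.045], 0.59)]
top square [([0.448, -0.517, 0.007], 0.58)]
side machine [([0.607, -0.091, 0.085], 0.93), ([0.575, 0.346, 0.03], 0.71)]
side turntable [([0.43, -0.517, 0.003], 0.74), ([0.546, -0.084, 0.
[... 224 characters left out ...]
2, 0.201, 0.029], 0.85), ([0.541, 0.472, 0.028], 0.77), ([0.325, 0.067, 0.037], 0.72), ([0.268, 0.442, 0.021], 0.68), ([0.429, 0.329, 0.028], 0.62), ([0.576, 0.346, 0.026], 0.56), ([0.69, 0.471, 0.026], 0.56), ([0.549, -0.086, 0.073], 0.15)]
side nest0 [([0.543, -0.08, 0.077], 0.87), ([0.3, -0.293, 0.01], 0.58), ([0.678, 0.268, 0.012], 0.32)]
side lock [([0.603, -0.092, 0.087], 0.81)]
side chisel_a [([0.301, -0.294, 0.008], 0.93), ([0.677, 0.265, 0.008], 0.54), ([0.435, 0.49, 0.008], 0.52)]
side mallet [([0.349, -0.448, 0.084], 0.92)]
side brush [([0.272, 0.282, 0.019], 0.81)]
side tin [([0.609, -0.449, 0.064], 0.98), ([0.544, -0.08, 0.075], 0.54)]
side square [([0.43, -0.517, 0.006], 0.97)]
```

View pics/mtop.png

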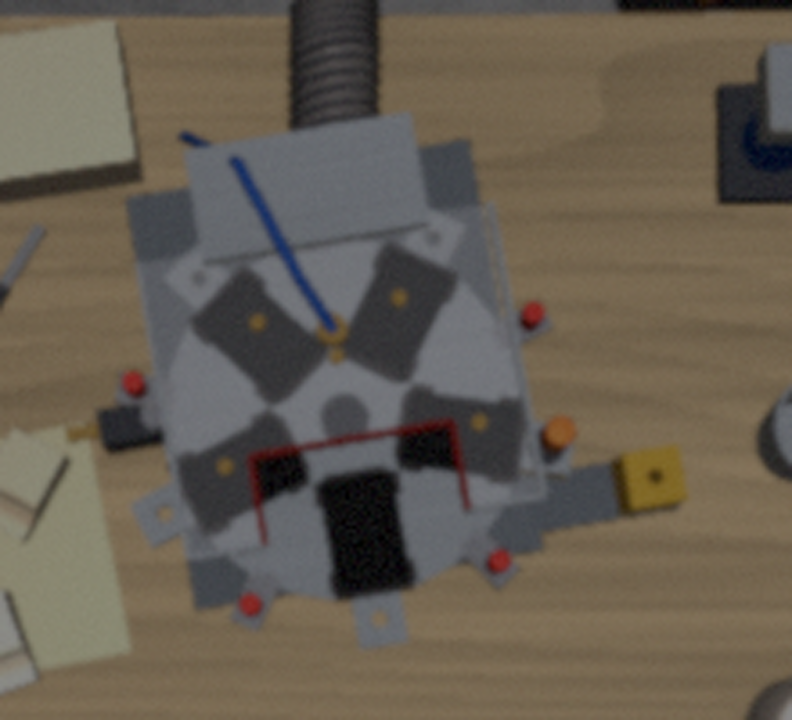

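View pics/mside.png

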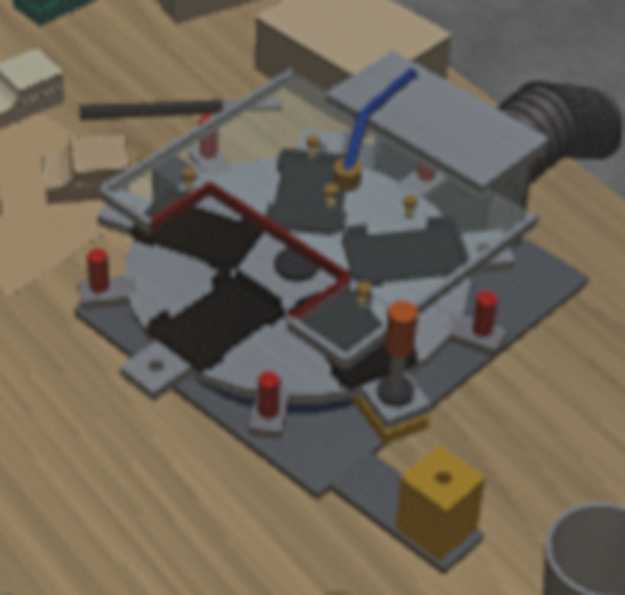

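View pics/stop.png

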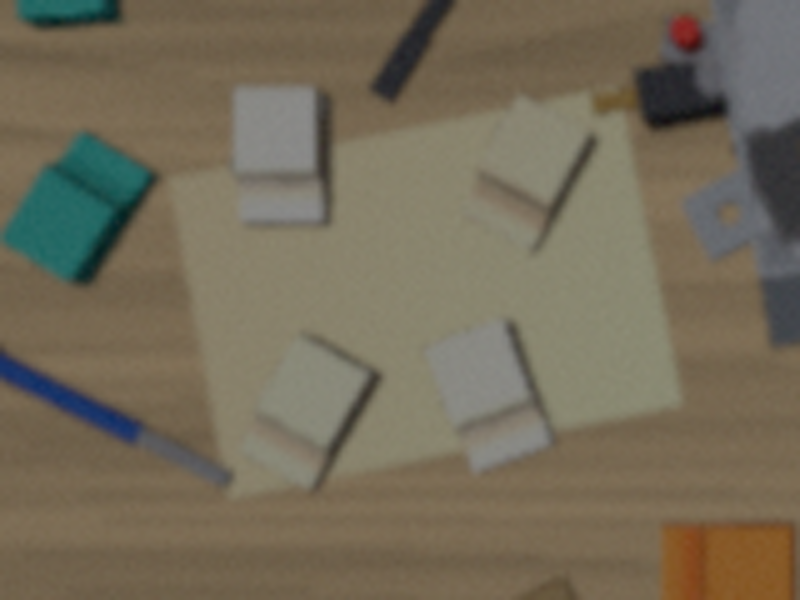

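View pics/sside.png

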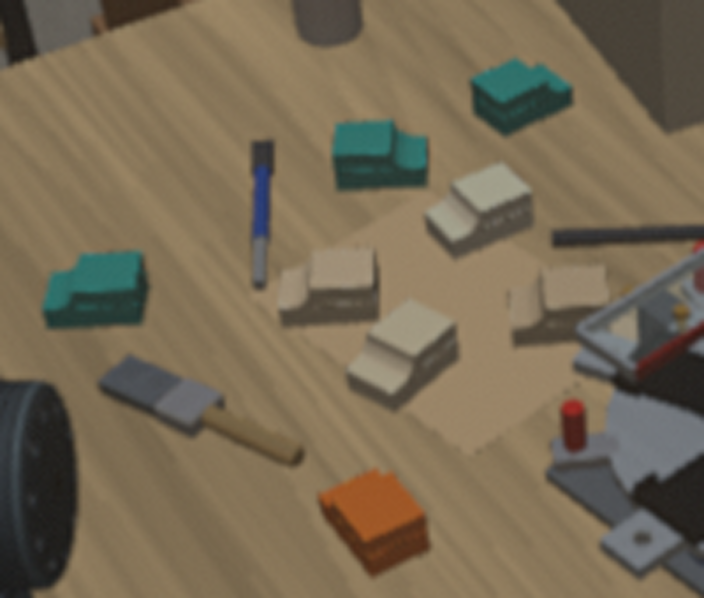

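```bash
cat > fit.py <<'E'
from h import *
from scipy.optimize import least_squares
ct=camera("top"); cs=camera("side")
T=lambda p:((np.array(p)+.5)/3.6-.5+[230,90]); S=lambda p:((np.array(p)+.5)/2.975-.5+[270,140])
# azimuth k: from front(-x), positive toward machine -y (right)
def P(az,r,z,m): 
    a=np.pi+np.radians(az)+m[2]; return [m[0]+r*np.cos(a),m[1]+r*np.sin(a),z]
obs=[(ct,T,(250,605),'h',-36),(ct,T,(500,560),'h',36),(ct,T,(533,314),'h',108),(ct,T,(134,382),'h',-108),
(ct,T,(380,618),'e',0),(ct,T,(165,513),'e',-72),(ct,T,(198,278),'e',-144),(ct,T,(433,238),'e',144),
(ct,T,(656,476),'o',0),(cs,S,(443,478),'o',0),
(cs,S,(98,255),'h',-36),(cs,S,(268,380),'h',36),(cs,S,(487,297),'h',108),(cs,S,(208,120),'h',-108),(cs,S,(155,366),'e',0),(cs,S,(483,246),'e',144)]
def pred(v):
    m=v[:3]; out=[]
    for c,f,p,t,az in obs:
        w={'h':lambda:P(az,.170,v[3],m),'e':lambda:P(az,.165,v[4],m),'o':lambda:[v[5],v[6],.075]}[t]()
        out.append(w2px(c,w)[0]-f(p))
    return np.array(out)
if __name__=="__main__":
    s=least_squares(lambda v:pred(v).ravel(),[.62,-.05,.17,.115,.075,.5,-.3],loss='soft_l1')
    print(np.round(s.x,4)); print(np.round(pred(s.x),2).tolist())
    np.save("m.npy",s.x)
    m=s.x; print("holder az/r",)
    d=m[5:7]-m[:2]; c,sn=np.cos(m[2]),np.sin(m[2]); print("holder in machine",c*d[0]+sn*d[1],-sn*d[0]+c*d[1])
    print("lock",P(72,.165,m[4],m),"front",P(0,.095,.075,m))
E
python3 fit.py
```

```text
[ 0.6158 -0.0568  0.1675  0.1133  0.0751  0.5667 -0.3093]
[[-0.08, -0.05], [-0.06, 0.32], [0.17, -0.37], [-0.5, 0.07], [-0.18, 0.31], [-0.24, 0.25], [0.23, 0.51], [-0.14, 0.41], [-0.0, 0.42], [0.25, -0.26], [-0.12, -0.12], [0.39, -0.43], [0.09, 0.29], [0.13, 0.43], [0.56, -0.51], [0.37, 0.2]]
holder az/r
holder in machine -0.09048981790131566 -0.24085491312574892
lock [np.float64(0.5916775580924647), np.float64(-0.21999966853225245), np.float64(0.07514468790297356)] front [np.float64(0.5221211082250843), np.float64(-0.07260829324797069), 0.075]
```

```bash
cat >> h.py <<'E'
def cur():
    o=manip.get_obs(); return np.array(o["ee_pos"]),R.from_rotvec(o["tool_rot"]),o
def down(phi): # jaw(y) axis at world angle phi deg, z down
    p=np.radians(phi); y=np.array([np.cos(p),np.sin(p),0]); z=np.array([0,0,-1.]); return R.from_matrix(np.c_[np.cross(y,z),y,z])
def jaw():
    p,r,o=cur(); y=r.as_matrix()[:,1]; return np.degrees(np.arctan2(y[1],y[0]))
def plan(target,phi=None,n=8,rot_first=False):
    """from measured pose, rows in tool frame to reach target TCP / jaw angle (nearest equivalent)"""
    p,r,o=cur(); t=np.array(target,float)
    if phi is None: phi=jaw()
    c=[down(phi),down(phi+180)]; e=[(r.inv()*k).as_rotvec() for k in c]
    i=0 if np.linalg.norm(e[0])<=np.linalg.norm(e[1]) else 1
    w=np.degrees(e[i])
    print("t=%.2f tcp %s jaw %.2f op %.3f F %s"%(o["time_s"],np.round(p,4),jaw(),o["opening"],np.round(o["contact_force"],1)))
    print("world delta cm",np.round((t-p)*100,2),"turn deg tool",np.round(w,2))
    print(" tool delta now cm:",np.round(r.inv().apply(t-p)*100,2)," tool delta after turn:",np.round(c[i].inv().apply(t-p)*100,2)," /n:",np.round(c[i].inv().apply(t-p)*100/n,3), "turn/n",np.round(w/n,2))
M=np.array([.6158,-.0568,.1675])
def m2w(x,y,z):
    c,s=np.cos(M[2]),np.sin(M[2]); return [M[0]+c*x-s*y,M[1]+s*x+c*y,z]
E
python3 - <<'E'
from h import *
ct=camera("top"); cs=camera("side")
T=lambda p:((np.array(p)+.5)/3.6-.5+[230,90]); S=lambda p:((np.array(p)+.5)/2.975-.5+[270,140])
L=m2w(-.051,-.1569,.169)
print("lock",L, px2w(ct,[T((560,433))],.169), px2w(cs,[S((403,310))],.169))
mx=lambda pts:np.array([m2w(*q) for q in pts])
H=[.5667,-.3093]
roof=lambda s:mx([(-.028,s*.08,.136),(-.098,s*.08,.136),(-.098,s*.14,.136),(.1,s*.14,.136)])
hd=[(circ(*m2w(-.17*np.cos(np.radians(a)),-.17*np.sin(np.radians(a)),.115),.009),(0,255,0)) for a in(-108,-36,36,108)]
D=[(circ(*L,.012),(0,255,0)),(circ(*L[:2],.075,.015),(255,255,0)),(circ(*H,.075,.0065),(255,0,255)),(circ(*m2w(0,0,.075),.148,60),(255,0,0)),(roof(1),(0,255,255)),(roof(-1),(0,255,255))]+hd
crop(ct,230,90,450,290,3.6,"mt1.png",D); crop(cs,270,140,480,340,2.975,"ms1.png",D)
E
```

```text
lock [np.float64(0.591671795632384), np.float64(-0.2200067393032364), 0.169] [[ 0.59036451 -0.21954358  0.169     ]] [[ 0.59096578 -0.22063276  0.169     ]]
```

View pics/mt1.png

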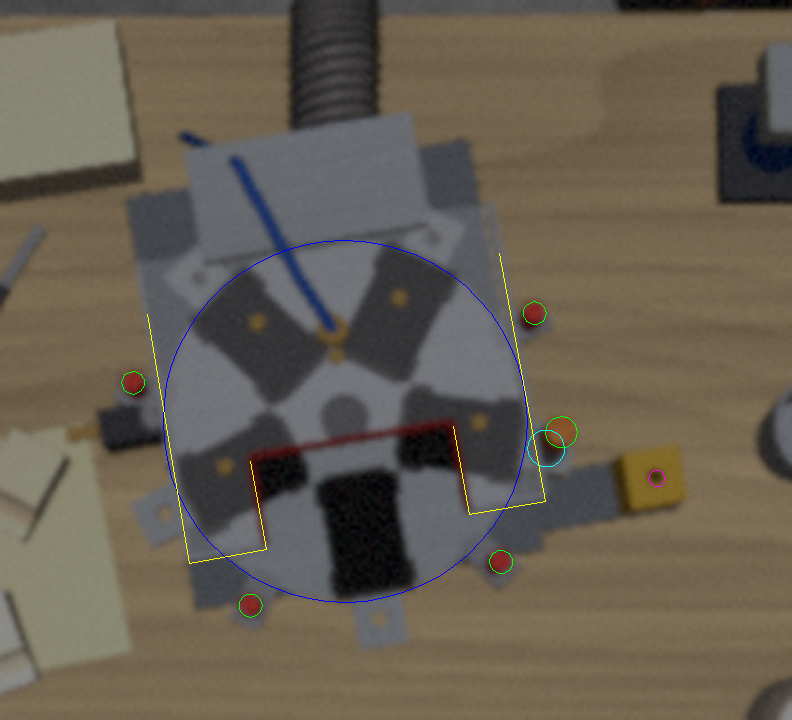

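View pics/ms1.png

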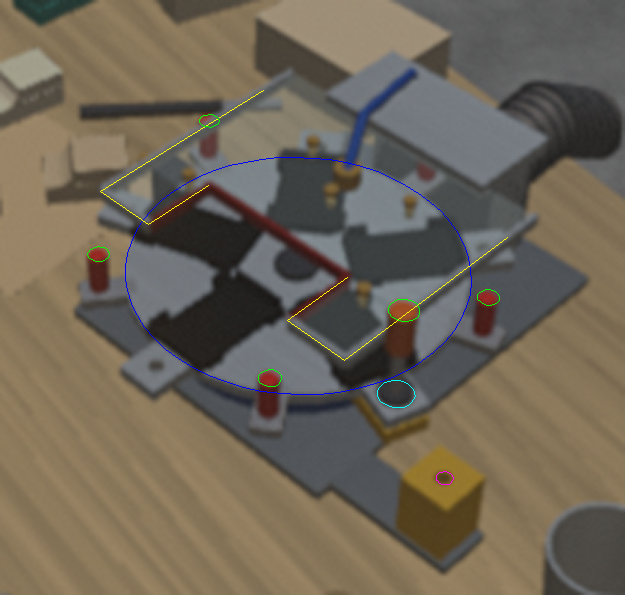

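Run:
```python
from h import *
plan([.591,-.220,.235],9.6,24)
```

```text
t=1.70 tcp [0.2094 0.5355 0.2387] jaw 68.64 op 1.000 F [-0.8 -0.2  0.4]
world delta cm [ 38.16 -75.55  -0.37] turn deg tool [ 0.   -0.   59.04]
 tool delta now cm: [-63.05 -56.47   0.37]  tool delta after turn: [-80.86  25.02   0.37]  /n: [-3.369  1.043  0.016] turn/n [ 0.   -0.    2.46]
```

Call:
play_rows(hand=[1, 1, 1, 1, 1, 1, 1, 1], translation=[[0, 0, 0], [0, 0, 0], [0, 0, 0], [0, 0, 0], [0, 0, 0], [0, 0, 0], [0, 0, 0], [0, 0, 0]], twist=[[0, 0, 7.1], [0, 0, 7.1], [0, 0, 7.1], [0, 0, 7.1], [0, 0, 7.1], [0, 0, 7.1], [0, 0, 7.1], [0, 0, 7.1]], grip_force=20)

```text
time_s: 2.37
ee_pos: [0.2094, 0.5355, 0.2387]
tool_rot: [1.988, 2.433, -0.0]
contact_force: [0.3, -0.6, -0.8]
opening: 1.003
```

Call:
play_rows(hand=[1, 1, 1, 1, 1, 1, 1, 1], translation=[[-3.2, 1, 0], [-3.2, 1, 0], [-3.2, 1, 0], [-3.2, 1, 0], [-3.2, 1, 0], [-3.2, 1, 0], [-3.2, 1, 0], [-3.2, 1, 0]], twist=[[0, 0, 2.2], [0, 0, 0], [0, 0, 0], [0, 0, 0], [0, 0, 0], [0, 0, 0], [0, 0, 0], [0, 0, 0]])

```text
time_s: 3.03
ee_pos: [0.3327, 0.2958, 0.2389]
tool_rot: [2.026, 2.4, 0.001]
contact_force: [0.1, 0.3, 0.5]
opening: 0.999
```

Call:
play_rows(hand=[1, 1, 1, 1, 1, 1, 1, 1], translation=[[-3.2, 1, 0], [-3.2, 1, 0], [-3.2, 1, 0], [-3.2, 1, 0], [-3.2, 1, 0], [-3.2, 1, 0], [-3.2, 1, 0], [-3.2, 1, 0]], twist=[[0, 0, 0], [0, 0, 0], [0, 0, 0], [0, 0, 0], [0, 0, 0], [0, 0, 0], [0, 0, 0], [0, 0, 0]])

```text
time_s: 3.7
ee_pos: [0.4546, 0.0565, 0.239]
tool_rot: [2.027, 2.4, 0.001]
contact_force: [1.0, 0.6, 0.5]
opening: 1.003
```

Run:
```python
from h import *
plan([.591,-.220,.235],9.6,8)
```

```text
t=3.70 tcp [0.4546 0.0565 0.239 ] jaw 9.63 op 1.003 F [1.  0.6 0.5]
world delta cm [ 13.64 -27.65  -0.4 ] turn deg tool [0.05 0.01 0.03]
 tool delta now cm: [-29.54   8.82   0.41]  tool delta after turn: [-29.54   8.84   0.4 ]  /n: [-3.692  1.105  0.05 ] turn/n [0.01 0.   0.  ]
```

Call:
play_rows(hand=[1, 1, 1, 1, 1, 1, 1, 0.8], translation=[[-3.9, 1.18, 0], [-3.9, 1.18, 0], [-3.9, 1.18, 0], [-3.9, 1.18, 0], [-3.9, 1.18, 0.1], [-3.9, 1.18, 0.1], [-3.9, 1.16, 0.1], [-2.24, 0.6, 0.1]], twist=[[0, 0, 0], [0, 0, 0], [0, 0, 0], [0, 0, 0], [0, 0, 0], [0, 0, 0], [0, 0, 0], [0, 0, 0]])

```text
time_s: 4.37
ee_pos: [0.5917, -0.2224, 0.2344]
tool_rot: [2.029, 2.397, -0.001]
contact_force: [0.2, 0.5, 0.5]
opening: 0.945
```

Run:
```python
from h import *
plan([.591,-.220,.135],9.6,8)
```

```text
t=4.37 tcp [ 0.5917 -0.2224  0.2344] jaw 9.51 op 0.945 F [0.2 0.5 0.5]
world delta cm [-0.07  0.24 -9.94] turn deg tool [ 0.02  0.08 -0.09]
 tool delta now cm: [ 0.26 -0.03  9.94]  tool delta after turn: [ 0.24 -0.03  9.94]  /n: [ 0.031 -0.004  1.243] turn/n [ 0.    0.01 -0.01]
```

Call:
play_rows(hand=[0.8, 0.8, 0.7, 0.7, 0.7, 0.7, 0.7, 0.7], translation=[[0, 0, 0], [0, 0, 1.5], [0, 0, 1.5], [0, 0, 1.5], [0, 0, 1.5], [0, 0, 1.5], [0, 0, 1.5], [0, 0, 1]], twist=[[0, 0, 0], [0, 0, 0], [0, 0, 0], [0, 0, 0], [0, 0, 0], [0, 0, 0], [0, 0, 0], [0, 0, 0]])

```text
time_s: 5.03
ee_pos: [0.5898, -0.2169, 0.1332]
tool_rot: [-2.025, -2.399, 0.0]
contact_force: [-0.4, -0.1, -0.3]
opening: 0.701
```

Run:
```python
from h import *
plan([.591,-.220,.135],9.6,8)
ct=camera("top");crop(ct,270,150,450,290,4.4,"p1.png")
cs=camera("side");crop(cs,330,180,480,320,4.4,"p2.png")
plan([.591,-.220,.135],9.6,8)
```

```text
t=5.03 tcp [ 0.5898 -0.2169  0.1332] jaw 9.68 op 0.701 F [-0.4 -0.1 -0.3]
world delta cm [ 0.12 -0.31  0.18] turn deg tool [-0.08 -0.09  0.08]
 tool delta now cm: [-0.33  0.07 -0.18]  tool delta after turn: [-0.33  0.07 -0.18]  /n: [-0.041  0.009 -0.023] turn/n [-0.01 -0.01  0.01]
t=5.13 tcp [ 0.5893 -0.2168  0.1326] jaw 9.67 op 0.700 F [-0.2  1.1 -0.8]
world delta cm [ 0.17 -0.32  0.24] turn deg tool [-0.18 -0.16  0.07]
 tool delta now cm: [-0.34  0.12 -0.24]  tool delta after turn: [-0.34  0.12 -0.24]  /n: [-0.043  0.015 -0.029] turn/n [-0.02 -0.02  0.01]
```

View pics/p2.png

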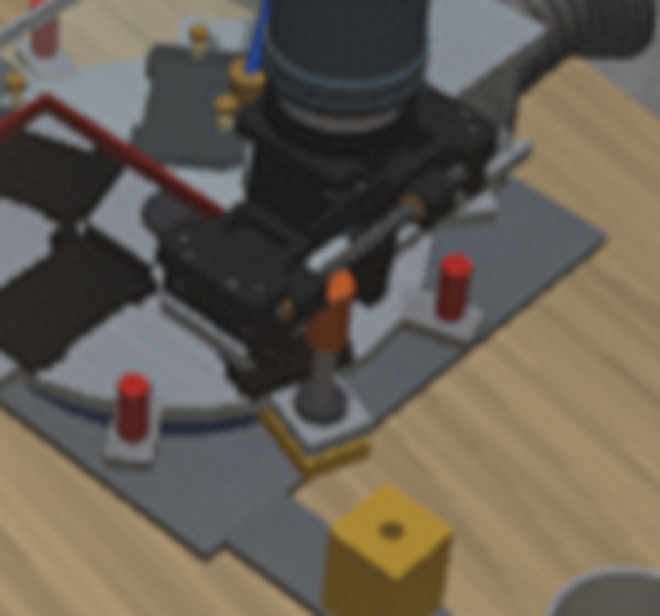

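Call:
play_rows(hand=[0.7, 0.7, 0.7, 0.7, 0.7, 0.6, 0.6, 0.6], translation=[[-0.1, 0.03, -0.1], [-0.1, 0.03, -0.1], [-0.1, 0.03, 0], [-0.03, 0, 0], [0, 0, 0], [0, 0, 0], [0, 0, 0], [0, 0, 0]], twist=[[0, 0, 0], [0, 0, 0], [0, 0, 0], [0, 0, 0], [0, 0, 0], [0, 0, 0], [0, 0, 0], [0, 0, 0]])

```text
time_s: 5.8
ee_pos: [0.592, -0.2213, 0.1367]
tool_rot: [-2.027, -2.4, 0.0]
contact_force: [-0.4, -0.5, -0.5]
opening: 0.603
```

Run:
```python
from h import *
plan([.591,-.220,.135],9.6,8)
```

```text
t=5.80 tcp [ 0.592  -0.2213  0.1367] jaw 9.64 op 0.603 F [-0.4 -0.5 -0.5]
world delta cm [-0.1   0.13 -0.17] turn deg tool [-0.   -0.    0.04]
 tool delta now cm: [ 0.15 -0.08  0.17]  tool delta after turn: [ 0.15 -0.08  0.17]  /n: [ 0.019 -0.01   0.022] turn/n [-0. -0.  0.]
```

Run:
```python
from h import *
for i in range(5):
    camera("top"); p,r,o=cur(); print(np.round(p,4),np.round(o["qvel"],4))
```

```text
[ 0.5921 -0.2213  0.1367] [ 0.0002  0.0024  0.0005 -0.0021  0.0002 -0.0002]
[ 0.592  -0.2214  0.1367] [-0.0001  0.002  -0.0006  0.0008 -0.0015  0.0011]
[ 0.592  -0.2213  0.1367] [-0.0011  0.0016  0.0005 -0.0008  0.0001 -0.0004]
[ 0.5921 -0.2214  0.1367] [ 0.0004  0.0008  0.0001  0.0007 -0.0014  0.0019]
[ 0.5921 -0.2213  0.1366] [ 0.001  -0.0005 -0.0014  0.0017  0.0007 -0.0009]
```

Call:
play_rows(hand=[0.6, 0.6, 0.5, 0.4, 0, 0, 0, 0], translation=[[0.05, -0.03, 0.05], [0.05, -0.03, 0.05], [0.05, 0, 0], [0, 0, 0], [0, 0, 0], [0, 0, 0], [0, 0, 0], [0, 0, 0]], twist=[[0, 0, 0], [0, 0, 0], [0, 0, 0], [0, 0, 0], [0, 0, 0], [0, 0, 0], [0, 0, 0], [0, 0, 0]], grip_force=25)

```text
time_s: 6.72
ee_pos: [0.5913, -0.22, 0.1357]
tool_rot: [2.027, 2.4, 0.0]
contact_force: [-0.0, -0.4, -1.3]
opening: 0.264
```

Run:
```python
from h import *
camera("top");camera("top");plan([.591,-.220,.135+.055],9.6,8)
```

```text
t=6.82 tcp [ 0.5913 -0.22    0.1358] jaw 9.64 op 0.266 F [0.  0.7 0.4]
world delta cm [-0.03 -0.    5.42] turn deg tool [0.   0.   0.04]
 tool delta now cm: [ 0.   -0.03 -5.42]  tool delta after turn: [ 0.   -0.03 -5.42]  /n: [ 0.    -0.004 -0.678] turn/n [0.   0.   0.01]
```

Pin is gripped (opening 0.265 ≈ 23 mm). Lift it straight up.

Call:
play_rows(hand=[0, 0, 0, 0, 0, 0, 0, 0], translation=[[0, 0, -0.5], [0, 0, -0.8], [0, 0, -1], [0, 0, -1], [0, 0, -1], [0, 0, -1], [0, 0, -0.4], [0, 0, 0]], twist=[[0, 0, 0], [0, 0, 0], [0, 0, 0], [0, 0, 0], [0, 0, 0], [0, 0, 0], [0, 0, 0], [0, 0, 0]])

```text
time_s: 7.48
ee_pos: [0.5921, -0.2205, 0.1948]
tool_rot: [2.025, 2.398, 0.001]
contact_force: [0.1, 0.2, -1.5]
opening: 0.266
```

Run:
```python
from h import *
camera("top");
L=np.array([.5917,-.2200]);H=np.array([.5667,-.3093]);p,_,o=cur()
plan([.5913+(H-L)[0],-.2200+(H-L)[1],p[2]],9.6,8)
cs=camera("side");crop(cs,330,160,480,330,3.5,"p3.png")
```

```text
t=7.53 tcp [ 0.5916 -0.2202  0.1937] jaw 9.64 op 0.260 F [-0.2  0.8 -1.4]
world delta cm [-2.53 -8.91  0.  ] turn deg tool [0.07 0.06 0.04]
 tool delta now cm: [-8.36 -3.99  0.  ]  tool delta after turn: [-8.36 -3.98  0.  ]  /n: [-1.045 -0.498  0.   ] turn/n [0.01 0.01 0.01]
```

View pics/p3.png

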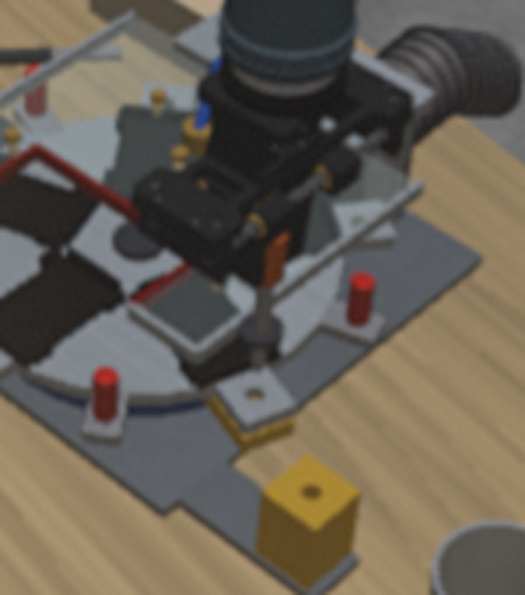

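Call:
play_rows(hand=[0, 0, 0, 0, 0, 0, 0, 0], translation=[[-0.8, -0.4, 0], [-1.4, -0.7, 0], [-1.8, -0.8, 0], [-1.8, -0.8, 0], [-1.4, -0.7, 0], [-0.8, -0.4, 0], [-0.36, -0.18, 0], [0, 0, 0]], twist=[[0, 0, 0], [0, 0, 0], [0, 0, 0], [0, 0, 0], [0, 0, 0], [0, 0, 0], [0, 0, 0], [0, 0, 0]])

```text
time_s: 8.25
ee_pos: [0.5654, -0.3102, 0.1924]
tool_rot: [-2.029, -2.398, -0.0]
contact_force: [-0.3, 1.2, -1.3]
opening: 0.264
```

Run:
```python
from h import *
camera("top");camera("top");camera("top")
L=np.array([.5917,-.2200]);H=np.array([.5667,-.3093]);p,_,o=cur()
plan([.5913+(H-L)[0],-.2200+(H-L)[1],p[2]],9.6,8)
cs=camera("side")
# predicted pin outline with axis at p + (L - grasp0)
ax=p[:2]+(L-np.array([.5913,-.2200])); zt=p[2]-(.1358-.039)
D=[(circ(*H,.075,.0065),(255,0,255)),(circ(*ax,zt+.036,.015),(255,255,0)),(circ(*ax,zt,.002),(255,255,0)),(np.array([[*ax,zt],[*ax,.06]]),(0,255,0))]
crop(cs,380,240,480,340,6,"p4.png",D)
```

```text
t=8.40 tcp [ 0.5662 -0.3084  0.1926] jaw 9.67 op 0.262 F [-0.   0.3 -1.2]
world delta cm [ 0.01 -0.09  0.  ] turn deg tool [-0.   -0.03  0.07]
 tool delta now cm: [-0.1 -0.  -0. ]  tool delta after turn: [-0.1 -0.   0. ]  /n: [-0.012 -0.     0.   ] turn/n [-0.   -0.    0.01]
```

View pics/p4.png

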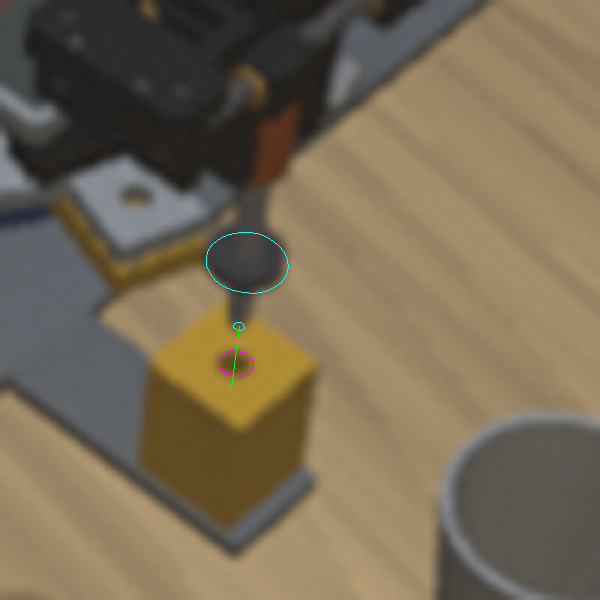

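Call:
play_rows(hand=[0, 0, 0, 0, 0, 0, 0, 0], translation=[[-0.05, 0, 0.3], [0, 0, 0.6], [0, 0, 0.6], [0, 0, 0.6], [0, 0, 0.6], [0, 0, 0.5], [0, 0, 0.3], [0, 0, 0]], twist=[[0, 0, 0], [0, 0, 0], [0, 0, 0], [0, 0, 0], [0, 0, 0], [0, 0, 0], [0, 0, 0], [0, 0, 0]])

```text
time_s: 9.12
ee_pos: [0.5656, -0.3092, 0.1565]
tool_rot: [-2.026, -2.399, 0.0]
contact_force: [-0.1, -0.3, -1.2]
opening: 0.259
```

Run:
```python
from h import *
camera("top");camera("top")
plan([.5663,-.3093,.136],9.6,8)
```

```text
t=9.22 tcp [ 0.5661 -0.3096  0.1576] jaw 9.64 op 0.264 F [ 0.3 -0.2 -1.3]
world delta cm [ 0.02  0.03 -2.16] turn deg tool [-0.   -0.01  0.04]
 tool delta now cm: [0.03 0.02 2.16]  tool delta after turn: [0.03 0.02 2.16]  /n: [0.004 0.003 0.271] turn/n [-0. -0.  0.]
```

Call:
play_rows(hand=[0, 0, 0, 0, 0, 0, 0, 0], translation=[[0, 0, 0.4], [0, 0, 0.4], [0, 0, 0.4], [0, 0, 0.4], [0, 0, 0.3], [0, 0, 0.2], [0, 0, 0], [0, 0, 0]], twist=[[0, 0, 0], [0, 0, 0], [0, 0, 0], [0, 0, 0], [0, 0, 0], [0, 0, 0], [0, 0, 0], [0, 0, 0]])

```text
time_s: 9.88
ee_pos: [0.5661, -0.3096, 0.1366]
tool_rot: [-2.027, -2.4, 0.0]
contact_force: [-0.5, -0.1, -1.4]
opening: 0.265
```

Run:
```python
from h import *
camera("top");camera("top")
plan([.5663,-.3093,.136],9.6,8)
cs=camera("side");crop(cs,380,240,480,340,6,"p5.png")
```

```text
t=9.98 tcp [ 0.5662 -0.3097  0.1369] jaw 9.64 op 0.262 F [ 0.1  0.5 -1. ]
world delta cm [ 0.01  0.04 -0.09] turn deg tool [0.01 0.02 0.04]
 tool delta now cm: [0.03 0.01 0.09]  tool delta after turn: [0.03 0.01 0.09]  /n: [0.004 0.002 0.011] turn/n [0.   0.   0.01]
```

View pics/p5.png

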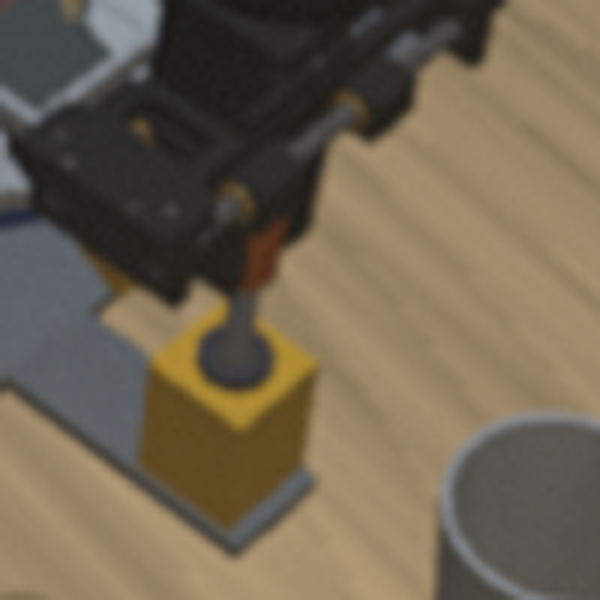

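Call:
play_rows(hand=[0, 0, 0.3, 0.5, 0.7, 0.7, 0.7, 0.7], translation=[[0, 0, 0.1], [0, 0, 0], [0, 0, 0], [0, 0, 0], [0, 0, 0], [0, 0, 0], [0, 0, 0], [0, 0, 0]], twist=[[0, 0, 0], [0, 0, 0], [0, 0, 0], [0, 0, 0], [0, 0, 0], [0, 0, 0], [0, 0, 0], [0, 0, 0]])

```text
time_s: 10.7
ee_pos: [0.5661, -0.3096, 0.1358]
tool_rot: [2.027, 2.4, -0.0]
contact_force: [-0.6, -0.5, 0.5]
opening: 0.655
```

Call:
play_rows(hand=[0.7, 0.7, 0.7, 0.7, 0.7, 0.7, 0.7, 0.7], translation=[[0, 0, -0.5], [0, 0, -1], [0, 0, -1.5], [0, 0, -1.5], [0, 0, -1.5], [0, 0, -1.5], [0, 0, -1.5], [0, 0, -1]], twist=[[0, 0, 0], [0, 0, 0], [0, 0, 0], [0, 0, 0], [0, 0, 0], [0, 0, 0], [0, 0, 0], [0, 0, 0]])

```text
time_s: 11.37
ee_pos: [0.5667, -0.31, 0.2387]
tool_rot: [2.025, 2.398, 0.0]
contact_force: [0.8, 0.2, 0.5]
opening: 0.699
```

Run:
```python
from h import *
cs=camera("side");crop(cs,380,240,480,340,4,"p6.png",[(circ(.5663,-.3093,.075,.015),(0,255,0)),(circ(.5663,-.3093,.169,.012),(0,255,0))])
ct=camera("top");crop(ct,130,190,290,310,5,"s1.png")
print([(np.round(d["at"],3).tolist(),round(d["conf"],2)) for d in models.search_frame("top","stone1")])
print([(np.round(d["at"],3).tolist(),round(d["conf"],2)) for d in models.search_frame("side","pin")])
```

```text
[([0.552, 0.478, 0.038], 0.9), ([0.338, 0.09, 0.041], 0.88), ([0.43, 0.34, 0.04], 0.81), ([0.434, 0.234, 0.037], 0.79), ([0.264, 0.454, 0.04], 0.78), ([0.57, 0.209, 0.044], 0.69), ([0.699, 0.489, 0.041], 0.67)]
[([0.563, -0.317, 0.137], 0.66), ([0.545, -0.083, 0.077], 0.52)]
```

View pics/p6.png

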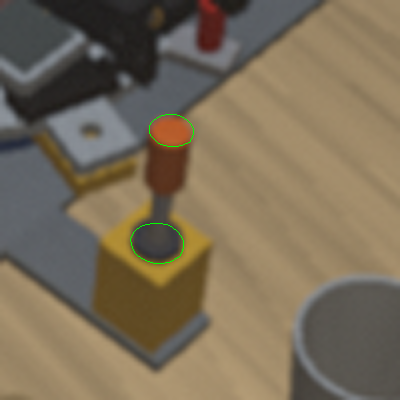

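View pics/s1.png

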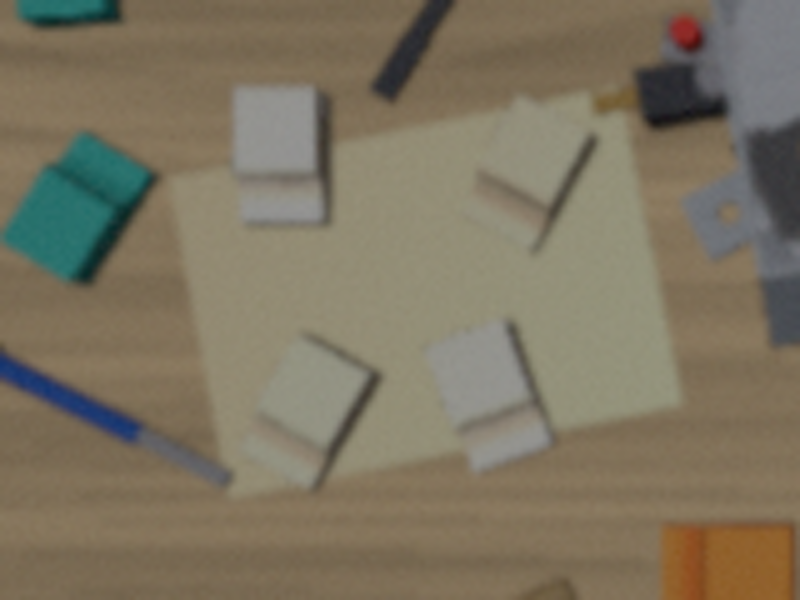

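```bash
cat >> h.py <<'E'
from scipy.optimize import least_squares
# six model points: high-end left/right..., order: far(+x) top corners, step top corners, low end top corners
def stone_pts(v,z=0.):
    c,s=np.cos(v[2]),np.sin(v[2])
    P=np.array([(.04,.025,.04),(.04,-.025,.04),(-.012,-.025,.04),(-.012,.025,.04),(-.04,-.025,.022),(-.04,.025,.022)])
    return np.c_[v[0]+c*P[:,0]-s*P[:,1],v[1]+s*P[:,0]+c*P[:,1],P[:,2]+z]
def fit_stone(c,px,z=0.,yaw0=0.):
    w=px2w(c,px,z+.035); best=None
    for y0 in (yaw0-.6,yaw0,yaw0+.6):
        s=least_squares(lambda v:(w2px(c,stone_pts(v,z))-px).ravel(),[*w.mean(0)[:2],y0])
        if best is None or s.cost<best.cost: best=s
    return best.x,np.sqrt(2*best.cost/len(px))
def sdraw(v,z=0.,col=(0,255,0)):
    p=stone_pts(v,z); return [(p[[0,1,2,3,0]],col),(p[[2,4,5,3]],col)]
E
python3 - <<'E'
from h import *
ct=camera("top");cs=camera("side")
T=lambda p:((np.array(p,float)+.5)/5-.5+[130,190])
S={'A':[(427,350),(503,320),(535,400),(462,432),(550,443),(475,472)],
'B':[(235,87),(318,86),(323,178),(238,178),(325,222),(243,223)],
'C':[(307,335),(377,372),(328,452),(262,412),(314,488),(247,448)],
'D':[(518,98),(594,138),(548,213),(482,175),(532,248),(470,210)]}
D=[]
for k,p in S.items():
    v,e=fit_stone(ct,T(p)); print(k,np.round(v[:2],4),np.round(np.degrees(v[2]),1),"rms px",round(e,2)); D+=sdraw(v)
crop(ct,130,190,290,310,5,"s2.png",D);crop(cs,200,130,330,240,6,"s3.png",D)
E
```

```text
A [0.4346 0.235 ] 20.5 rms px 0.83
B [0.5797 0.3611] 0.6 rms px 0.64
C [0.4262 0.342 ] -30.5 rms px 0.74
D [0.5676 0.2136] -29.1 rms px 1.19
```

View pics/s2.png

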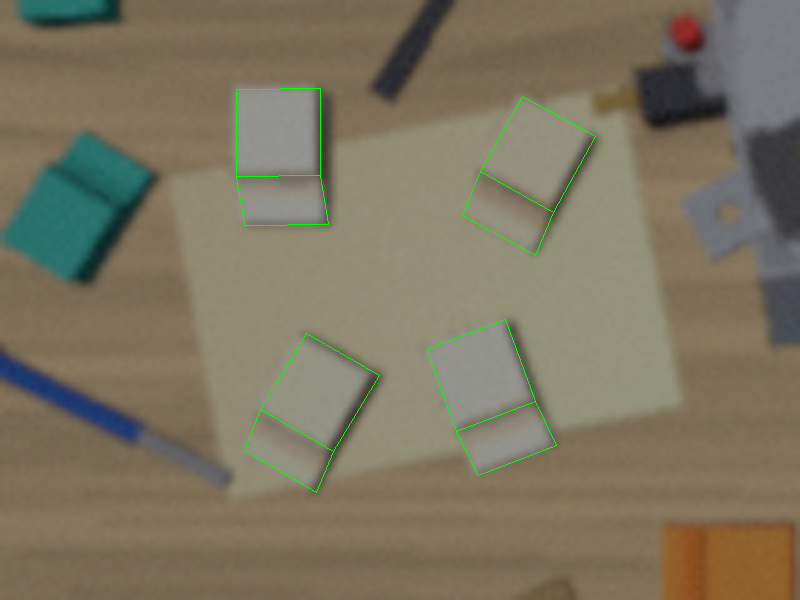

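View pics/s3.png

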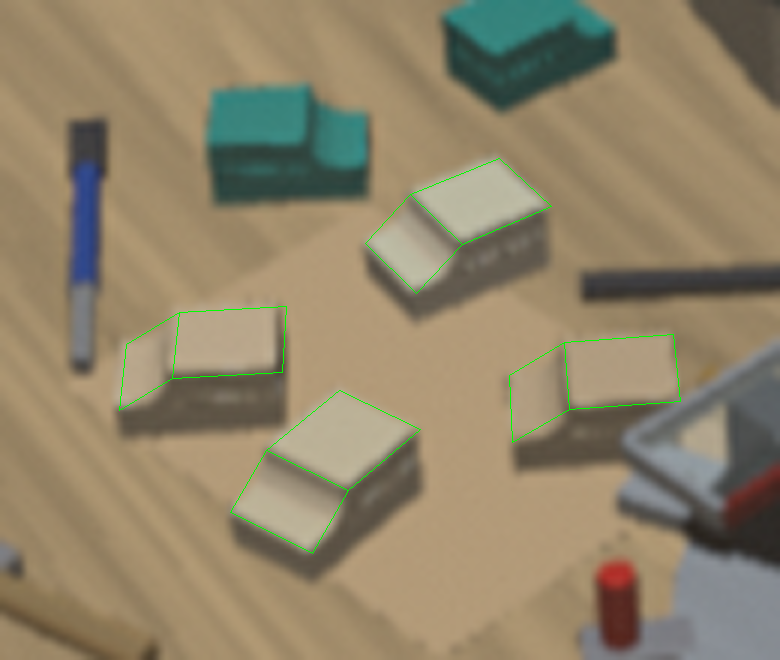

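Run:
```python
from h import *
p,r,o=cur(); print(np.degrees(o["q"]).round(1))
plan([.4393,.2368,.235],110.5,16)
```

```text
[-39.2  19.3  81.5  -0.   79.3 -48.8]
t=11.67 tcp [ 0.5656 -0.3092  0.2345] jaw 9.64 op 0.700 F [-1.   0.4  0.6]
world delta cm [-1.263e+01  5.460e+01  5.000e-02] turn deg tool [-1.200e-01 -2.000e-02  7.914e+01]
 tool delta now cm: [ 5.594e+01 -3.310e+00  4.000e-02]  tool delta after turn: [ 7.290e+00 -5.556e+01 -5.000e-02]  /n: [ 4.560e-01 -3.473e+00 -3.000e-03] turn/n [-0.01 -0.    4.95]
```

Call:
play_rows(hand=[0.75, 0.75, 0.75, 0.75, 0.75, 0.75, 0.75, 0.75], translation=[[0, 0, 0], [0, 0, 0], [0, 0, 0], [0, 0, 0], [0, 0, 0], [0, 0, 0], [0, 0, 0], [0, 0, 0]], twist=[[0, 0, 7.1], [0, 0, 7.1], [0, 0, 7.1], [0, 0, 7.1], [0, 0, 7.1], [0, 0, 7.1], [0, 0, 7.1], [0, 0, 7.1]])

```text
time_s: 12.33
ee_pos: [0.5656, -0.3092, 0.2343]
tool_rot: [-2.926, -1.138, 0.002]
contact_force: [-0.0, -0.7, 0.0]
opening: 0.749
```

Call:
play_rows(hand=[0.75, 0.75, 0.75, 0.75, 0.75, 0.75, 0.75, 0.75], translation=[[0, 0, 0], [0, 0, 0], [0, 0, 0], [0, 0, 0], [0.52, -4, 0], [0.52, -4, 0], [0.52, -4, 0], [0.52, -4, 0]], twist=[[0, 0, 7.1], [0, 0, 7.1], [0, 0, 7.1], [0, 0, 1], [0, 0, 0], [0, 0, 0], [0, 0, 0], [0, 0, 0]])

```text
time_s: 13.0
ee_pos: [0.5283, -0.1509, 0.2346]
tool_rot: [-3.089, -0.564, 0.002]
contact_force: [1.1, 0.3, 1.0]
opening: 0.751
```

Call:
play_rows(hand=[0.75, 0.75, 0.75, 0.75, 0.75, 0.75, 0.75, 0.75], translation=[[0.52, -4, 0], [0.52, -4, 0], [0.52, -4, 0], [0.52, -4, 0], [0.52, -4, 0.5], [0.52, -4, 0.5], [0.52, -4, 0.5], [0.52, -4, 0.5]], twist=[[0, 0, 0], [0, 0, 0], [0, 0, 0], [0, 0, 0], [0, 0, 0], [0, 0, 0], [0, 0, 0], [0, 0, 0]])

```text
time_s: 13.67
ee_pos: [0.4549, 0.1635, 0.2151]
tool_rot: [-3.09, -0.565, 0.001]
contact_force: [1.5, -0.4, 0.5]
opening: 0.752
```

Run:
```python
from h import *
plan([.4393,.2368,.1],110.5,8)
```

```text
t=13.67 tcp [0.4549 0.1635 0.2151] jaw -69.27 op 0.752 F [ 1.5 -0.4  0.5]
world delta cm [ -1.56   7.33 -11.51] turn deg tool [-0.01  0.02  0.23]
 tool delta now cm: [ 1.14 -7.41 11.51]  tool delta after turn: [ 1.1  -7.41 11.51]  /n: [ 0.138 -0.926  1.439] turn/n [-0.    0.    0.03]
```

Call:
play_rows(hand=[0.75, 0.75, 0.75, 0.75, 0.75, 0.75, 0.75, 0.75], translation=[[0.35, -2.4, 0.8], [0.3, -2, 1.4], [0.2, -1.4, 1.8], [0.15, -0.9, 2], [0.1, -0.5, 2], [0, -0.2, 1.7], [0, 0, 1.2], [0, 0, 0.6]], twist=[[0, 0, 0], [0, 0, 0], [0, 0, 0], [0, 0, 0], [0, 0, 0], [0, 0, 0], [0, 0, 0], [0, 0, 0]])

```text
time_s: 14.33
ee_pos: [0.4386, 0.2347, 0.0983]
tool_rot: [3.09, 0.565, -0.006]
contact_force: [-1.1, 0.4, -0.5]
opening: 0.752
```

Run:
```python
from h import *
camera("top");plan([.4393,.2368,.01],110.5,8)
```

```text
t=14.38 tcp [0.4386 0.2346 0.0981] jaw -69.31 op 0.750 F [-1.4 -1.2 -1.3]
world delta cm [ 0.07  0.22 -8.81] turn deg tool [-0.03  0.26  0.19]
 tool delta now cm: [ 0.19 -0.18  8.81]  tool delta after turn: [ 0.14 -0.19  8.81]  /n: [ 0.018 -0.023  1.101] turn/n [-0.    0.03  0.02]
```

Call:
play_rows(hand=[0.75, 0.75, 0.75, 0.75, 0.75, 0.75, 0.75, 0.75], translation=[[0.1, -0.1, 0.8], [0.05, -0.05, 1.5], [0, 0, 1.8], [0, 0, 1.8], [0, 0, 1.5], [0, 0, 0.9], [0, 0, 0.4], [0, 0, 0.1]], twist=[[0, 0, 0], [0, 0, 0], [0, 0, 0], [0, 0, 0], [0, 0, 0], [0, 0, 0], [0, 0, 0], [0, 0, 0]])

```text
time_s: 15.05
ee_pos: [0.4414, 0.2368, 0.0124]
tool_rot: [3.091, 0.56, -0.001]
contact_force: [0.3, 0.7, 0.1]
opening: 0.753
```

Call:
play_rows(hand=[0.65, 0.4, 0.2, 0.2, 0.2, 0.2, 0.2, 0.2], translation=[[0, 0, 0], [0, 0, 0], [0, 0, 0], [0, 0, 0], [0, 0, 0], [0, 0, 0], [0, 0, 0], [0, 0, 0]], twist=[[0, 0, 0], [0, 0, 0], [0, 0, 0], [0, 0, 0], [0, 0, 0], [0, 0, 0], [0, 0, 0], [0, 0, 0]], grip_force=35)

```text
time_s: 15.72
ee_pos: [0.4421, 0.2372, 0.0136]
tool_rot: [-3.091, -0.56, -0.003]
contact_force: [-1.3, 0.9, 6.7]
opening: 0.567
```

Run:
```python
from h import *
plan([.4393,.2368,.01],110.5,8)
o=cur()[2];print(o["wrist_torque"])
```

```text
t=15.72 tcp [0.4421 0.2372 0.0136] jaw -69.45 op 0.567 F [-1.3  0.9  6.7]
world delta cm [-0.28 -0.04 -0.36] turn deg tool [ 0.   -0.1   0.05]
 tool delta now cm: [-0.28 -0.06  0.36]  tool delta after turn: [-0.28 -0.06  0.36]  /n: [-0.035 -0.008  0.045] turn/n [ 0.   -0.01  0.01]
[0.04908389 0.32539756 0.07626634]
```

Call:
play_rows(hand=[0.2, 0.2, 0.2, 0.2, 0.2, 0.2, 0.2, 0.2], translation=[[0, 0, -0.4], [0, 0, -1], [0, 0, -2], [0, 0, -3], [0, 0, -3.5], [0, 0, -3.5], [0, 0, -3], [0, 0, -1.5]], twist=[[0, 0, 0], [0, 0, 0], [0, 0, 0], [0, 0, 0], [0, 0, 5.5], [0, 0, 5.5], [0, 0, 0], [0, 0, 0]])

```text
time_s: 16.38
ee_pos: [0.4426, 0.2373, 0.1963]
tool_rot: [-3.13, -0.261, -0.008]
contact_force: [0.7, 0.3, -2.7]
opening: 0.564
```

Run:
```python
from h import *
plan([.5298,-.0713,.19],99.6,10)
cs=camera("side");crop(cs,200,100,400,250,4,"s4.png")
```

```text
t=16.38 tcp [0.4426 0.2373 0.1963] jaw -80.48 op 0.564 F [ 0.7  0.3 -2.7]
world delta cm [  8.72 -30.86  -0.63] turn deg tool [-0.02 -0.31 -0.08]
 tool delta now cm: [ 3.49 31.87  0.64]  tool delta after turn: [ 3.45 31.88  0.63]  /n: [0.345 3.188 0.063] turn/n [-0.   -0.03 -0.01]
```

View pics/s4.png

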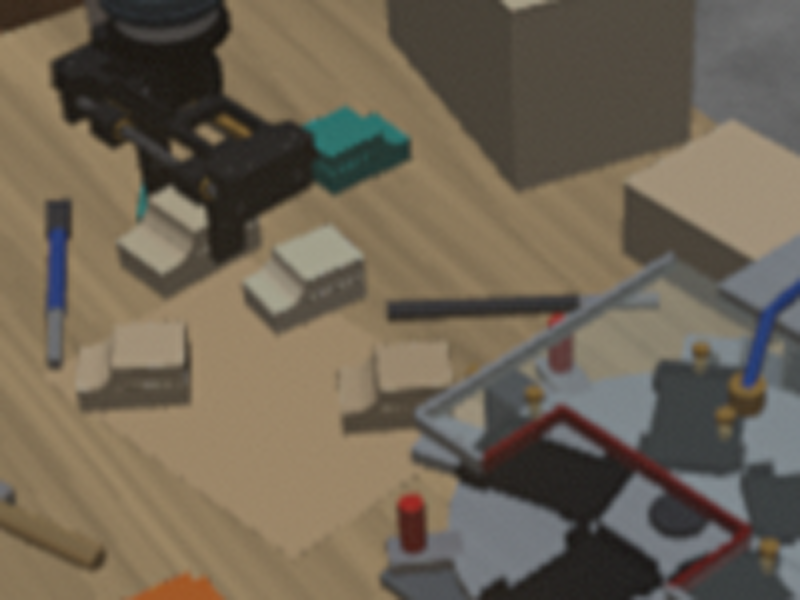

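Call:
play_rows(hand=[0.2, 0.2, 0.2, 0.2, 0.2, 0.2, 0.2, 0.2], translation=[[0.1, 1.5, 0], [0.3, 2.5, 0], [0.4, 3.5, 0], [0.4, 3.8, 0], [0.4, 3.8, 0], [0.4, 3.8, 0], [0.4, 3.6, 0], [0.3, 3, 0]], twist=[[0, 0, 0], [0, 0, 0], [0, 0, 0], [0, 0, 0], [0, 0, 0], [0, 0, 0], [0, 0, 0], [0, 0, 0]])

```text
time_s: 17.1
ee_pos: [0.5096, -0.0124, 0.1907]
tool_rot: [-3.131, -0.26, 0.003]
contact_force: [1.9, 0.9, -2.8]
opening: 0.566
```

Call:
play_rows(hand=[0.2, 0.2, 0.2, 0.2, 0.2, 0.2, 0.2, 0.2], translation=[[0.3, 2.4, 0], [0.2, 1.8, 0], [0.1, 1.2, 0], [0.1, 0.6, 0], [0.05, 0.3, 0], [0, 0, 0], [0, 0, 0], [0, 0, 0]], twist=[[0, 0, 0], [0, 0, 0], [0, 0, 0], [0, 0, 0], [0, 0, 0], [0, 0, 0], [0, 0, 0], [0, 0, 0]])

```text
time_s: 17.77
ee_pos: [0.5278, -0.0699, 0.1916]
tool_rot: [-3.13, -0.263, 0.001]
contact_force: [-0.6, 0.1, -3.7]
opening: 0.567
```

Run:
```python
from h import *
camera("side");plan([.5298,-.0713,.12],99.6,8)
```

```text
t=17.82 tcp [ 0.5279 -0.07    0.1917] jaw -80.39 op 0.562 F [-0.4  0.5 -3.8]
world delta cm [ 0.19 -0.13 -7.17] turn deg tool [-0.02  0.01  0.01]
 tool delta now cm: [0.17 0.16 7.17]  tool delta after turn: [0.17 0.16 7.17]  /n: [0.021 0.02  0.896] turn/n [-0.  0.  0.]
```

Call:
play_rows(hand=[0.2, 0.2, 0.2, 0.2, 0.2, 0.2, 0.2, 0.2], translation=[[0.1, 0.1, 0.6], [0.05, 0.05, 1.2], [0, 0, 1.5], [0, 0, 1.5], [0, 0, 1.2], [0, 0, 0.8], [0, 0, 0.4], [0, 0, 0]], twist=[[0, 0, 0], [0, 0, 0], [0, 0, 0], [0, 0, 0], [0, 0, 0], [0, 0, 0], [0, 0, 0], [0, 0, 0]])

```text
time_s: 18.48
ee_pos: [0.5291, -0.0719, 0.1184]
tool_rot: [-3.13, -0.261, 0.003]
contact_force: [-1.2, -0.2, -4.1]
opening: 0.565
```

Run:
```python
from h import *
camera("side");plan([.5298,-.0713,.089],99.6,8)
cs=camera("side");crop(cs,290,170,440,290,5,"s5.png")
```

```text
t=18.53 tcp [ 0.5297 -0.0721  0.1194] jaw -80.46 op 0.566 F [ 0.1 -0.1 -3.3]
world delta cm [ 0.01  0.08 -3.04] turn deg tool [-0.02  0.03 -0.06]
 tool delta now cm: [ 0.03 -0.08  3.04]  tool delta after turn: [ 0.02 -0.08  3.04]  /n: [ 0.003 -0.01   0.38 ] turn/n [-0.    0.   -0.01]
```

View pics/s5.png

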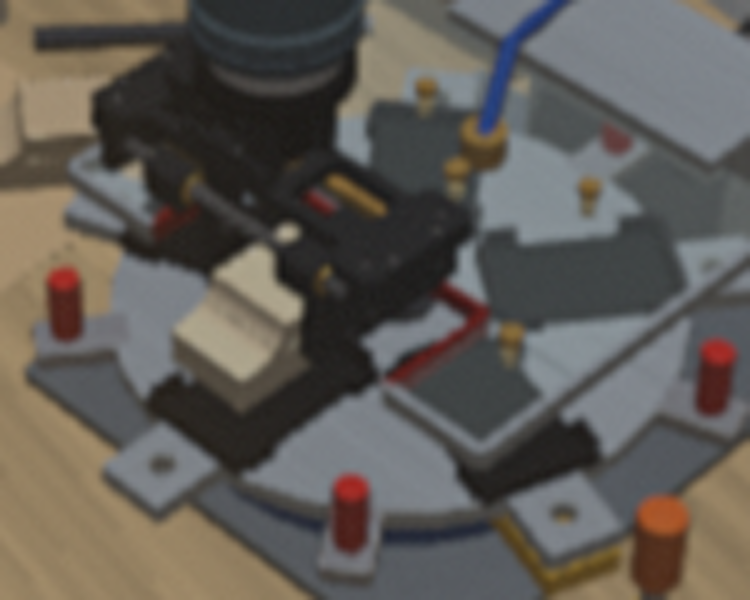

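Call:
play_rows(hand=[0.2, 0.2, 0.2, 0.2, 0.2, 0.2, 0.2, 0.2], translation=[[0, -0.05, 0.4], [0, 0, 0.6], [0, 0, 0.6], [0, 0, 0.5], [0, 0, 0.4], [0, 0, 0.3], [0, 0, 0.1], [0, 0, 0]], twist=[[0, 0, 0], [0, 0, 0], [0, 0, 0], [0, 0, 0], [0, 0, 0], [0, 0, 0], [0, 0, 0], [0, 0, 0]])

```text
time_s: 19.25
ee_pos: [0.5295, -0.0717, 0.0903]
tool_rot: [-3.13, -0.261, 0.001]
contact_force: [-0.2, -0.6, -3.2]
opening: 0.568
```

Run:
```python
from h import *
camera("side");plan([.5298,-.0713,.0886],99.6,8)
```

```text
t=19.30 tcp [ 0.5297 -0.0717  0.0906] jaw -80.46 op 0.564 F [-0.8 -0.5 -3.6]
world delta cm [ 0.01  0.04 -0.2 ] turn deg tool [-0.01  0.01 -0.06]
 tool delta now cm: [ 0.02 -0.04  0.2 ]  tool delta after turn: [ 0.02 -0.04  0.2 ]  /n: [ 0.002 -0.005  0.025] turn/n [-0.    0.   -0.01]
```

Call:
play_rows(hand=[0.2, 0.2, 0.2, 0.2, 0.6, 0.7, 0.75, 0.75], translation=[[0, 0, 0.1], [0, 0, 0.1], [0, 0, 0.05], [0, 0, 0], [0, 0, 0], [0, 0, 0], [0, 0, 0], [0, 0, 0]], twist=[[0, 0, 0], [0, 0, 0], [0, 0, 0], [0, 0, 0], [0, 0, 0], [0, 0, 0], [0, 0, 0], [0, 0, 0]])

```text
time_s: 19.97
ee_pos: [0.53, -0.0718, 0.0885]
tool_rot: [3.13, 0.261, 0.001]
contact_force: [0.2, 0.9, -0.5]
opening: 0.746
```

Call:
play_rows(hand=[0.75, 0.75, 0.75, 0.75, 0.75, 0.75, 0.75, 0.75], translation=[[0, 0, -0.4], [0, 0, -0.8], [0, 0, -1.2], [0, 0, -1.5], [0, 0, -1.5], [0, 0, -1.5], [0, 0, -1.2], [0, 0, -0.9]], twist=[[0, 0, 0], [0, 0, 0], [0, 0, 0], [0, 0, 0], [0, 0, 0], [0, 0, 0], [0, 0, 0], [0, 0, 0]])

```text
time_s: 20.63
ee_pos: [0.5305, -0.072, 0.1807]
tool_rot: [3.13, 0.261, 0.004]
contact_force: [0.9, 0.3, -0.0]
opening: 0.747
```

Run:
```python
from h import *
f=m2w(-.095,0,0)[:2]
cs=camera("side");crop(cs,290,170,440,290,5,"s6.png",sdraw([*f,M[2]],.075))
a=np.radians(36)
h=m2w(-.17*np.cos(a),-.17*np.sin(a),0); print("handle+36",h)
for k in range(36,-43,-8):
    a=np.radians(k); print(k,np.round(np.array(m2w(-.17*np.cos(a),-.17*np.sin(a),0))*100,2))
plan([h[0],h[1],.18],99.6,8)
```

```text
handle+36 [np.float64(0.4968509639218442), np.float64(-0.17825421695469285), 0]
36 [ 49.69 -17.83   0.  ]
28 [ 48.11 -16.05   0.  ]
20 [ 46.8  -14.08   0.  ]
12 [ 45.77 -11.94   0.  ]
4 [45.06 -9.68  0.  ]
-4 [44.66 -7.34  0.  ]
-12 [44.59 -4.97  0.  ]
-20 [44.86 -2.61  0.  ]
-28 [45.45 -0.31  0.  ]
-36 [46.35  1.88  0.  ]
t=20.68 tcp [ 0.5312 -0.0722  0.1819] jaw -80.45 op 0.751 F [ 1.  -0.8  2.3]
world delta cm [ -3.44 -10.6   -0.19] turn deg tool [ 0.14 -0.24 -0.05]
 tool delta now cm: [-5.15  9.88  0.2 ]  tool delta after turn: [-5.16  9.88  0.19]  /n: [-0.645  1.235  0.024] turn/n [ 0.02 -0.03 -0.01]
```

View pics/s6.png

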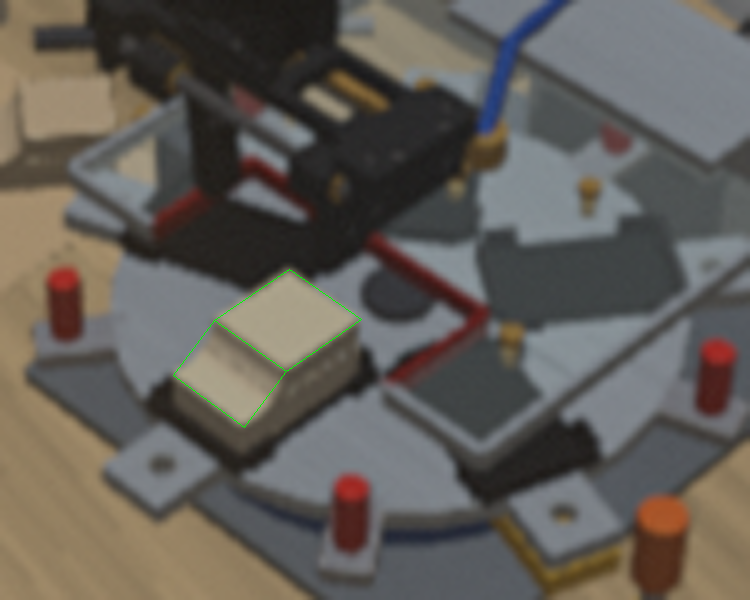

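Call:
play_rows(hand=[0.6, 0.6, 0.6, 0.6, 0.6, 0.6, 0.6, 0.6], translation=[[-0.6, 1, 0], [-1.2, 2, 0], [-1.2, 2.5, 0], [-1, 2, 0], [-0.7, 1.4, 0], [-0.4, 0.8, 0.2], [-0.1, 0.2, 0.6], [0, 0, 1]], twist=[[0, 0, 0], [0, 0, 0], [0, 0, 0], [0, 0, 0], [0, 0, 0], [0, 0, 0], [0, 0, 0], [0, 0, 0]])

```text
time_s: 21.35
ee_pos: [0.4948, -0.1787, 0.1599]
tool_rot: [3.13, 0.259, 0.001]
contact_force: [0.5, -0.6, -0.2]
opening: 0.601
```

Run:
```python
from h import *
camera("side");plan([.4969,-.1783,.088],99.6,8)
```

```text
t=21.40 tcp [ 0.4936 -0.1772  0.1571] jaw -80.49 op 0.602 F [-1.4 -0.3 -1.3]
world delta cm [ 0.33 -0.11 -6.91] turn deg tool [-0.14  0.14 -0.09]
 tool delta now cm: [0.33 0.18 6.91]  tool delta after turn: [0.31 0.16 6.91]  /n: [0.039 0.021 0.864] turn/n [-0.02  0.02 -0.01]
```

Call:
play_rows(hand=[0.6, 0.6, 0.6, 0.6, 0.6, 0.6, 0.5, 0.35], translation=[[0.15, 0.05, 0.8], [0.05, 0.05, 1.3], [0, 0, 1.4], [0, 0, 1.3], [0, 0, 1], [0, 0, 0.6], [0, 0, 0.3], [0, 0, 0]], twist=[[0, 0, 0], [0, 0, 0], [0, 0, 0], [0, 0, 0], [0, 0, 0], [0, 0, 0], [0, 0, 0], [0, 0, 0]])

```text
time_s: 22.07
ee_pos: [0.4968, -0.1781, 0.0925]
tool_rot: [-3.13, -0.262, 0.001]
contact_force: [0.6, -0.6, 0.4]
opening: 0.474
```

Run:
```python
from h import *
plan([.4969,-.1783,.088],99.6,8)
cs=camera("side");crop(cs,290,170,440,290,5,"s7.png")
plan([.4969,-.1783,.088],99.6,8)
```

```text
t=22.07 tcp [ 0.4968 -0.1781  0.0925] jaw -80.43 op 0.474 F [ 0.6 -0.6  0.4]
world delta cm [ 0.01 -0.02 -0.45] turn deg tool [-0.05  0.05 -0.03]
 tool delta now cm: [0.01 0.02 0.45]  tool delta after turn: [0.01 0.02 0.45]  /n: [0.001 0.003 0.056] turn/n [-0.01  0.01 -0.  ]
t=22.12 tcp [ 0.4971 -0.1784  0.0932] jaw -80.44 op 0.427 F [-0.4 -0.7  0.5]
world delta cm [-0.02  0.01 -0.52] turn deg tool [-0.01  0.   -0.04]
 tool delta now cm: [-0.02 -0.02  0.52]  tool delta after turn: [-0.02 -0.02  0.52]  /n: [-0.003 -0.002  0.065] turn/n [-0.  0. -0.]
```

View pics/s7.png

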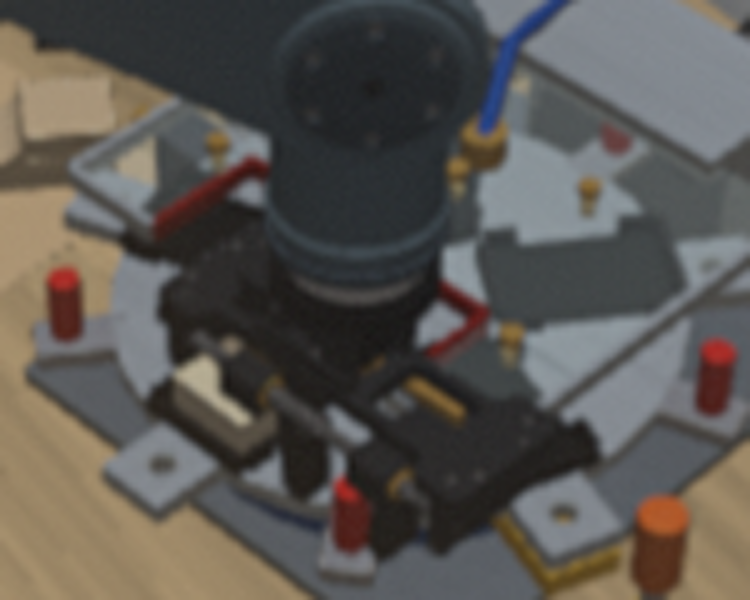

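Call:
play_rows(hand=[0.35, 0.35, 0.35, 0.35, 0.35, 0.35, 0.35, 0.35], translation=[[-0.5, -0.73, 0], [-0.47, -0.76, 0], [-0.43, -0.78, 0], [-0.38, -0.8, 0], [-0.34, -0.82, 0], [-0.3, -0.84, 0], [-0.25, -0.85, 0], [-0.21, -0.87, 0]], twist=[[0, 0, 0], [0, 0, 0], [0, 0, 0], [0, 0, 0], [0, 0, 0], [0, 0, 0], [0, 0, 0], [0, 0, 0]])

```text
time_s: 22.78
ee_pos: [0.4566, -0.1214, 0.094]
tool_rot: [3.127, 0.261, -0.002]
contact_force: [-5.3, -9.8, 0.6]
opening: 0.35
```

Run:
```python
from h import *
a=np.radians(12);h=m2w(-.17*np.cos(a),-.17*np.sin(a),.093)
plan(h,99.6,8)
cs=camera("side");crop(cs,290,170,440,290,5,"s8.png")
```

```text
t=22.78 tcp [ 0.4566 -0.1214  0.094 ] jaw -80.47 op 0.350 F [-5.3 -9.8  0.6]
world delta cm [ 0.12  0.2  -0.1 ] turn deg tool [ 0.23  0.09 -0.07]
 tool delta now cm: [ 0.15 -0.18  0.1 ]  tool delta after turn: [ 0.15 -0.18  0.1 ]  /n: [ 0.019 -0.023  0.012] turn/n [ 0.03  0.01 -0.01]
```

View pics/s8.png

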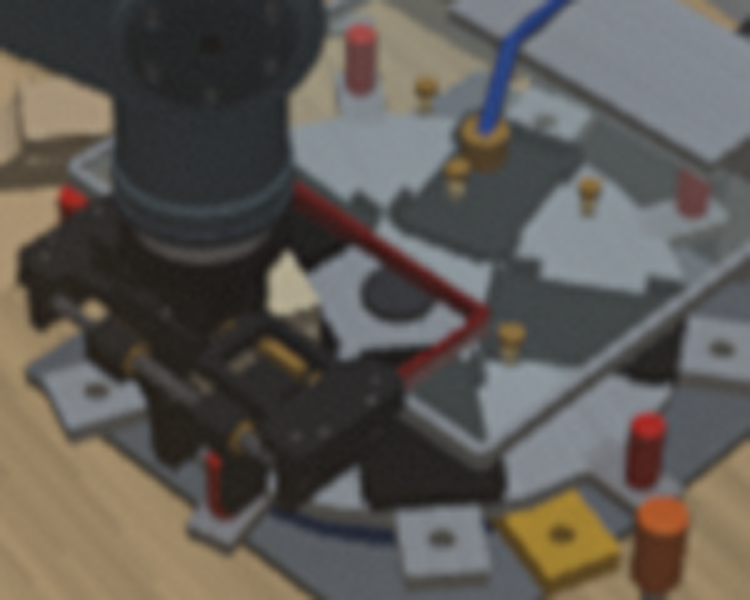

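Call:
play_rows(hand=[0.35, 0.35, 0.35, 0.35, 0.35, 0.35, 0.35, 0.35], translation=[[-0.1, -0.88, 0], [-0.1, -0.88, 0], [-0.05, -0.89, 0], [0, -0.89, 0], [0.02, -0.89, 0], [0.07, -0.89, 0], [0.12, -0.88, 0], [0.16, -0.88, 0]], twist=[[0, 0, 0], [0, 0, 0], [0, 0, 0], [0, 0, 0], [0, 0, 0], [0, 0, 0], [0, 0, 0], [0, 0, 0]])

```text
time_s: 23.5
ee_pos: [0.4474, -0.0486, 0.0934]
tool_rot: [-3.13, -0.261, -0.001]
contact_force: [-0.5, 0.1, 0.5]
opening: 0.351
```

Run:
```python
from h import *
a=np.radians(-36);h=m2w(-.17*np.cos(a),-.17*np.sin(a),.093)
plan(h,99.6,8)
```

```text
t=23.50 tcp [ 0.4474 -0.0486  0.0934] jaw -80.45 op 0.351 F [-0.5  0.1  0.5]
world delta cm [ 1.62  6.74 -0.04] turn deg tool [-0.01 -0.03 -0.05]
 tool delta now cm: [ 2.71 -6.38  0.04]  tool delta after turn: [ 2.72 -6.38  0.04]  /n: [ 0.34  -0.797  0.005] turn/n [-0.   -0.   -0.01]
```

Call:
play_rows(hand=[0.35, 0.35, 0.35, 0.35, 0.35, 0.35, 0.35, 0.35], translation=[[0.21, -0.87, 0], [0.25, -0.85, 0], [0.28, -0.84, 0], [0.32, -0.82, 0], [0.36, -0.8, 0], [0.42, -0.78, 0], [0.46, -0.74, 0], [0.42, -0.68, 0]], twist=[[0, 0, 0], [0, 0, 0], [0, 0, 0], [0, 0, 0], [0, 0, 0], [0, 0, 0], [0, 0, 0], [0, 0, 0]])

```text
time_s: 24.17
ee_pos: [0.4639, 0.0183, 0.0932]
tool_rot: [3.13, 0.261, -0.0]
contact_force: [0.4, -0.2, -0.0]
opening: 0.352
```

Call:
play_rows(hand=[0.5, 0.55, 0.6, 0.6, 0.6, 0.6, 0.6, 0.6], translation=[[0, 0, 0], [0, 0, 0], [0, 0, 0], [0, 0, 0], [0, 0, 0], [0, 0, 0], [0, 0, 0], [0, 0, 0]], twist=[[0, 0, 0], [0, 0, 0], [0, 0, 0], [0, 0, 0], [0, 0, 0], [0, 0, 0], [0, 0, 0], [0, 0, 0]])

```text
time_s: 24.83
ee_pos: [0.4636, 0.0175, 0.0933]
tool_rot: [3.131, 0.261, 0.0]
contact_force: [0.1, 0.0, -0.0]
opening: 0.599
```

Run:
```python
from h import *
a=np.radians(-36);h=m2w(-.17*np.cos(a),-.17*np.sin(a),.093)
plan(h,99.6,8)
cs=camera("side");crop(cs,290,170,440,290,5,"s9.png")
```

```text
t=24.83 tcp [0.4636 0.0175 0.0933] jaw -80.48 op 0.599 F [ 0.1  0.  -0. ]
world delta cm [-0.    0.13 -0.03] turn deg tool [ 0.   -0.   -0.08]
 tool delta now cm: [ 0.02 -0.13  0.03]  tool delta after turn: [ 0.02 -0.13  0.03]  /n: [ 0.002 -0.017  0.003] turn/n [ 0.   -0.   -0.01]
```

View pics/s9.png

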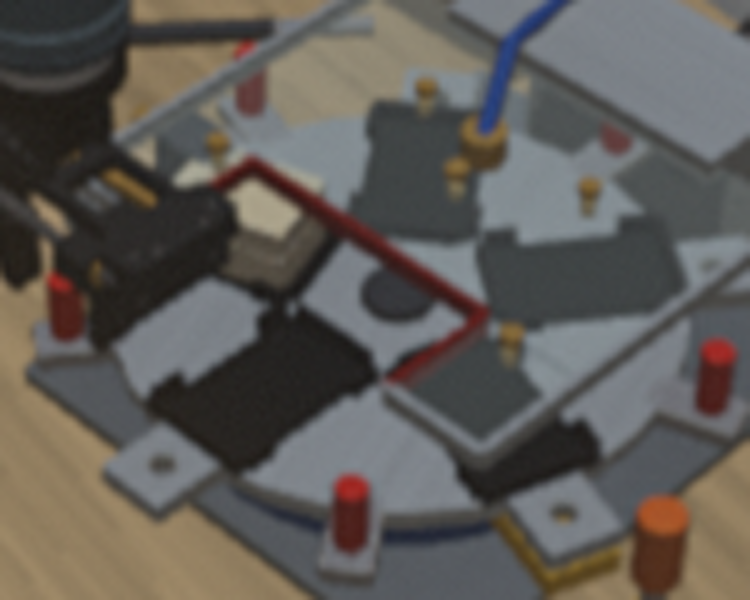

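Call:
play_rows(hand=[0.6, 0.6, 0.7, 0.7, 0.75, 0.75, 0.75, 0.75], translation=[[0, 0, -0.5], [0, 0, -1.2], [0, 0, -2], [0, 0, -2.2], [0, 0, -2.2], [0, 0, -2], [0, 0, -1], [0, 0, -0.4]], twist=[[0, 0, 0], [0, 0, 0], [0, 0, 0], [0, 0, 0], [0, 0, 0], [0, 0, 0], [0, 0, 0], [0, 0, 0]])

```text
time_s: 25.55
ee_pos: [0.4647, 0.0174, 0.2103]
tool_rot: [3.13, 0.261, 0.005]
contact_force: [0.0, 0.1, -0.0]
opening: 0.75
```

Run:
```python
from h import *
S={'B':[.5797,.3611,.6],'C':[.4262,.3420,-30.5],'D':[.5676,.2136,-29.1]}
ct=camera("top");cs=camera("side")
D=sum([sdraw([v[0],v[1],np.radians(v[2])]) for v in S.values()],[])
crop(ct,130,190,290,310,5,"t1.png",D);crop(cs,200,130,330,240,6,"t2.png",D)
v=S['D'];y=np.radians(v[2])
plan([v[0]+.005*np.cos(y),v[1]+.005*np.sin(y),.19],v[2]+90,8)
```

```text
t=25.65 tcp [0.4638 0.0176 0.2085] jaw -80.46 op 0.751 F [-0.2 -0.7 -0.4]
world delta cm [10.82 19.36 -1.85] turn deg tool [ 0.   -0.06 38.64]
 tool delta now cm: [ 13.88 -17.3    1.86]  tool delta after turn: [  0.04 -22.18   1.85]  /n: [ 0.005 -2.772  0.231] turn/n [ 0.   -0.01  4.83]
```

View pics/t1.png

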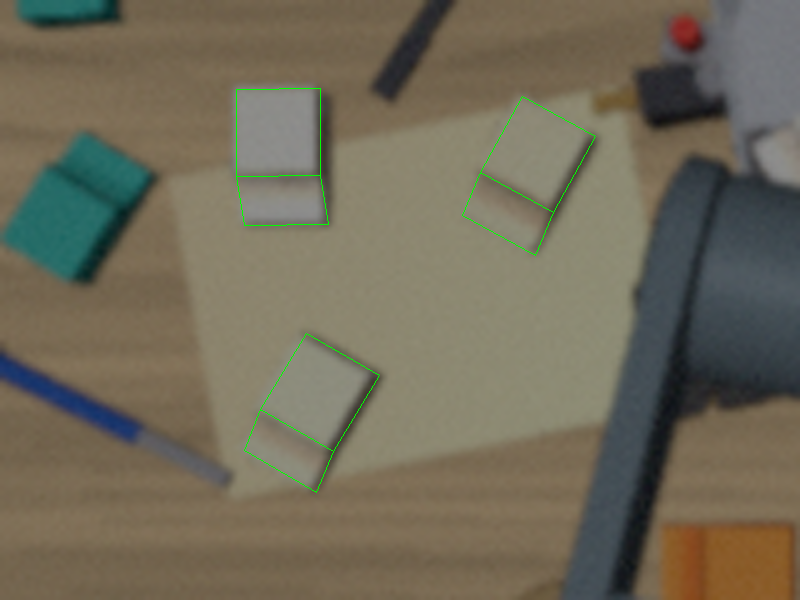

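View pics/t2.png

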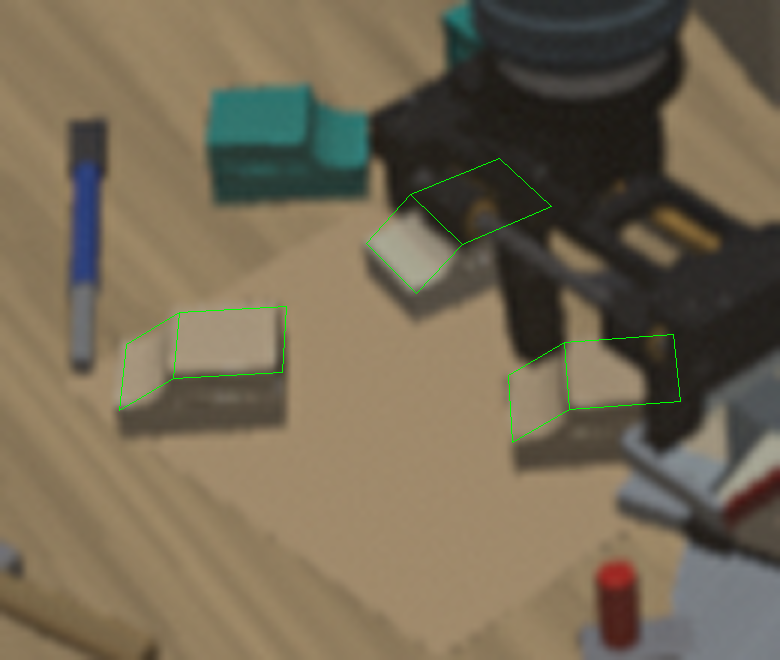

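Call:
play_rows(hand=[0.75, 0.75, 0.75, 0.75, 0.75, 0.75, 0.75, 0.75], translation=[[0, 0, 0], [0, 0, 0], [0, 0, 0], [0, 0, 0], [0, 0, 0], [0, 0, 0], [0, -1.5, 0], [0, -3, 0]], twist=[[0, 0, 6.4], [0, 0, 6.4], [0, 0, 6.4], [0, 0, 6.4], [0, 0, 6.4], [0, 0, 6.6], [0, 0, 0], [0, 0, 0]])

```text
time_s: 26.32
ee_pos: [0.4841, 0.0558, 0.2063]
tool_rot: [3.038, -0.793, -0.005]
contact_force: [0.7, -0.4, -0.3]
opening: 0.747
```

Call:
play_rows(hand=[0.75, 0.75, 0.75, 0.75, 0.75, 0.75, 0.75, 0.75], translation=[[0, -3.5, 0], [0, -3.5, 0.5], [0, -3.5, 0.8], [0, -3, 1], [0, -2.2, 1.5], [0, -1.3, 2], [0, -0.5, 2], [0, -0.2, 1.5]], twist=[[0, 0, 0], [0, 0, 0], [0, 0, 0], [0, 0, 0], [0, 0, 0], [0, 0, 0], [0, 0, 0], [0, 0, 0]])

```text
time_s: 26.98
ee_pos: [0.5697, 0.2126, 0.1111]
tool_rot: [3.04, -0.786, -0.007]
contact_force: [0.6, 0.0, 0.9]
opening: 0.748
```

Run:
```python
from h import *
v=[.5676,.2136,-29.1];y=np.radians(v[2])
camera("top");plan([v[0]+.005*np.cos(y),v[1]+.005*np.sin(y),.011],v[2]+90,8)
```

```text
t=27.03 tcp [0.5678 0.212  0.1081] jaw -119.00 op 0.755 F [-2.3 -1.2 -2.4]
world delta cm [ 0.42 -0.08 -9.71] turn deg tool [0.33 0.43 0.09]
 tool delta now cm: [ 0.48 -0.19  9.71]  tool delta after turn: [ 0.41 -0.13  9.71]  /n: [ 0.051 -0.017  1.214] turn/n [0.04 0.05 0.01]
```

Call:
play_rows(hand=[0.75, 0.75, 0.75, 0.75, 0.75, 0.75, 0.75, 0.75], translation=[[0.15, 0, 0.8], [0.1, -0.1, 1.5], [0.1, 0, 2], [0, 0, 2], [0, 0, 1.6], [0, 0, 1], [0, 0, 0.5], [0, 0, 0.1]], twist=[[0, 0, 0], [0, 0, 0], [0, 0, 0], [0, 0, 0], [0, 0, 0], [0, 0, 0], [0, 0, 0], [0, 0, 0]])

```text
time_s: 27.7
ee_pos: [0.5745, 0.2105, 0.0194]
tool_rot: [3.04, -0.789, -0.002]
contact_force: [-0.1, 0.8, -0.3]
opening: 0.751
```

Run:
```python
from h import *
v=[.5676,.2136,-29.1];y=np.radians(v[2])
camera("top");plan([v[0]+.005*np.cos(y),v[1]+.005*np.sin(y),.011],v[2]+90,8)
```

```text
t=27.75 tcp [0.575  0.2107 0.0202] jaw -119.08 op 0.755 F [-0.5 -0.3 -0.5]
world delta cm [-0.31  0.05 -0.92] turn deg tool [0.   0.01 0.02]
 tool delta now cm: [-0.29  0.11  0.92]  tool delta after turn: [-0.29  0.11  0.92]  /n: [-0.036  0.013  0.114] turn/n [0. 0. 0.]
```

Call:
play_rows(hand=[0.75, 0.75, 0.75, 0.75, 0.75, 0.5, 0.2, 0.2], translation=[[-0.1, 0.05, 0.2], [-0.1, 0.05, 0.3], [-0.05, 0, 0.2], [0, 0, 0.1], [0, 0, 0], [0, 0, 0], [0, 0, 0], [0, 0, 0]], twist=[[0, 0, 0], [0, 0, 0], [0, 0, 0], [0, 0, 0], [0, 0, 0], [0, 0, 0], [0, 0, 0], [0, 0, 0]])

```text
time_s: 28.42
ee_pos: [0.5726, 0.2114, 0.0124]
tool_rot: [-3.041, 0.788, -0.001]
contact_force: [0.3, 0.2, -0.2]
opening: 0.563
```

Call:
play_rows(hand=[0.2, 0.2, 0.2, 0.2, 0.2, 0.2, 0.2, 0.2], translation=[[0, 0, 0], [0, 0, 0], [0, 0, 0], [0, 0, 0], [0, 0, 0], [0, 0, 0], [0, 0, 0], [0, 0, 0]], twist=[[0, 0, 0], [0, 0, 0], [0, 0, 0], [0, 0, 0], [0, 0, 0], [0, 0, 0], [0, 0, 0], [0, 0, 0]])

```text
time_s: 29.08
ee_pos: [0.5726, 0.2113, 0.0124]
tool_rot: [-3.041, 0.788, -0.001]
contact_force: [2.6, 1.4, 1.3]
opening: 0.565
```

```bash
cat >> h.py <<'E'
def nest_tcp(v):  # after grasp at rest: offsets of TCP in stone frame -> TCP target in front nest (stone x along machine +x)
    p,_,_=cur(); y=np.radians(v[2]); d=p[:2]-np.array(v[:2]); ox=d@[np.cos(y),np.sin(y)]; oy=d@[-np.sin(y),np.cos(y)]
    t=m2w(-.095+ox,0,p[2]+.075); print("own offset",np.round([ox,oy],4),"place tcp",np.round(t,4)); return t
E
python3 - <<'E'
from h import *
v=[.5676,.2136,-29.1]
t=nest_tcp(v); plan([t[0],t[1],.2],99.6,10)
E
```

```text
own offset [0.0054 0.0004] place tcp [ 0.5275 -0.0717  0.0874]
t=29.08 tcp [0.5726 0.2113 0.0124] jaw -119.06 op 0.565 F [2.6 1.4 1.3]
world delta cm [ -4.51 -28.31  18.76] turn deg tool [-2.000e-02 -3.000e-02 -3.866e+01]
 tool delta now cm: [  9.82  26.92 -18.77]  tool delta after turn: [ -9.16  27.16 -18.76]  /n: [-0.916  2.716 -1.876] turn/n [-0.   -0.   -3.87]
```

Call:
play_rows(hand=[0.2, 0.2, 0.2, 0.2, 0.2, 0.2, 0.2, 0.2], translation=[[0, 0, -0.4], [0, 0, -1], [0, 0, -2], [0, 0, -3], [0, 0, -3.5], [0, 0, -3.5], [0, 0, -3.2], [0, 0, -1.8]], twist=[[0, 0, 0], [0, 0, 0], [0, 0, 0], [0, 0, -6.4], [0, 0, -6.4], [0, 0, -6.4], [0, 0, -6.4], [0, 0, -6.4]])

```text
time_s: 29.75
ee_pos: [0.5733, 0.2113, 0.201]
tool_rot: [-3.14, -0.089, -0.007]
contact_force: [1.1, 1.0, -2.3]
opening: 0.565
```

Call:
play_rows(hand=[0.2, 0.2, 0.2, 0.2, 0.2, 0.2, 0.2, 0.2], translation=[[0, 0, 0], [-0.4, 1.5, 0], [-0.8, 2.5, 0], [-1.2, 3.5, 0], [-1.2, 3.8, 0], [-1.2, 3.8, 0], [-1.2, 3.4, 0], [-1, 2.7, 0]], twist=[[0, 0, -6.4], [0, 0, 0], [0, 0, 0], [0, 0, 0], [0, 0, 0], [0, 0, 0], [0, 0, 0], [0, 0, 0]])

```text
time_s: 30.42
ee_pos: [0.5362, -0.0118, 0.1963]
tool_rot: [3.131, 0.254, -0.002]
contact_force: [1.5, 0.0, -4.4]
opening: 0.562
```

Run:
```python
from h import *
plan([.5275,-.0717,.19],99.6,8)
```

```text
t=30.42 tcp [ 0.5362 -0.0118  0.1963] jaw -80.71 op 0.562 F [ 1.5  0.  -4.4]
world delta cm [-0.87 -5.99 -0.63] turn deg tool [ 0.02  0.08 -0.31]
 tool delta now cm: [-1.82  5.77  0.64]  tool delta after turn: [-1.86  5.76  0.63]  /n: [-0.232  0.721  0.079] turn/n [ 0.    0.01 -0.04]
```

Call:
play_rows(hand=[0.2, 0.2, 0.2, 0.2, 0.2, 0.2, 0.2, 0.2], translation=[[-0.5, 2, 0], [-0.5, 1.5, 0], [-0.4, 1.1, 0], [-0.3, 0.7, 0.2], [-0.15, 0.4, 0.5], [0, 0.1, 0.8], [0, 0, 0.8], [0, 0, 0.5]], twist=[[0, 0, -0.3], [0, 0, 0], [0, 0, 0], [0, 0, 0], [0, 0, 0], [0, 0, 0], [0, 0, 0], [0, 0, 0]])

```text
time_s: 31.08
ee_pos: [0.5283, -0.0685, 0.1664]
tool_rot: [-3.129, -0.265, 0.003]
contact_force: [-0.2, 1.2, -2.4]
opening: 0.56
```

Run:
```python
from h import *
camera("side");plan([.5275,-.0717,.12],99.6,8)
```

```text
t=31.13 tcp [ 0.5277 -0.0683  0.1656] jaw -80.31 op 0.561 F [-1.4  0.3 -3.9]
world delta cm [-0.02 -0.34 -4.56] turn deg tool [-0.12  0.19  0.1 ]
 tool delta now cm: [-0.06  0.34  4.56]  tool delta after turn: [-0.08  0.33  4.56]  /n: [-0.01   0.041  0.57 ] turn/n [-0.02  0.02  0.01]
```

Call:
play_rows(hand=[0.2, 0.2, 0.2, 0.2, 0.2, 0.2, 0.2, 0.2], translation=[[0, 0.15, 0.6], [0, 0.1, 0.8], [0, 0.05, 1], [0, 0, 1], [0, 0, 0.7], [0, 0, 0.4], [0, 0, 0.1], [0, 0, 0]], twist=[[0, 0, 0], [0, 0, 0], [0, 0, 0], [0, 0, 0], [0, 0, 0], [0, 0, 0], [0, 0, 0], [0, 0, 0]])

```text
time_s: 31.8
ee_pos: [0.5293, -0.0725, 0.1218]
tool_rot: [-3.13, -0.264, 0.001]
contact_force: [-0.3, -1.3, -3.6]
opening: 0.564
```

Run:
```python
from h import *
camera("side");plan([.5275,-.0717,.0875],99.6,8)
cs=camera("side");crop(cs,290,170,440,290,5,"u1.png")
```

```text
t=31.85 tcp [ 0.5296 -0.0726  0.1223] jaw -80.36 op 0.566 F [-0.2  0.  -3.2]
world delta cm [-0.21  0.09 -3.48] turn deg tool [ 0.   -0.01  0.04]
 tool delta now cm: [-0.2  -0.13  3.48]  tool delta after turn: [-0.2  -0.13  3.48]  /n: [-0.024 -0.016  0.435] turn/n [ 0.   -0.    0.01]
```

View pics/u1.png

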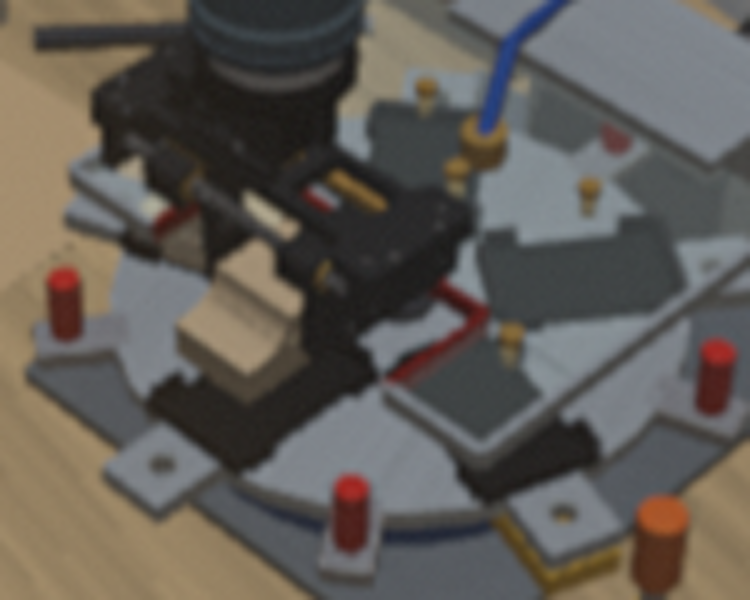

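Call:
play_rows(hand=[0.2, 0.2, 0.2, 0.2, 0.2, 0.2, 0.2, 0.2], translation=[[-0.1, -0.1, 0.4], [-0.1, 0, 0.6], [0, 0, 0.7], [0, 0, 0.6], [0, 0, 0.5], [0, 0, 0.4], [0, 0, 0.15], [0, 0, 0]], twist=[[0, 0, 0], [0, 0, 0], [0, 0, 0], [0, 0, 0], [0, 0, 0], [0, 0, 0], [0, 0, 0], [0, 0, 0]])

```text
time_s: 32.57
ee_pos: [0.527, -0.0718, 0.0881]
tool_rot: [-3.13, -0.264, 0.002]
contact_force: [-0.3, 0.1, -2.0]
opening: 0.567
```

Run:
```python
from h import *
camera("side");plan([.5275,-.0717,.0875],99.6,8)
```

```text
t=32.62 tcp [ 0.5273 -0.0719  0.0885] jaw -80.36 op 0.566 F [-0.2  0.5 -3.1]
world delta cm [ 0.02  0.02 -0.1 ] turn deg tool [-0.01  0.02  0.04]
 tool delta now cm: [ 0.03 -0.01  0.1 ]  tool delta after turn: [ 0.03 -0.01  0.1 ]  /n: [ 0.003 -0.002  0.012] turn/n [-0.    0.    0.01]
```

Call:
play_rows(hand=[0.2, 0.2, 0.2, 0.6, 0.7, 0.75, 0.75, 0.75], translation=[[0, 0, 0.1], [0, 0, 0.05], [0, 0, 0], [0, 0, 0], [0, 0, 0], [0, 0, 0], [0, 0, 0], [0, 0, 0]], twist=[[0, 0, 0], [0, 0, 0], [0, 0, 0], [0, 0, 0], [0, 0, 0], [0, 0, 0], [0, 0, 0], [0, 0, 0]])

```text
time_s: 33.28
ee_pos: [0.5276, -0.072, 0.0875]
tool_rot: [3.13, 0.264, 0.001]
contact_force: [0.2, -0.4, 0.0]
opening: 0.752
```

Call:
play_rows(hand=[0.75, 0.75, 0.75, 0.75, 0.75, 0.75, 0.75, 0.75], translation=[[0, 0, -0.4], [0, 0, -0.8], [0, 0, -1.2], [0, 0, -1.5], [0, 0, -1.5], [0, 0, -1.4], [0, 0, -1], [0, 0, -0.5]], twist=[[0, 0, 0], [0, 0, 0], [0, 0, 0], [0, 0, 0], [0, 0, 0], [0, 0, 0], [0, 0, 0], [0, 0, 0]])

```text
time_s: 33.95
ee_pos: [0.5284, -0.0723, 0.1729]
tool_rot: [3.129, 0.264, 0.005]
contact_force: [0.6, 0.8, 1.2]
opening: 0.751
```

Run:
```python
from h import *
f=m2w(-.095,0,0)[:2]
cs=camera("side");crop(cs,290,170,440,290,5,"u2.png",sdraw([*f,M[2]],.075))
plan([.4969,-.1783,.165],99.6,8)
```

```text
t=34.00 tcp [ 0.5286 -0.0723  0.1729] jaw -80.35 op 0.752 F [ 1.1 -0.4  1.3]
world delta cm [ -3.17 -10.6   -0.79] turn deg tool [ 0.11 -0.19  0.05]
 tool delta now cm: [-4.9   9.92  0.8 ]  tool delta after turn: [-4.89  9.92  0.79]  /n: [-0.611  1.24   0.099] turn/n [ 0.01 -0.02  0.01]
```

View pics/u2.png

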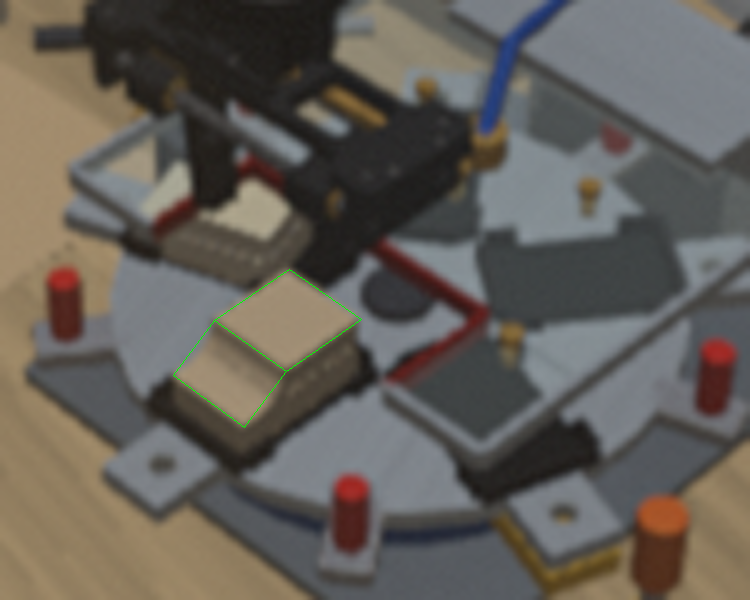

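Second stone is exactly in place (overlay at crop (270,350) matches). Now the second click.

Call:
play_rows(hand=[0.6, 0.6, 0.6, 0.6, 0.6, 0.6, 0.6, 0.6], translation=[[-0.6, 1, 0], [-1.1, 2, 0], [-1.1, 2.5, 0], [-0.9, 2, 0], [-0.7, 1.4, 0], [-0.4, 0.8, 0.2], [-0.1, 0.2, 0.4], [0, 0, 0.6]], twist=[[0, 0, 0], [0, 0, 0], [0, 0, 0], [0, 0, 0], [0, 0, 0], [0, 0, 0], [0, 0, 0], [0, 0, 0]])

```text
time_s: 34.67
ee_pos: [0.4953, -0.1782, 0.1576]
tool_rot: [-3.13, -0.262, 0.0]
contact_force: [0.5, -0.4, -0.9]
opening: 0.6
```

Run:
```python
from h import *
camera("side");plan([.4969,-.1783,.092],99.6,8)
```

```text
t=34.72 tcp [ 0.4947 -0.1771  0.1561] jaw -80.39 op 0.599 F [-0.3  0.2 -0.4]
world delta cm [ 0.22 -0.12 -6.41] turn deg tool [-0.11  0.1   0.01]
 tool delta now cm: [0.21 0.17 6.41]  tool delta after turn: [0.2  0.15 6.41]  /n: [0.025 0.019 0.801] turn/n [-0.01  0.01  0.  ]
```

Call:
play_rows(hand=[0.6, 0.6, 0.6, 0.6, 0.6, 0.6, 0.45, 0.35], translation=[[0.1, 0.05, 0.8], [0.05, 0.05, 1.3], [0, 0, 1.4], [0, 0, 1.2], [0, 0, 0.9], [0, 0, 0.5], [0, 0, 0.2], [0, 0, 0]], twist=[[0, 0, 0], [0, 0, 0], [0, 0, 0], [0, 0, 0], [0, 0, 0], [0, 0, 0], [0, 0, 0], [0, 0, 0]])

```text
time_s: 35.38
ee_pos: [0.4972, -0.1782, 0.0948]
tool_rot: [-3.13, -0.264, 0.001]
contact_force: [0.1, 0.6, 0.5]
opening: 0.471
```

Run:
```python
from h import *
camera("side");plan([.4969,-.1783,.092],99.6,8)
```

```text
t=35.43 tcp [ 0.4975 -0.1784  0.0953] jaw -80.35 op 0.431 F [ 0.5  0.4 -0.1]
world delta cm [-0.06  0.01 -0.33] turn deg tool [ 0.01 -0.01  0.05]
 tool delta now cm: [-0.06 -0.02  0.33]  tool delta after turn: [-0.06 -0.02  0.33]  /n: [-0.007 -0.003  0.042] turn/n [ 0.   -0.    0.01]
```

Call:
play_rows(hand=[0.35, 0.35, 0.35, 0.35, 0.35, 0.35, 0.35, 0.35], translation=[[-0.5, -0.73, 0.1], [-0.47, -0.76, 0.1], [-0.43, -0.78, 0], [-0.38, -0.8, 0], [-0.34, -0.82, 0], [-0.3, -0.84, 0], [-0.25, -0.85, 0], [-0.21, -0.87, 0]], twist=[[0, 0, 0], [0, 0, 0], [0, 0, 0], [0, 0, 0], [0, 0, 0], [0, 0, 0], [0, 0, 0], [0, 0, 0]])

```text
time_s: 36.1
ee_pos: [0.4567, -0.121, 0.0939]
tool_rot: [3.127, 0.264, -0.002]
contact_force: [-4.7, -9.5, 2.1]
opening: 0.353
```

Call:
play_rows(hand=[0.35, 0.35, 0.35, 0.35, 0.35, 0.35, 0.35, 0.35], translation=[[-0.1, -0.88, 0], [-0.1, -0.88, 0], [-0.05, -0.89, 0], [0, -0.89, 0], [0.02, -0.89, 0], [0.07, -0.89, 0], [0.12, -0.88, 0], [0.16, -0.88, 0]], twist=[[0, 0, 0], [0, 0, 0], [0, 0, 0], [0, 0, 0], [0, 0, 0], [0, 0, 0], [0, 0, 0], [0, 0, 0]])

```text
time_s: 36.77
ee_pos: [0.4473, -0.0484, 0.0933]
tool_rot: [-3.13, -0.264, -0.0]
contact_force: [0.1, -0.1, -0.0]
opening: 0.353
```

Run:
```python
from h import *
a=np.radians(-36);h=m2w(-.17*np.cos(a),-.17*np.sin(a),.093)
plan(h,99.6,8)
```

```text
t=36.77 tcp [ 0.4473 -0.0484  0.0933] jaw -80.35 op 0.353 F [ 0.1 -0.1 -0. ]
world delta cm [ 1.63  6.72 -0.03] turn deg tool [-0.03 -0.02  0.05]
 tool delta now cm: [ 2.73 -6.35  0.03]  tool delta after turn: [ 2.72 -6.36  0.03]  /n: [ 0.341 -0.795  0.003] turn/n [-0.   -0.    0.01]
```

Call:
play_rows(hand=[0.35, 0.35, 0.35, 0.35, 0.35, 0.35, 0.35, 0.35], translation=[[0.21, -0.87, 0], [0.25, -0.85, 0], [0.28, -0.84, 0], [0.32, -0.82, 0], [0.36, -0.8, 0], [0.42, -0.78, 0], [0.46, -0.74, 0], [0.42, -0.68, 0]], twist=[[0, 0, 0], [0, 0, 0], [0, 0, 0], [0, 0, 0], [0, 0, 0], [0, 0, 0], [0, 0, 0], [0, 0, 0]])

```text
time_s: 37.43
ee_pos: [0.4638, 0.0184, 0.0932]
tool_rot: [3.13, 0.264, -0.0]
contact_force: [0.8, -0.5, 0.4]
opening: 0.35
```

Call:
play_rows(hand=[0.5, 0.55, 0.6, 0.6, 0.6, 0.6, 0.6, 0.6], translation=[[0, 0, 0], [0, 0, 0], [0, 0, 0], [0, 0, 0], [0, 0, 0], [0, 0, 0], [0, 0, 0], [0, 0, 0]], twist=[[0, 0, 0], [0, 0, 0], [0, 0, 0], [0, 0, 0], [0, 0, 0], [0, 0, 0], [0, 0, 0], [0, 0, 0]])

```text
time_s: 38.1
ee_pos: [0.4635, 0.0176, 0.0932]
tool_rot: [3.13, 0.263, 0.0]
contact_force: [0.3, 0.3, -0.4]
opening: 0.603
```

Call:
play_rows(hand=[0.6, 0.6, 0.7, 0.7, 0.75, 0.75, 0.75, 0.75], translation=[[0, 0, -0.5], [0, 0, -1.2], [0, 0, -2], [0, 0, -2.2], [0, 0, -2.2], [0, 0, -2], [0, 0, -1], [0, 0, -0.4]], twist=[[0, 0, 0], [0, 0, 0], [0, 0, 0], [0, 0, 0], [0, 0, 0], [0, 0, 0], [0, 0, 0], [0, 0, 0]])

```text
time_s: 38.77
ee_pos: [0.4646, 0.0176, 0.2103]
tool_rot: [3.129, 0.264, 0.006]
contact_force: [0.6, 1.4, -0.5]
opening: 0.748
```

Run:
```python
from h import *
S={'B':[.5797,.3611,.6],'C':[.4262,.3420,-30.5]}
ct=camera("top");cs=camera("side")
D=sum([sdraw([v[0],v[1],np.radians(v[2])]) for v in S.values()],[])
crop(ct,130,190,290,310,4,"v1.png",D);crop(cs,190,130,450,300,3,"v2.png",D)
v=S['C'];y=np.radians(v[2])
plan([v[0]+.005*np.cos(y),v[1]+.005*np.sin(y),.12],v[2]+90,8)
```

```text
t=38.87 tcp [0.4637 0.0177 0.2085] jaw -80.36 op 0.750 F [-0.3 -0.4 -0.2]
world delta cm [-3.32 32.17 -8.85] turn deg tool [ 0.   -0.06 40.14]
 tool delta now cm: [  2.11 -32.28   8.84]  tool delta after turn: [-19.19 -26.04   8.85]  /n: [-2.399 -3.255  1.106] turn/n [ 0.   -0.01  5.02]
```

View pics/v1.png

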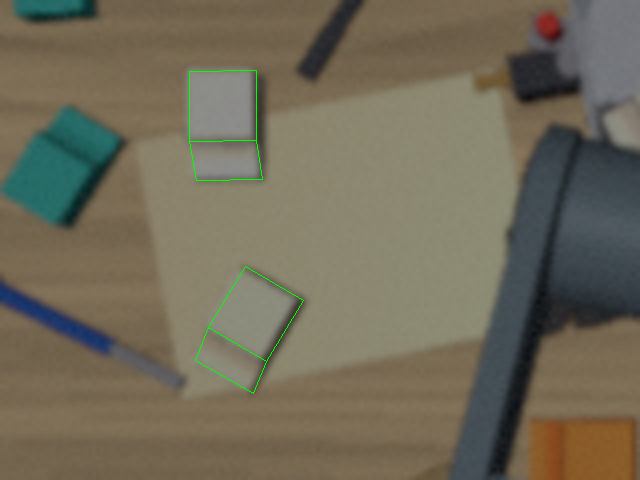

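View pics/v2.png

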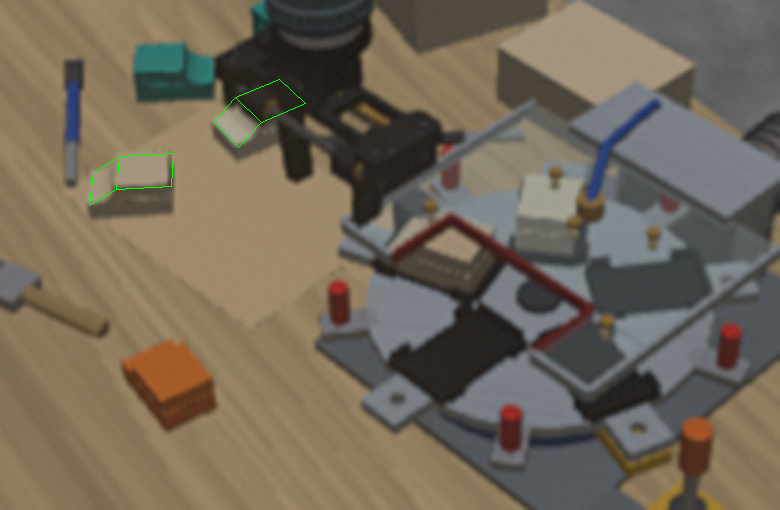

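Call:
play_rows(hand=[0.75, 0.75, 0.75, 0.75, 0.75, 0.75, 0.75, 0.75], translation=[[0, 0, 0], [0, 0, 0], [0, 0, 0], [0, 0, 0], [0, 0, 0], [0, 0, 0], [-1.1, -1.5, 0], [-2, -2.7, 0]], twist=[[0, 0, 6.7], [0, 0, 6.7], [0, 0, 6.7], [0, 0, 6.7], [0, 0, 6.7], [0, 0, 6.6], [0, 0, 0], [0, 0, 0]])

```text
time_s: 39.53
ee_pos: [0.4577, 0.0683, 0.2065]
tool_rot: [3.028, -0.832, -0.004]
contact_force: [-0.3, 0.5, 0.8]
opening: 0.751
```

Call:
play_rows(hand=[0.75, 0.75, 0.75, 0.75, 0.75, 0.75, 0.75, 0.75], translation=[[-2.3, -3.1, 0], [-2.3, -3.1, 0], [-2.3, -3.1, 0.5], [-2.3, -3.1, 1], [-2.2, -3, 1.5], [-1.8, -2.5, 1.5], [-1.4, -1.9, 1.5], [-0.9, -1.2, 1]], twist=[[0, 0, 0], [0, 0, 0], [0, 0, 0], [0, 0, 0], [0, 0, 0], [0, 0, 0], [0, 0, 0], [0, 0, 0]])

```text
time_s: 40.2
ee_pos: [0.4285, 0.331, 0.1348]
tool_rot: [3.03, -0.822, -0.006]
contact_force: [-1.0, -0.9, 0.4]
opening: 0.753
```

Run:
```python
from h import *
v=[.4262,.3420,-30.5];y=np.radians(v[2])
camera("top");plan([v[0]+.005*np.cos(y),v[1]+.005*np.sin(y),.08],v[2]+90,8)
print(np.degrees(cur()[2]["q"]).round(1))
```

```text
t=40.25 tcp [0.4274 0.3317 0.1332] jaw -120.32 op 0.753 F [-1.8 -0.9 -0.2]
world delta cm [ 0.31  0.78 -5.32] turn deg tool [0.27 0.28 0.18]
 tool delta now cm: [-0.1  -0.86  5.31]  tool delta after turn: [-0.12 -0.83  5.32]  /n: [-0.016 -0.104  0.665] turn/n [0.03 0.03 0.02]
[2.520e+01 1.320e+01 1.019e+02 1.000e-01 6.530e+01 1.455e+02]
```

Call:
play_rows(hand=[0.75, 0.75, 0.75, 0.75, 0.75, 0.75, 0.75, 0.75], translation=[[0, -0.3, 0.8], [0, -0.3, 1.2], [0, -0.1, 1.2], [0, 0, 1], [0, 0, 0.6], [0, 0, 0.3], [0, 0, 0], [0, 0, 0]], twist=[[0, 0, 0], [0, 0, 0], [0, 0, 0], [0, 0, 0], [0, 0, 0], [0, 0, 0], [0, 0, 0], [0, 0, 0]])

```text
time_s: 40.92
ee_pos: [0.4348, 0.3351, 0.0874]
tool_rot: [-3.031, 0.826, -0.0]
contact_force: [-0.1, -0.5, -0.2]
opening: 0.751
```

Run:
```python
from h import *
v=[.4262,.3420,-30.5];y=np.radians(v[2])
camera("top");plan([v[0]+.005*np.cos(y),v[1]+.005*np.sin(y),.012],v[2]+90,8)
```

```text
t=40.97 tcp [0.435  0.3353 0.0877] jaw -120.49 op 0.752 F [-0.4  0.6 -0.1]
world delta cm [-0.45  0.42 -7.57] turn deg tool [-0.05 -0.03  0.01]
 tool delta now cm: [-0.6  -0.13  7.57]  tool delta after turn: [-0.6  -0.13  7.57]  /n: [-0.075 -0.017  0.947] turn/n [-0.01 -0.    0.  ]
```

Call:
play_rows(hand=[0.75, 0.75, 0.75, 0.75, 0.75, 0.75, 0.75, 0.75], translation=[[-0.2, 0, 0.6], [-0.2, -0.1, 1.2], [-0.15, 0, 1.6], [0, 0, 1.6], [0, 0, 1.3], [0, 0, 0.8], [0, 0, 0.3], [0, 0, 0]], twist=[[0, 0, 0], [0, 0, 0], [0, 0, 0], [0, 0, 0], [0, 0, 0], [0, 0, 0], [0, 0, 0], [0, 0, 0]])

```text
time_s: 41.63
ee_pos: [0.4297, 0.3387, 0.0122]
tool_rot: [3.03, -0.825, -0.002]
contact_force: [-0.3, 0.9, -0.5]
opening: 0.753
```

Run:
```python
from h import *
v=[.4262,.3420,-30.5];y=np.radians(v[2])
camera("top");plan([v[0]+.005*np.cos(y),v[1]+.005*np.sin(y),.012],v[2]+90,8)
```

```text
t=41.68 tcp [0.4303 0.339  0.013 ] jaw -120.46 op 0.747 F [-0.6 -0.5 -0.2]
world delta cm [ 0.02  0.05 -0.1 ] turn deg tool [0.02 0.01 0.04]
 tool delta now cm: [-0.   -0.05  0.1 ]  tool delta after turn: [-0.   -0.05  0.1 ]  /n: [-0.    -0.007  0.013] turn/n [0.   0.   0.01]
```

Call:
play_rows(hand=[0.6, 0.4, 0.2, 0.2, 0.2, 0.2, 0.2, 0.2], translation=[[0, 0, 0], [0, 0, 0], [0, 0, 0], [0, 0, 0], [0, 0, 0], [0, 0, 0], [0, 0, 0], [0, 0, 0]], twist=[[0, 0, 0], [0, 0, 0], [0, 0, 0], [0, 0, 0], [0, 0, 0], [0, 0, 0], [0, 0, 0], [0, 0, 0]])

```text
time_s: 42.35
ee_pos: [0.4313, 0.3395, 0.0142]
tool_rot: [-3.03, 0.825, -0.003]
contact_force: [1.2, 2.1, 6.0]
opening: 0.568
```

Run:
```python
from h import *
t=nest_tcp([.4262,.3420,-30.5]); plan([t[0],t[1],.2],99.6,10)
```

```text
own offset [0.0056 0.0004] place tcp [ 0.5277 -0.0717  0.0892]
t=42.35 tcp [0.4313 0.3395 0.0142] jaw -120.46 op 0.568 F [1.2 2.1 6. ]
world delta cm [  9.64 -41.12  18.58] turn deg tool [ -0.09  -0.11 -40.06]
 tool delta now cm: [ 29.18  30.52 -18.61]  tool delta after turn: [  2.65  42.16 -18.58]  /n: [ 0.265  4.216 -1.858] turn/n [-0.01 -0.01 -4.01]
```

Call:
play_rows(hand=[0.2, 0.2, 0.2, 0.2, 0.2, 0.2, 0.2, 0.2], translation=[[0, 0, -0.4], [0, 0, -1], [0, 0, -2], [0, 0, -3], [0, 0, -3.5], [0, 0, -3.5], [0, 0, -3.2], [0, 0, -1.6]], twist=[[0, 0, 0], [0, 0, 0], [0, 0, 0], [0, 0, -6.7], [0, 0, -6.7], [0, 0, -6.7], [0, 0, -6.7], [0, 0, -6.7]])

```text
time_s: 43.02
ee_pos: [0.4308, 0.3393, 0.1994]
tool_rot: [-3.139, -0.093, -0.005]
contact_force: [1.3, 0.8, -4.3]
opening: 0.564
```

Call:
play_rows(hand=[0.2, 0.2, 0.2, 0.2, 0.2, 0.2, 0.2, 0.2], translation=[[0, 0, 0], [0.1, 1.5, 0], [0.2, 3, 0], [0.25, 3.9, 0], [0.25, 3.9, 0], [0.25, 3.9, 0], [0.25, 3.9, 0], [0.25, 3.9, 0]], twist=[[0, 0, -6.6], [0, 0, 0], [0, 0, 0], [0, 0, 0], [0, 0, 0], [0, 0, 0], [0, 0, 0], [0, 0, 0]])

```text
time_s: 43.68
ee_pos: [0.4844, 0.1032, 0.1948]
tool_rot: [-3.13, -0.265, 0.004]
contact_force: [0.6, 0.0, -4.8]
opening: 0.565
```

Run:
```python
from h import *
plan([.5277,-.0717,.19],99.6,8)
```

```text
t=43.68 tcp [0.4844 0.1032 0.1948] jaw -80.33 op 0.565 F [ 0.6  0.  -4.8]
world delta cm [  4.33 -17.49  -0.48] turn deg tool [-0.02  0.14  0.07]
 tool delta now cm: [ 1.34 17.97  0.47]  tool delta after turn: [ 1.36 17.97  0.48]  /n: [0.169 2.246 0.059] turn/n [-0.    0.02  0.01]
```

Call:
play_rows(hand=[0.2, 0.2, 0.2, 0.2, 0.2, 0.2, 0.2, 0.2], translation=[[0.25, 3.7, 0], [0.25, 3.5, 0], [0.25, 3.1, 0], [0.2, 2.6, 0], [0.15, 2, 0], [0.1, 1.4, 0.2], [0.1, 0.9, 0.5], [0, 0.4, 0.5]], twist=[[0, 0, 0], [0, 0, 0], [0, 0, 0], [0, 0, 0], [0, 0, 0], [0, 0, 0], [0, 0, 0], [0, 0, 0]])

```text
time_s: 44.35
ee_pos: [0.5278, -0.0671, 0.1825]
tool_rot: [-3.13, -0.262, 0.001]
contact_force: [0.3, 0.2, -4.9]
opening: 0.563
```

Run:
```python
from h import *
camera("side");camera("side");plan([.5277,-.0717,.125],99.6,8)
```

```text
t=44.45 tcp [ 0.5268 -0.0658  0.1815] jaw -80.37 op 0.567 F [ 0.2 -0.  -4.4]
world delta cm [ 0.09 -0.59 -5.65] turn deg tool [-0.11  0.17  0.03]
 tool delta now cm: [0.01 0.61 5.65]  tool delta after turn: [-0.01  0.6   5.65]  /n: [-0.001  0.075  0.706] turn/n [-0.01  0.02  0.  ]
```

Call:
play_rows(hand=[0.2, 0.2, 0.2, 0.2, 0.2, 0.2, 0.2, 0.2], translation=[[0, 0.2, 0.6], [0, 0.2, 1], [0, 0.15, 1.2], [0, 0, 1.2], [0, 0, 0.9], [0, 0, 0.6], [0, 0, 0.2], [0, 0, 0]], twist=[[0, 0, 0], [0, 0, 0], [0, 0, 0], [0, 0, 0], [0, 0, 0], [0, 0, 0], [0, 0, 0], [0, 0, 0]])

```text
time_s: 45.12
ee_pos: [0.5285, -0.0716, 0.1253]
tool_rot: [-3.13, -0.264, 0.002]
contact_force: [-0.8, 0.1, -4.0]
opening: 0.563
```

Run:
```python
from h import *
camera("side");plan([.5277,-.0717,.0892],99.6,8)
```

```text
t=45.17 tcp [ 0.529  -0.0718  0.1261] jaw -80.35 op 0.562 F [-0.1  0.4 -4.3]
world delta cm [-0.13  0.01 -3.69] turn deg tool [-0.01  0.01  0.05]
 tool delta now cm: [-0.12 -0.03  3.69]  tool delta after turn: [-0.12 -0.03  3.69]  /n: [-0.016 -0.004  0.461] turn/n [-0.    0.    0.01]
```

Call:
play_rows(hand=[0.2, 0.2, 0.2, 0.2, 0.2, 0.2, 0.2, 0.2], translation=[[-0.1, 0, 0.4], [0, 0, 0.6], [0, 0, 0.7], [0, 0, 0.7], [0, 0, 0.6], [0, 0, 0.4], [0, 0, 0.15], [0, 0, 0]], twist=[[0, 0, 0], [0, 0, 0], [0, 0, 0], [0, 0, 0], [0, 0, 0], [0, 0, 0], [0, 0, 0], [0, 0, 0]])

```text
time_s: 45.83
ee_pos: [0.5276, -0.0718, 0.09]
tool_rot: [-3.13, -0.264, 0.002]
contact_force: [-0.8, 0.4, -4.5]
opening: 0.567
```

Run:
```python
from h import *
camera("side");plan([.5277,-.0717,.0892],99.6,8)
```

```text
t=45.88 tcp [ 0.5279 -0.072   0.0905] jaw -80.36 op 0.563 F [-0.1 -1.  -4.7]
world delta cm [-0.02  0.03 -0.13] turn deg tool [-0.01  0.02  0.04]
 tool delta now cm: [-0.02 -0.03  0.13]  tool delta after turn: [-0.02 -0.03  0.13]  /n: [-0.002 -0.004  0.016] turn/n [-0.    0.    0.01]
```

Call:
play_rows(hand=[0.2, 0.2, 0.2, 0.6, 0.7, 0.75, 0.75, 0.75], translation=[[0, 0, 0.1], [0, 0, 0.08], [0, 0, 0], [0, 0, 0], [0, 0, 0], [0, 0, 0], [0, 0, 0], [0, 0, 0]], twist=[[0, 0, 0], [0, 0, 0], [0, 0, 0], [0, 0, 0], [0, 0, 0], [0, 0, 0], [0, 0, 0], [0, 0, 0]])

```text
time_s: 46.55
ee_pos: [0.5282, -0.0721, 0.0893]
tool_rot: [3.13, 0.264, 0.001]
contact_force: [0.1, 0.6, 0.5]
opening: 0.75
```

Call:
play_rows(hand=[0.75, 0.75, 0.75, 0.75, 0.75, 0.75, 0.75, 0.75], translation=[[0, 0, -0.4], [0, 0, -0.8], [0, 0, -1.2], [0, 0, -1.5], [0, 0, -1.5], [0, 0, -1.4], [0, 0, -1], [0, 0, -0.5]], twist=[[0, 0, 0], [0, 0, 0], [0, 0, 0], [0, 0, 0], [0, 0, 0], [0, 0, 0], [0, 0, 0], [0, 0, 0]])

```text
time_s: 47.22
ee_pos: [0.529, -0.0723, 0.1746]
tool_rot: [3.129, 0.264, 0.005]
contact_force: [0.1, 0.4, -0.1]
opening: 0.75
```

Run:
```python
from h import *
f=m2w(-.095,0,0)[:2]
cs=camera("side");crop(cs,290,170,440,290,5,"w2.png",sdraw([*f,M[2]],.075))
plan([.4969,-.1783,.165],99.6,8)
```

```text
t=47.27 tcp [ 0.5292 -0.0724  0.1746] jaw -80.35 op 0.750 F [ 1.3 -0.5  1.3]
world delta cm [ -3.23 -10.59  -0.96] turn deg tool [ 0.11 -0.19  0.05]
 tool delta now cm: [-4.96  9.9   0.97]  tool delta after turn: [-4.95  9.91  0.96]  /n: [-0.618  1.238  0.12 ] turn/n [ 0.01 -0.02  0.01]
```

View pics/w2.png

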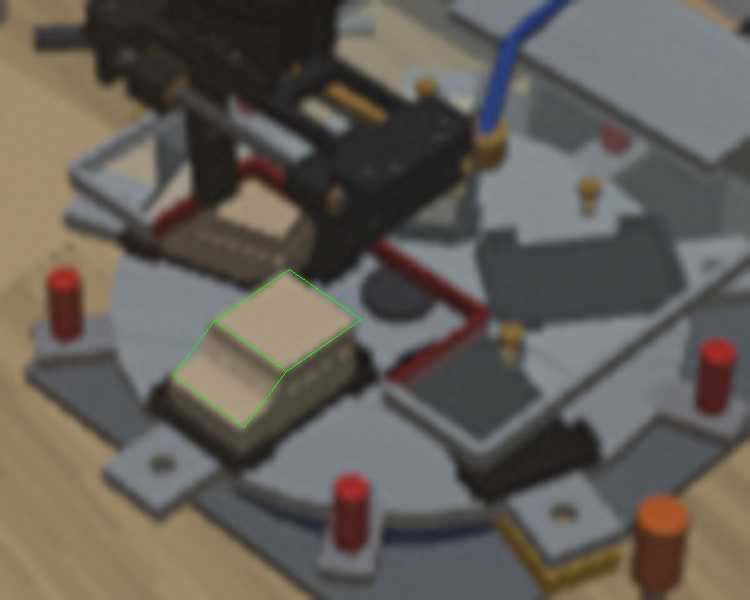

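Third stone seated well. Same turning sequence again.

Call:
play_rows(hand=[0.6, 0.6, 0.6, 0.6, 0.6, 0.6, 0.6, 0.6], translation=[[-0.6, 1, 0], [-1.1, 2, 0], [-1.1, 2.5, 0], [-0.9, 2, 0], [-0.7, 1.4, 0], [-0.4, 0.8, 0.2], [-0.1, 0.2, 0.4], [0, 0, 0.6]], twist=[[0, 0, 0], [0, 0, 0], [0, 0, 0], [0, 0, 0], [0, 0, 0], [0, 0, 0], [0, 0, 0], [0, 0, 0]])

```text
time_s: 47.93
ee_pos: [0.4959, -0.1783, 0.1593]
tool_rot: [-3.13, -0.262, 0.0]
contact_force: [-0.1, 0.3, -0.2]
opening: 0.599
```

Run:
```python
from h import *
camera("side");plan([.4969,-.1783,.092],99.6,8)
```

```text
t=47.98 tcp [ 0.4953 -0.1772  0.1578] jaw -80.39 op 0.599 F [ 0.1 -0.4 -0.9]
world delta cm [ 0.16 -0.11 -6.58] turn deg tool [-0.11  0.1   0.01]
 tool delta now cm: [0.15 0.15 6.58]  tool delta after turn: [0.14 0.14 6.58]  /n: [0.018 0.017 0.822] turn/n [-0.01  0.01  0.  ]
```

Call:
play_rows(hand=[0.6, 0.6, 0.6, 0.6, 0.6, 0.6, 0.45, 0.35], translation=[[0.05, 0.05, 0.9], [0.05, 0.05, 1.4], [0, 0, 1.4], [0, 0, 1.3], [0, 0, 0.9], [0, 0, 0.5], [0, 0, 0.2], [0, 0, 0]], twist=[[0, 0, 0], [0, 0, 0], [0, 0, 0], [0, 0, 0], [0, 0, 0], [0, 0, 0], [0, 0, 0], [0, 0, 0]])

```text
time_s: 48.65
ee_pos: [0.4973, -0.1782, 0.0935]
tool_rot: [-3.13, -0.265, 0.001]
contact_force: [0.2, 0.3, -0.8]
opening: 0.472
```

Run:
```python
from h import *
camera("side");plan([.4969,-.1783,.092],99.6,8)
```

```text
t=48.70 tcp [ 0.4977 -0.1785  0.0941] jaw -80.34 op 0.430 F [0.3 0.6 0.4]
world delta cm [-0.08  0.02 -0.21] turn deg tool [ 0.01 -0.01  0.06]
 tool delta now cm: [-0.07 -0.03  0.21]  tool delta after turn: [-0.07 -0.03  0.21]  /n: [-0.009 -0.004  0.026] turn/n [ 0.   -0.    0.01]
```

Call:
play_rows(hand=[0.35, 0.35, 0.35, 0.35, 0.35, 0.35, 0.35, 0.35], translation=[[-0.5, -0.73, 0.1], [-0.47, -0.76, 0], [-0.43, -0.78, 0], [-0.38, -0.8, 0], [-0.34, -0.82, 0], [-0.3, -0.84, 0], [-0.25, -0.85, 0], [-0.21, -0.87, 0]], twist=[[0, 0, 0], [0, 0, 0], [0, 0, 0], [0, 0, 0], [0, 0, 0], [0, 0, 0], [0, 0, 0], [0, 0, 0]])

```text
time_s: 49.37
ee_pos: [0.4569, -0.1215, 0.0937]
tool_rot: [3.126, 0.263, -0.002]
contact_force: [-5.6, -9.6, 0.3]
opening: 0.35
```

Call:
play_rows(hand=[0.35, 0.35, 0.35, 0.35, 0.35, 0.35, 0.35, 0.35], translation=[[-0.1, -0.88, 0], [-0.1, -0.88, 0], [-0.05, -0.89, 0], [0, -0.89, 0], [0.02, -0.89, 0], [0.07, -0.89, 0], [0.12, -0.88, 0], [0.16, -0.88, 0]], twist=[[0, 0, 0], [0, 0, 0], [0, 0, 0], [0, 0, 0], [0, 0, 0], [0, 0, 0], [0, 0, 0], [0, 0, 0]])

```text
time_s: 50.03
ee_pos: [0.4475, -0.0486, 0.0931]
tool_rot: [-3.13, -0.264, -0.001]
contact_force: [0.5, 0.0, 0.1]
opening: 0.35
```

Call:
play_rows(hand=[0.35, 0.35, 0.35, 0.35, 0.35, 0.35, 0.35, 0.35], translation=[[0.21, -0.87, 0], [0.25, -0.85, 0], [0.28, -0.84, 0], [0.32, -0.82, 0], [0.36, -0.8, 0], [0.42, -0.78, 0], [0.46, -0.74, 0], [0.42, -0.68, 0]], twist=[[0, 0, 0], [0, 0, 0], [0, 0, 0], [0, 0, 0], [0, 0, 0], [0, 0, 0], [0, 0, 0], [0, 0, 0]])

```text
time_s: 50.7
ee_pos: [0.464, 0.0183, 0.0929]
tool_rot: [3.13, 0.264, -0.0]
contact_force: [0.4, 0.1, 0.1]
opening: 0.351
```

Call:
play_rows(hand=[0.5, 0.55, 0.6, 0.6, 0.6, 0.6, 0.6, 0.6], translation=[[0, 0, 0], [0, 0, 0], [0, 0, 0], [0, 0, 0], [0, 0, 0], [0, 0, 0], [0, 0, 0], [0, 0, 0]], twist=[[0, 0, 0], [0, 0, 0], [0, 0, 0], [0, 0, 0], [0, 0, 0], [0, 0, 0], [0, 0, 0], [0, 0, 0]])

```text
time_s: 51.37
ee_pos: [0.4636, 0.0174, 0.0929]
tool_rot: [3.13, 0.263, 0.0]
contact_force: [-0.3, -1.0, 0.1]
opening: 0.596
```

Call:
play_rows(hand=[0.6, 0.6, 0.7, 0.7, 0.75, 0.75, 0.75, 0.75], translation=[[0, 0, -0.5], [0, 0, -1.2], [0, 0, -2], [0, 0, -2.2], [0, 0, -2.2], [0, 0, -2], [0, 0, -1], [0, 0, -0.4]], twist=[[0, 0, 0], [0, 0, 0], [0, 0, 0], [0, 0, 0], [0, 0, 0], [0, 0, 0], [0, 0, 0], [0, 0, 0]])

```text
time_s: 52.03
ee_pos: [0.4647, 0.0174, 0.21]
tool_rot: [3.129, 0.264, 0.005]
contact_force: [-0.1, -0.7, 0.8]
opening: 0.752
```

Run:
```python
from h import *
S={'B':[.5797,.3611,.6]}
ct=camera("top");cs=camera("side")
D=sum([sdraw([v[0],v[1],np.radians(v[2])]) for v in S.values()],[])
crop(ct,130,190,290,310,4,"x1.png",D);crop(cs,190,130,450,300,3,"x2.png",D)
v=S['B'];y=np.radians(v[2])
plan([v[0]+.005*np.cos(y),v[1]+.005*np.sin(y),.12],v[2]+90,8)
```

```text
t=52.13 tcp [0.4638 0.0176 0.2082] jaw -80.36 op 0.749 F [-0.3  0.5 -0.3]
world delta cm [12.09 34.36 -8.82] turn deg tool [ 0.02 -0.05  9.04]
 tool delta now cm: [ 17.66 -31.85   8.82]  tool delta after turn: [ 12.45 -34.23   8.82]  /n: [ 1.556 -4.279  1.102] turn/n [ 0.   -0.01  1.13]
```

View pics/x1.png

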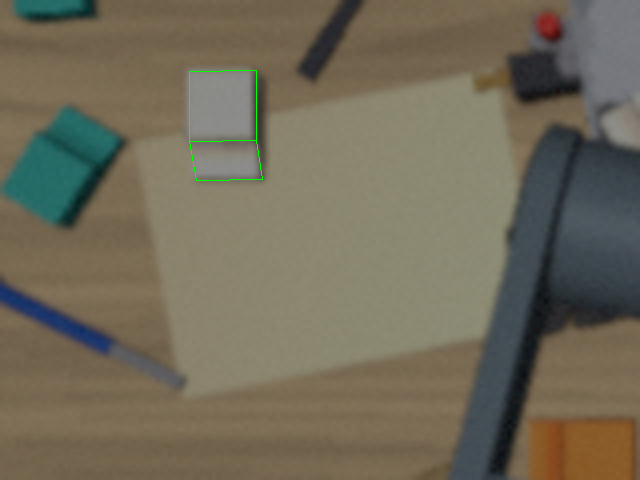

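View pics/x2.png

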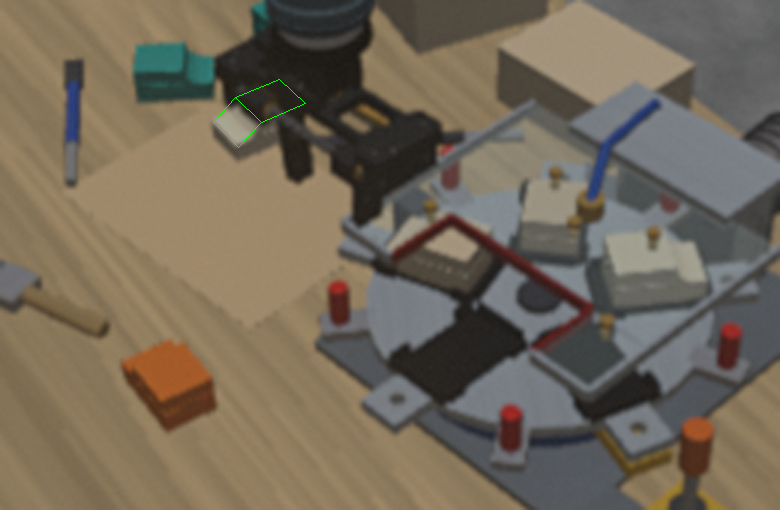

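Call:
play_rows(hand=[0.7, 0.7, 0.7, 0.7, 0.7, 0.7, 0.7, 0.7], translation=[[0, 0, 0], [0, 0, 0], [0.6, -1.8, 0], [1, -2.8, 0], [1.3, -3.6, 0], [1.4, -3.8, 0], [1.4, -3.8, 0], [1.4, -3.8, 0]], twist=[[0, 0, 4.5], [0, 0, 4.5], [0, 0, 0], [0, 0, 0], [0, 0, 0], [0, 0, 0], [0, 0, 0], [0, 0, 0]])

```text
time_s: 52.8
ee_pos: [0.5318, 0.2161, 0.2059]
tool_rot: [3.141, 0.017, -0.004]
contact_force: [0.3, -0.3, 0.3]
opening: 0.699
```

Call:
play_rows(hand=[0.7, 0.7, 0.7, 0.7, 0.7, 0.7, 0.7, 0.7], translation=[[1.3, -3.7, 0], [1.2, -3.3, 0.5], [1, -2.8, 1], [0.8, -2.1, 1.5], [0.5, -1.5, 1.5], [0.35, -0.9, 1.5], [0.2, -0.4, 1], [0, 0, 0.5]], twist=[[0, 0, 0], [0, 0, 0], [0, 0, 0], [0, 0, 0], [0, 0, 0], [0, 0, 0], [0, 0, 0], [0, 0, 0]])

```text
time_s: 53.47
ee_pos: [0.5826, 0.3619, 0.1288]
tool_rot: [3.14, 0.019, -0.008]
contact_force: [-0.2, -0.3, -0.5]
opening: 0.695
```

Run:
```python
from h import *
v=[.5797,.3611,.6];y=np.radians(v[2])
camera("top");camera("top");plan([v[0]+.005*np.cos(y),v[1]+.005*np.sin(y),.07],v[2]+90,8)
```

```text
t=53.57 tcp [0.5831 0.361  0.1306] jaw -89.37 op 0.700 F [ 0.3 -1.  -0.2]
world delta cm [ 0.16  0.02 -6.06] turn deg tool [0.1  0.21 0.03]
 tool delta now cm: [ 0.18 -0.02  6.06]  tool delta after turn: [ 0.16 -0.01  6.06]  /n: [ 0.02  -0.002  0.758] turn/n [0.01 0.03 0.  ]
```

Call:
play_rows(hand=[0.7, 0.7, 0.7, 0.7, 0.7, 0.7, 0.7, 0.7], translation=[[0.1, 0, 0.7], [0, 0, 1.2], [0, 0, 1.3], [0, 0, 1.2], [0, 0, 0.9], [0, 0, 0.5], [0, 0, 0.1], [0, 0, 0]], twist=[[0, 0, 0], [0, 0, 0], [0, 0, 0], [0, 0, 0], [0, 0, 0], [0, 0, 0], [0, 0, 0], [0, 0, 0]])

```text
time_s: 54.23
ee_pos: [0.585, 0.3619, 0.0733]
tool_rot: [3.141, 0.017, -0.001]
contact_force: [0.9, -0.1, 0.8]
opening: 0.704
```

Run:
```python
from h import *
v=[.5797,.3611,.6];y=np.radians(v[2])
ct=camera("top");plan([v[0]+.005*np.cos(y),v[1]+.005*np.sin(y),.012],v[2]+90,8)
cs=camera("side");crop(cs,230,110,340,210,6,"x3.png",sdraw([v[0],v[1],y]))
```

```text
t=54.28 tcp [0.5855 0.3621 0.074 ] jaw -89.35 op 0.700 F [-0.2  0.6  1. ]
world delta cm [-0.08 -0.09 -6.2 ] turn deg tool [-0.   -0.01  0.05]
 tool delta now cm: [-0.08  0.09  6.2 ]  tool delta after turn: [-0.08  0.09  6.2 ]  /n: [-0.01   0.012  0.775] turn/n [-0.   -0.    0.01]
```

View pics/x3.png

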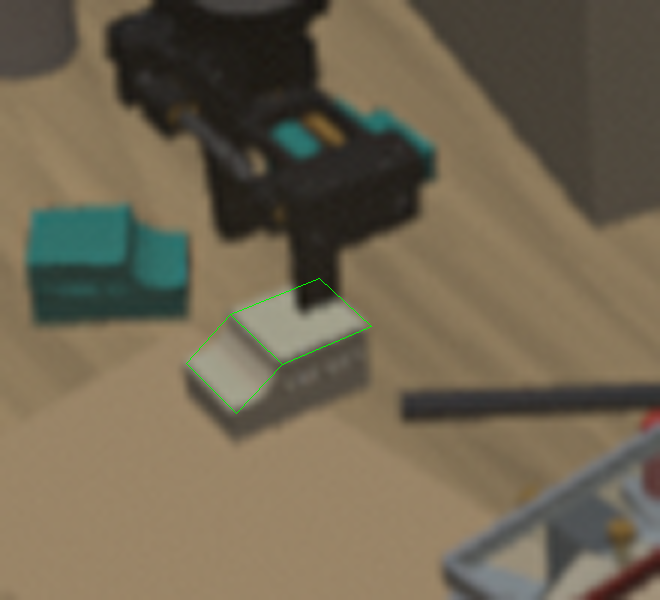

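Call:
play_rows(hand=[0.7, 0.7, 0.7, 0.7, 0.7, 0.7, 0.7, 0.7], translation=[[-0.1, 0.05, 0.6], [0, 0.05, 1.1], [0, 0, 1.3], [0, 0, 1.3], [0, 0, 1], [0, 0, 0.6], [0, 0, 0.2], [0, 0, 0]], twist=[[0, 0, 0], [0, 0, 0], [0, 0, 0], [0, 0, 0], [0, 0, 0], [0, 0, 0], [0, 0, 0], [0, 0, 0]])

```text
time_s: 55.0
ee_pos: [0.5837, 0.3607, 0.0117]
tool_rot: [3.141, 0.018, -0.003]
contact_force: [-0.2, 0.5, 0.8]
opening: 0.699
```

Call:
play_rows(hand=[0.6, 0.4, 0.2, 0.2, 0.2, 0.2, 0.2, 0.2], translation=[[0, 0, 0], [0, 0, 0], [0, 0, 0], [0, 0, 0], [0, 0, 0], [0, 0, 0], [0, 0, 0], [0, 0, 0]], twist=[[0, 0, 0], [0, 0, 0], [0, 0, 0], [0, 0, 0], [0, 0, 0], [0, 0, 0], [0, 0, 0], [0, 0, 0]])

```text
time_s: 55.67
ee_pos: [0.5849, 0.3614, 0.0137]
tool_rot: [-3.141, -0.018, -0.002]
contact_force: [0.2, 2.5, 3.5]
opening: 0.561
```

Run:
```python
from h import *
t=nest_tcp([.5797,.3611,.6]); plan([t[0],t[1],.2],99.6,10)
```

```text
own offset [0.0052 0.0002] place tcp [ 0.5273 -0.0718  0.0887]
t=55.67 tcp [0.5849 0.3614 0.0137] jaw -89.36 op 0.561 F [0.2 2.5 3.5]
world delta cm [ -5.76 -43.32  18.63] turn deg tool [-0.04 -0.08 -8.96]
 tool delta now cm: [ -6.22  43.23 -18.67]  tool delta after turn: [-12.91  41.75 -18.63]  /n: [-1.291  4.175 -1.863] turn/n [-0.   -0.01 -0.9 ]
```

Call:
play_rows(hand=[0.2, 0.2, 0.2, 0.2, 0.2, 0.2, 0.2, 0.2], translation=[[0, 0, -0.4], [0, 0, -1], [0, 0, -2], [0, 0, -3], [0, 0, -3.5], [0, 0, -3.5], [0, 0, -3.2], [0, 0, -2]], twist=[[0, 0, 0], [0, 0, 0], [0, 0, 0], [0, 0, 0], [0, 0, -3], [0, 0, -3], [0, 0, -3], [0, 0, 0]])

```text
time_s: 56.33
ee_pos: [0.585, 0.3611, 0.2033]
tool_rot: [-3.129, -0.268, -0.005]
contact_force: [0.2, 0.5, -3.1]
opening: 0.567
```

Call:
play_rows(hand=[0.2, 0.2, 0.2, 0.2, 0.2, 0.2, 0.2, 0.2], translation=[[-0.4, 1.4, 0], [-0.8, 2.6, 0], [-1.1, 3.6, 0], [-1.2, 3.8, 0], [-1.2, 3.8, 0], [-1.2, 3.8, 0], [-1.2, 3.8, 0], [-1.2, 3.8, 0]], twist=[[0, 0, 0], [0, 0, 0], [0, 0, 0], [0, 0, 0], [0, 0, 0], [0, 0, 0], [0, 0, 0], [0, 0, 0]])

```text
time_s: 57.0
ee_pos: [0.5455, 0.083, 0.1988]
tool_rot: [3.13, 0.264, -0.002]
contact_force: [0.7, -1.0, -3.4]
opening: 0.56
```

Run:
```python
from h import *
plan([.5273,-.0718,.19],99.6,8)
```

```text
t=57.00 tcp [0.5455 0.083  0.1988] jaw -80.35 op 0.560 F [ 0.7 -1.  -3.4]
world delta cm [ -1.82 -15.48  -0.88] turn deg tool [-0.    0.09  0.05]
 tool delta now cm: [-4.39 14.96  0.88]  tool delta after turn: [-4.37 14.96  0.88]  /n: [-0.547  1.87   0.109] turn/n [-0.    0.01  0.01]
```

Call:
play_rows(hand=[0.2, 0.2, 0.2, 0.2, 0.2, 0.2, 0.2, 0.2], translation=[[-1, 3.4, 0], [-0.9, 3, 0], [-0.8, 2.6, 0], [-0.7, 2.2, 0], [-0.5, 1.7, 0], [-0.35, 1.2, 0.2], [-0.15, 0.6, 0.5], [0, 0.2, 0.6]], twist=[[0, 0, 0], [0, 0, 0], [0, 0, 0], [0, 0, 0], [0, 0, 0], [0, 0, 0], [0, 0, 0], [0, 0, 0]])

```text
time_s: 57.67
ee_pos: [0.5284, -0.0702, 0.1857]
tool_rot: [3.131, 0.262, 0.0]
contact_force: [-0.1, 0.3, -4.4]
opening: 0.566
```

Run:
```python
from h import *
camera("side");camera("side");plan([.5273,-.0718,.125],99.6,8)
```

```text
t=57.77 tcp [ 0.5276 -0.0687  0.1842] jaw -80.36 op 0.562 F [ 0.   0.3 -3.9]
world delta cm [-0.03 -0.31 -5.92] turn deg tool [-0.1   0.15  0.04]
 tool delta now cm: [-0.07  0.31  5.92]  tool delta after turn: [-0.08  0.3   5.92]  /n: [-0.01   0.037  0.74 ] turn/n [-0.01  0.02  0.  ]
```

Call:
play_rows(hand=[0.2, 0.2, 0.2, 0.2, 0.2, 0.2, 0.2, 0.2], translation=[[-0.05, 0.15, 0.7], [-0.05, 0.1, 1.1], [0, 0, 1.3], [0, 0, 1.2], [0, 0, 0.9], [0, 0, 0.5], [0, 0, 0.2], [0, 0, 0]], twist=[[0, 0, 0], [0, 0, 0], [0, 0, 0], [0, 0, 0], [0, 0, 0], [0, 0, 0], [0, 0, 0], [0, 0, 0]])

```text
time_s: 58.43
ee_pos: [0.5278, -0.0719, 0.1263]
tool_rot: [-3.13, -0.264, 0.001]
contact_force: [-0.5, -0.6, -3.7]
opening: 0.562
```

Run:
```python
from h import *
camera("side");plan([.5273,-.0718,.0887],99.6,8)
```

```text
t=58.48 tcp [ 0.5282 -0.072   0.1269] jaw -80.36 op 0.565 F [ 0.6  0.1 -3.8]
world delta cm [-0.09  0.02 -3.82] turn deg tool [-0.   -0.    0.04]
 tool delta now cm: [-0.08 -0.04  3.82]  tool delta after turn: [-0.08 -0.04  3.82]  /n: [-0.01  -0.005  0.478] turn/n [-0.   -0.    0.01]
```

Call:
play_rows(hand=[0.2, 0.2, 0.2, 0.2, 0.2, 0.2, 0.2, 0.2], translation=[[-0.05, 0, 0.4], [0, 0, 0.6], [0, 0, 0.7], [0, 0, 0.7], [0, 0, 0.6], [0, 0, 0.45], [0, 0, 0.2], [0, 0, 0]], twist=[[0, 0, 0], [0, 0, 0], [0, 0, 0], [0, 0, 0], [0, 0, 0], [0, 0, 0], [0, 0, 0], [0, 0, 0]])

```text
time_s: 59.15
ee_pos: [0.5271, -0.072, 0.0896]
tool_rot: [-3.13, -0.264, 0.002]
contact_force: [-0.3, 0.3, -3.1]
opening: 0.564
```

Run:
```python
from h import *
camera("side");plan([.5273,-.0718,.0887],99.6,8)
```

```text
t=59.20 tcp [ 0.5274 -0.0721  0.0901] jaw -80.36 op 0.569 F [-0.3 -0.  -3.6]
world delta cm [-0.01  0.03 -0.14] turn deg tool [-0.02  0.03  0.04]
 tool delta now cm: [-0.01 -0.03  0.14]  tool delta after turn: [-0.01 -0.03  0.14]  /n: [-0.001 -0.004  0.018] turn/n [-0.    0.    0.01]
```

Call:
play_rows(hand=[0.2, 0.2, 0.2, 0.6, 0.7, 0.75, 0.75, 0.75], translation=[[0, 0, 0.1], [0, 0, 0.08], [0, 0, 0], [0, 0, 0], [0, 0, 0], [0, 0, 0], [0, 0, 0], [0, 0, 0]], twist=[[0, 0, 0], [0, 0, 0], [0, 0, 0], [0, 0, 0], [0, 0, 0], [0, 0, 0], [0, 0, 0], [0, 0, 0]])

```text
time_s: 59.87
ee_pos: [0.5278, -0.0722, 0.089]
tool_rot: [3.13, 0.264, 0.001]
contact_force: [0.3, -0.4, -0.4]
opening: 0.749
```

Call:
play_rows(hand=[0.75, 0.75, 0.75, 0.75, 0.75, 0.75, 0.75, 0.75], translation=[[0, 0, -0.4], [0, 0, -0.8], [0, 0, -1.2], [0, 0, -1.5], [0, 0, -1.5], [0, 0, -1.4], [0, 0, -1], [0, 0, -0.5]], twist=[[0, 0, 0], [0, 0, 0], [0, 0, 0], [0, 0, 0], [0, 0, 0], [0, 0, 0], [0, 0, 0], [0, 0, 0]])

```text
time_s: 60.53
ee_pos: [0.5286, -0.0725, 0.1743]
tool_rot: [3.129, 0.264, 0.005]
contact_force: [1.0, 0.4, -0.6]
opening: 0.749
```

Run:
```python
from h import *
f=m2w(-.095,0,0)[:2]
cs=camera("side");crop(cs,290,170,440,290,5,"y2.png",sdraw([*f,M[2]],.075))
plan([.4969,-.1783,.165],99.6,8)
```

```text
t=60.58 tcp [ 0.5287 -0.0725  0.1743] jaw -80.35 op 0.752 F [0.5 0.6 0.3]
world delta cm [ -3.18 -10.58  -0.93] turn deg tool [ 0.11 -0.19  0.05]
 tool delta now cm: [-4.91  9.89  0.94]  tool delta after turn: [-4.9   9.9   0.93]  /n: [-0.613  1.237  0.117] turn/n [ 0.01 -0.02  0.01]
```

View pics/y2.png

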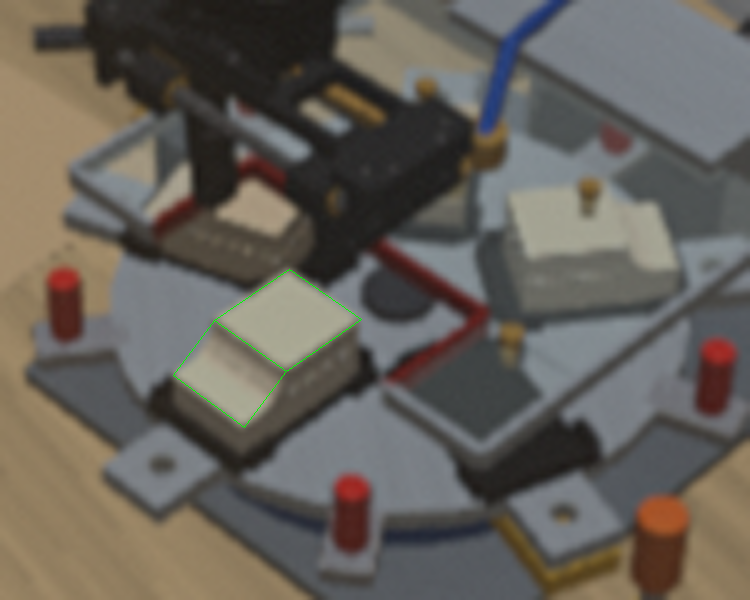

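All four stones are in. Turn the fourth click.

Call:
play_rows(hand=[0.6, 0.6, 0.6, 0.6, 0.6, 0.6, 0.6, 0.6], translation=[[-0.6, 1, 0], [-1.1, 2, 0], [-1.1, 2.5, 0], [-0.9, 2, 0], [-0.7, 1.4, 0], [-0.4, 0.8, 0.2], [-0.1, 0.2, 0.4], [0, 0, 0.6]], twist=[[0, 0, 0], [0, 0, 0], [0, 0, 0], [0, 0, 0], [0, 0, 0], [0, 0, 0], [0, 0, 0], [0, 0, 0]])

```text
time_s: 61.25
ee_pos: [0.4955, -0.1785, 0.159]
tool_rot: [-3.13, -0.262, 0.0]
contact_force: [-0.5, -0.1, 0.6]
opening: 0.603
```

Call:
play_rows(hand=[0.6, 0.6, 0.6, 0.6, 0.6, 0.6, 0.45, 0.35], translation=[[0.1, 0.05, 0.9], [0.05, 0.05, 1.4], [0, 0, 1.4], [0, 0, 1.3], [0, 0, 0.9], [0, 0, 0.5], [0, 0, 0.2], [0, 0, 0]], twist=[[0, 0, 0], [0, 0, 0], [0, 0, 0], [0, 0, 0], [0, 0, 0], [0, 0, 0], [0, 0, 0], [0, 0, 0]])

```text
time_s: 61.92
ee_pos: [0.4974, -0.1782, 0.0931]
tool_rot: [-3.13, -0.265, 0.001]
contact_force: [-0.4, -0.8, 0.5]
opening: 0.472
```

Run:
```python
from h import *
camera("side");plan([.4969,-.1783,.092],99.6,8)
```

```text
t=61.97 tcp [ 0.4977 -0.1786  0.0937] jaw -80.33 op 0.427 F [-0.3  0.6 -0.7]
world delta cm [-0.08  0.03 -0.17] turn deg tool [ 0.01 -0.01  0.07]
 tool delta now cm: [-0.08 -0.04  0.17]  tool delta after turn: [-0.08 -0.04  0.17]  /n: [-0.01  -0.005  0.022] turn/n [ 0.   -0.    0.01]
```

Call:
play_rows(hand=[0.35, 0.35, 0.35, 0.35, 0.35, 0.35, 0.35, 0.35], translation=[[-0.5, -0.73, 0.1], [-0.47, -0.76, 0], [-0.43, -0.78, 0], [-0.38, -0.8, 0], [-0.34, -0.82, 0], [-0.3, -0.84, 0], [-0.25, -0.85, 0], [-0.21, -0.87, 0]], twist=[[0, 0, 0], [0, 0, 0], [0, 0, 0], [0, 0, 0], [0, 0, 0], [0, 0, 0], [0, 0, 0], [0, 0, 0]])

```text
time_s: 62.63
ee_pos: [0.4571, -0.1216, 0.0934]
tool_rot: [3.126, 0.263, -0.002]
contact_force: [-5.6, -10.4, 1.3]
opening: 0.356
```

Call:
play_rows(hand=[0.35, 0.35, 0.35, 0.35, 0.35, 0.35, 0.35, 0.35], translation=[[-0.1, -0.88, 0], [-0.1, -0.88, 0], [-0.05, -0.89, 0], [0, -0.89, 0], [0.02, -0.89, 0], [0.07, -0.89, 0], [0.12, -0.88, 0], [0.16, -0.88, 0]], twist=[[0, 0, 0], [0, 0, 0], [0, 0, 0], [0, 0, 0], [0, 0, 0], [0, 0, 0], [0, 0, 0], [0, 0, 0]])

```text
time_s: 63.3
ee_pos: [0.4476, -0.0488, 0.0928]
tool_rot: [-3.13, -0.264, -0.001]
contact_force: [-0.0, 0.9, -0.6]
opening: 0.348
```

Call:
play_rows(hand=[0.35, 0.35, 0.35, 0.35, 0.35, 0.35, 0.35, 0.35], translation=[[0.21, -0.87, 0], [0.25, -0.85, 0], [0.28, -0.84, 0], [0.32, -0.82, 0], [0.36, -0.8, 0], [0.42, -0.78, 0], [0.46, -0.74, 0], [0.42, -0.68, 0]], twist=[[0, 0, 0], [0, 0, 0], [0, 0, 0], [0, 0, 0], [0, 0, 0], [0, 0, 0], [0, 0, 0], [0, 0, 0]])

```text
time_s: 63.97
ee_pos: [0.4641, 0.0182, 0.0926]
tool_rot: [3.13, 0.264, -0.0]
contact_force: [-0.4, -0.7, -0.4]
opening: 0.344
```

Call:
play_rows(hand=[0.5, 0.55, 0.6, 0.6, 0.6, 0.6, 0.6, 0.6], translation=[[0, 0, 0], [0, 0, 0], [0, 0, 0], [0, 0, 0], [0, 0, 0], [0, 0, 0], [0, 0, 0], [0, 0, 0]], twist=[[0, 0, 0], [0, 0, 0], [0, 0, 0], [0, 0, 0], [0, 0, 0], [0, 0, 0], [0, 0, 0], [0, 0, 0]])

```text
time_s: 64.63
ee_pos: [0.4637, 0.0174, 0.0926]
tool_rot: [3.13, 0.263, 0.0]
contact_force: [-0.1, -0.3, -0.5]
opening: 0.598
```

Call:
play_rows(hand=[0.6, 0.6, 0.6, 0.6, 0.6, 0.6, 0.6, 0.6], translation=[[0, 0, -0.5], [0, 0, -1.2], [0, 0, -2.2], [0, 0, -2.6], [0, 0, -2.6], [0, 0, -2.4], [0, 0, -1.6], [0, 0, -0.8]], twist=[[0, 0, 0], [0, 0, 0], [0, 0, 0], [0, 0, 0], [0, 0, 0], [0, 0, 0], [0, 0, 0], [0, 0, 0]])

```text
time_s: 65.3
ee_pos: [0.4649, 0.0173, 0.2347]
tool_rot: [3.129, 0.264, 0.007]
contact_force: [0.3, -0.8, -0.2]
opening: 0.602
```

Run:
```python
from h import *
ct=camera("top");cs=camera("side")
g=[.5661,-.3096]
L=[.5917,-.2200]
crop(cs,270,140,480,340,2.975,"z1.png",[(circ(*g,.169,.012),(0,255,0)),(circ(*L,.075,.0065),(255,255,0))])
plan([g[0],g[1],.235],9.6,8)
print(np.degrees(cur()[2]["q"]).round(1))
```

```text
t=65.40 tcp [0.4646 0.0173 0.2332] jaw -80.36 op 0.599 F [ 1.6  0.4 -0. ]
world delta cm [ 10.15 -32.69   0.18] turn deg tool [ 1.900e-01 -8.000e-02 -8.996e+01]
 tool delta now cm: [ 4.53 33.93 -0.13]  tool delta after turn: [-33.93   4.56  -0.18]  /n: [-4.241  0.57  -0.023] turn/n [ 2.000e-02 -1.000e-02 -1.124e+01]
[-12.5  -4.  107.8  -0.   76.   67.8]
```

View pics/z1.png

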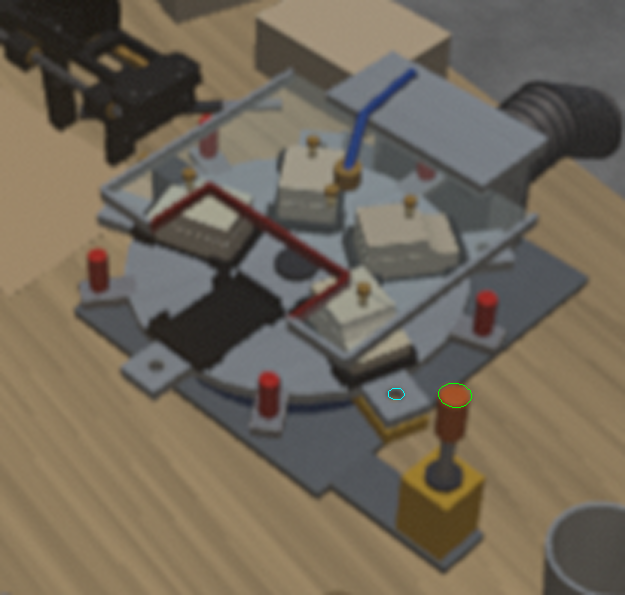

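Call:
play_rows(hand=[0.7, 0.7, 0.7, 0.7, 0.7, 0.7, 0.7, 0.7], translation=[[0.5, 4, 0], [0.5, 4, 0], [0.6, 4.1, 0], [0.6, 4.1, 0], [0.6, 4.1, 0], [0.6, 4.1, 0], [0.6, 4.1, 0], [0.4, 3.3, 0]], twist=[[0, 0, 0], [0, 0, 0], [0, 0, 0], [0, 0, 0], [0, 0, 0], [0, 0, 0], [0, 0, 0], [0, 0, 0]])

```text
time_s: 66.07
ee_pos: [0.5599, -0.2911, 0.2292]
tool_rot: [-3.129, -0.262, 0.003]
contact_force: [-0.7, 0.7, 0.1]
opening: 0.701
```

Call:
play_rows(hand=[0.7, 0.7, 0.7, 0.7, 0.7, 0.7, 0.7, 0.7], translation=[[0.1, 1.6, 0], [0, 0.5, 0], [0, 0, 0], [0, 0, 0], [0, 0, 0], [0, 0, 0], [0, 0, 0], [0, 0, 0]], twist=[[0, 0, 0], [0, 0, 0], [0, 0, -7], [0, 0, -7], [0, 0, -7], [0, 0, -7], [0, 0, -7], [0, 0, -7]])

```text
time_s: 66.73
ee_pos: [0.5642, -0.3074, 0.2301]
tool_rot: [-2.821, -1.377, 0.001]
contact_force: [-0.1, -0.4, -0.5]
opening: 0.7
```

Call:
play_rows(hand=[0.7, 0.7, 0.7, 0.7, 0.7, 0.7, 0.7, 0.7], translation=[[0, 0, 0], [0, 0, 0], [0, 0, 0], [0, 0, 0], [0, 0, 0], [0, 0, 0], [0, 0, 0], [0, 0, 0]], twist=[[0, 0, -7], [0, 0, -7], [0, 0, -7], [0, 0, -7], [0, 0, -7], [0, 0, -7], [0, 0, -5], [0, 0, -1]])

```text
time_s: 67.4
ee_pos: [0.5643, -0.3075, 0.2302]
tool_rot: [-2.02, -2.403, -0.0]
contact_force: [0.5, 0.1, 0.0]
opening: 0.7
```

Run:
```python
from h import *
camera("top");plan([.5661,-.3096,.19],9.64,8)
```

```text
t=67.45 tcp [ 0.5644 -0.3077  0.2304] jaw 9.72 op 0.704 F [ 0.2  0.2 -0.3]
world delta cm [ 0.17 -0.19 -4.04] turn deg tool [-0.08 -0.1   0.08]
 tool delta now cm: [-0.22  0.14  4.04]  tool delta after turn: [-0.22  0.14  4.04]  /n: [-0.027  0.017  0.505] turn/n [-0.01 -0.01  0.01]
```

Call:
play_rows(hand=[0.7, 0.7, 0.7, 0.7, 0.7, 0.7, 0.7, 0.7], translation=[[-0.1, 0.1, 0.8], [-0.05, 0, 1.4], [0, 0, 1.8], [0, 0, 1.8], [0, 0, 1.6], [0, 0, 1.1], [0, 0, 0.6], [0, 0, 0.1]], twist=[[0, 0, 0], [0, 0, 0], [0, 0, 0], [0, 0, 0], [0, 0, 0], [0, 0, 0], [0, 0, 0], [0, 0, 0]])

```text
time_s: 68.12
ee_pos: [0.5652, -0.3097, 0.1373]
tool_rot: [-2.026, -2.397, 0.0]
contact_force: [0.6, 0.0, 0.0]
opening: 0.697
```

Run:
```python
from h import *
camera("top");camera("top");plan([.5661,-.3096,.136],9.64,8)
```

```text
t=68.22 tcp [ 0.5662 -0.3105  0.1396] jaw 9.62 op 0.704 F [-1.  -0.1  0.6]
world delta cm [-0.01  0.09 -0.36] turn deg tool [ 0.   -0.   -0.02]
 tool delta now cm: [0.09 0.01 0.36]  tool delta after turn: [0.09 0.01 0.36]  /n: [0.012 0.001 0.045] turn/n [ 0. -0. -0.]
```

Call:
play_rows(hand=[0.6, 0.6, 0.5, 0.4, 0, 0, 0, 0], translation=[[0.05, 0, 0.15], [0.02, 0, 0.15], [0, 0, 0], [0, 0, 0], [0, 0, 0], [0, 0, 0], [0, 0, 0], [0, 0, 0]], twist=[[0, 0, 0], [0, 0, 0], [0, 0, 0], [0, 0, 0], [0, 0, 0], [0, 0, 0], [0, 0, 0], [0, 0, 0]], grip_force=25)

```text
time_s: 68.88
ee_pos: [0.5662, -0.3098, 0.1368]
tool_rot: [2.027, 2.4, 0.0]
contact_force: [0.1, 0.2, 0.1]
opening: 0.263
```

Run:
```python
from h import *
camera("top");camera("top");plan([.5661,-.3096,.194],9.64,8)
```

```text
t=68.98 tcp [ 0.5662 -0.3098  0.1368] jaw 9.64 op 0.265 F [0.1 0.1 0.5]
world delta cm [-0.01  0.02  5.72] turn deg tool [0.02 0.02 0.  ]
 tool delta now cm: [ 0.02 -0.   -5.72]  tool delta after turn: [ 0.02 -0.   -5.72]  /n: [ 0.003 -0.    -0.715] turn/n [0. 0. 0.]
```

Call:
play_rows(hand=[0, 0, 0, 0, 0, 0, 0, 0], translation=[[0, 0, -0.5], [0, 0, -0.8], [0, 0, -1], [0, 0, -1], [0, 0, -1], [0, 0, -1], [0, 0, -0.4], [0, 0, 0]], twist=[[0, 0, 0], [0, 0, 0], [0, 0, 0], [0, 0, 0], [0, 0, 0], [0, 0, 0], [0, 0, 0], [0, 0, 0]])

```text
time_s: 69.65
ee_pos: [0.5667, -0.3103, 0.1957]
tool_rot: [2.025, 2.398, 0.0]
contact_force: [-0.0, 0.5, -0.9]
opening: 0.262
```

Run:
```python
from h import *
camera("top");camera("top");p=cur()[0];plan([.5914,-.2203,p[2]],9.64,8)
```

```text
t=69.75 tcp [ 0.5659 -0.3097  0.1937] jaw 9.64 op 0.258 F [-0.5  1.6 -1.6]
world delta cm [2.55 8.94 0.  ] turn deg tool [0. 0. 0.]
 tool delta now cm: [ 8.39  4.01 -0.  ]  tool delta after turn: [8.39 4.01 0.  ]  /n: [1.049 0.501 0.   ] turn/n [0. 0. 0.]
```

Call:
play_rows(hand=[0, 0, 0, 0, 0, 0, 0, 0], translation=[[0.8, 0.4, 0], [1.4, 0.7, 0], [1.8, 0.8, 0], [1.8, 0.8, 0], [1.4, 0.7, 0], [0.8, 0.4, 0], [0.4, 0.2, 0], [0, 0, 0]], twist=[[0, 0, 0], [0, 0, 0], [0, 0, 0], [0, 0, 0], [0, 0, 0], [0, 0, 0], [0, 0, 0], [0, 0, 0]])

```text
time_s: 70.42
ee_pos: [0.5917, -0.219, 0.1935]
tool_rot: [-2.025, -2.402, 0.0]
contact_force: [-0.3, 0.4, -1.4]
opening: 0.263
```

Run:
```python
from h import *
camera("top");camera("top");camera("top");p=cur()[0];plan([.5914,-.2201,.157],9.64,8)
L=np.array([.5917,-.2200])
cs=camera("side");ax=p[:2]+[.0004,0]; zt=p[2]-(.1368-.039)
D=[(circ(*L,.075,.0065),(255,0,255)),(circ(*ax,zt+.036,.015),(255,255,0)),(circ(*ax,zt,.002),(255,255,0)),(np.array([[*ax,zt],[*ax,.06]]),(0,255,0))]
crop(cs,350,210,450,310,6,"z2.png",D)
```

```text
t=70.57 tcp [ 0.5912 -0.2209  0.1936] jaw 9.61 op 0.268 F [-0.5  0.4 -2.2]
world delta cm [ 0.02  0.08 -3.66] turn deg tool [-0.01  0.02 -0.03]
 tool delta now cm: [0.08 0.03 3.66]  tool delta after turn: [0.08 0.03 3.66]  /n: [0.009 0.004 0.457] turn/n [-0.  0. -0.]
```

View pics/z2.png

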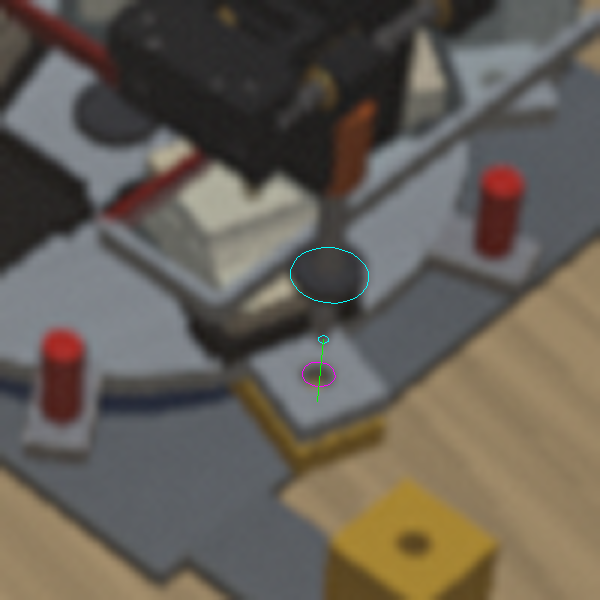

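Pin hangs right over the hole (318,375 in the crop). Lower it, with a small correction.

Call:
play_rows(hand=[0, 0, 0, 0, 0, 0, 0, 0], translation=[[0.05, 0, 0.3], [0, 0, 0.6], [0, 0, 0.6], [0, 0, 0.6], [0, 0, 0.6], [0, 0, 0.5], [0, 0, 0.3], [0, 0, 0]], twist=[[0, 0, 0], [0, 0, 0], [0, 0, 0], [0, 0, 0], [0, 0, 0], [0, 0, 0], [0, 0, 0], [0, 0, 0]])

```text
time_s: 71.28
ee_pos: [0.5907, -0.2194, 0.1574]
tool_rot: [-2.026, -2.399, 0.0]
contact_force: [0.1, -0.5, -1.6]
opening: 0.265
```

Run:
```python
from h import *
camera("top");camera("top");plan([.5914,-.2201,.137],9.64,8)
```

```text
t=71.38 tcp [ 0.5913 -0.2197  0.1586] jaw 9.64 op 0.269 F [-0.4  0.3 -2.6]
world delta cm [ 0.01 -0.04 -2.16] turn deg tool [-0. -0.  0.]
 tool delta now cm: [-0.04  0.    2.16]  tool delta after turn: [-0.04  0.    2.16]  /n: [-0.005  0.     0.269] turn/n [-0. -0.  0.]
```

Call:
play_rows(hand=[0, 0, 0, 0, 0, 0, 0, 0], translation=[[-0.03, 0, 0.4], [0, 0, 0.4], [0, 0, 0.4], [0, 0, 0.4], [0, 0, 0.3], [0, 0, 0.2], [0, 0, 0.05], [0, 0, 0]], twist=[[0, 0, 0], [0, 0, 0], [0, 0, 0], [0, 0, 0], [0, 0, 0], [0, 0, 0], [0, 0, 0], [0, 0, 0]])

```text
time_s: 72.05
ee_pos: [0.5913, -0.22, 0.137]
tool_rot: [-2.027, -2.4, 0.0]
contact_force: [-0.2, -0.5, -1.8]
opening: 0.266
```

Run:
```python
from h import *
camera("top");camera("top");plan([.5914,-.2201,.1368],9.64,8)
cs=camera("side");crop(cs,350,210,450,310,6,"z3.png")
```

```text
t=72.15 tcp [ 0.5914 -0.2201  0.1372] jaw 9.64 op 0.265 F [-0.3  0.6 -2. ]
world delta cm [ 0.   -0.   -0.04] turn deg tool [0.01 0.01 0.  ]
 tool delta now cm: [-0.    0.    0.04]  tool delta after turn: [-0.    0.    0.04]  /n: [-0.     0.     0.005] turn/n [0. 0. 0.]
```

View pics/z3.png

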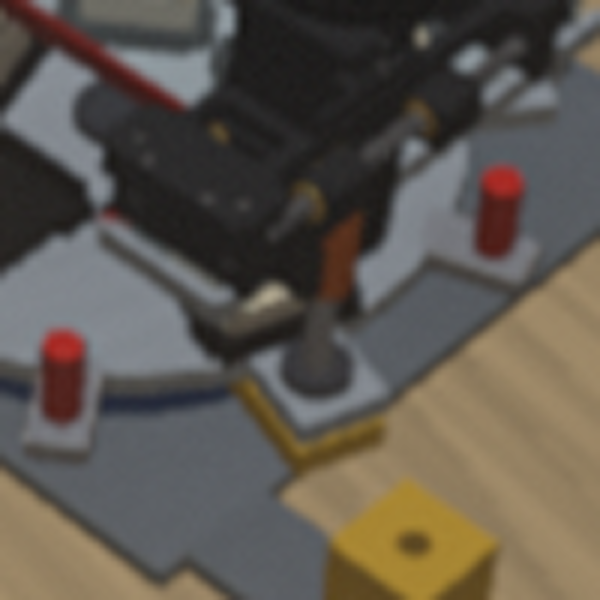

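Call:
play_rows(hand=[0, 0, 0, 0.3, 0.5, 0.7, 0.7, 0.7], translation=[[0, 0, 0.1], [0, 0, 0], [0, 0, 0], [0, 0, 0], [0, 0, 0], [0, 0, 0], [0, 0, 0], [0, 0, 0]], twist=[[0, 0, 0], [0, 0, 0], [0, 0, 0], [0, 0, 0], [0, 0, 0], [0, 0, 0], [0, 0, 0], [0, 0, 0]])

```text
time_s: 72.87
ee_pos: [0.5912, -0.22, 0.136]
tool_rot: [-2.027, -2.4, 0.0]
contact_force: [0.9, -0.1, -0.3]
opening: 0.58
```

Call:
play_rows(hand=[0.7, 0.7, 0.7, 0.7, 0.7, 0.7, 0.7, 0.7], translation=[[0, 0, -0.5], [0, 0, -1], [0, 0, -1.5], [0, 0, -2], [0, 0, -2], [0, 0, -2], [0, 0, -1.5], [0, 0, -1]], twist=[[0, 0, 0], [0, 0, 0], [0, 0, 0], [0, 0, 0], [0, 0, 0], [0, 0, 0], [0, 0, 0], [0, 0, 0]])

```text
time_s: 73.53
ee_pos: [0.5921, -0.2205, 0.2546]
tool_rot: [2.024, 2.397, 0.001]
contact_force: [0.6, -0.8, 0.3]
opening: 0.7
```

Call:
play_rows(hand=[0.7, 0.7, 0.7, 0.7, 0.7, 0.7, 0.7, 0.7], translation=[[0, -2, 0], [0, -3, 0], [0, -3.5, 0], [0, -3.5, 0], [0, -3.5, 0], [0, -3, 0], [0, -2, 0], [0, -1, 0]], twist=[[0, 0, 0], [0, 0, 0], [0, 0, 0], [0, 0, 0], [0, 0, 0], [0, 0, 0], [0, 0, 0], [0, 0, 0]])

```text
time_s: 74.2
ee_pos: [0.3774, -0.2562, 0.2515]
tool_rot: [2.029, 2.399, -0.001]
contact_force: [-0.1, 0.2, 0.2]
opening: 0.702
```

Run:
```python
from h import *
ct=camera("top");cs=camera("side")
L=[.5917,-.2200]
D=[(circ(*L,.075,.015),(255,255,0)),(circ(*L,.169,.012),(0,255,0))]
for a in (-72,-144,144,72):
    b=np.radians(a); D+=sdraw([*m2w(-.095*np.cos(b),-.095*np.sin(b),0)[:2],M[2]+b],.075,(0,255,255))
crop(cs,270,140,480,340,2.975,"f1.png",D); crop(ct,230,90,450,290,3.6,"f2.png",D)
cv2.imwrite("pics/f3.png",ct["image"][:,:,::-1])
print(cur()[0],cur()[2]["contact_force"])
for t in ["chisel_a","mallet","brush","tin","square","pin"]:
    for n in("top","side"): print(n,t,[(np.round(d["at"],3).tolist(),round(d["conf"],2)) for d in models.search_frame(n,t)])
```

```text
[ 0.37865966 -0.25643773  0.25166736] [ 0.52638145  0.16366991 -0.50883134]
top chisel_a [([0.438, 0.502, 0.013], 0.8), ([0.278, -0.236, 0.015], 0.72), ([0.698, 0.26, 0.016], 0.67), ([0.649, -0.055, 0.135], 0.15)]
side chisel_a [([0.298, -0.294, 0.014], 0.69), ([0.436, 0.486, 0.011], 0.52), ([0.632, 0.292, 0.008], 0.46)]
top mallet [([0.379, -0.442, 0.08], 0.47), ([0.438, 0.506, 0.011], 0.37), ([0.529, -0.069, 0.072], 0.27)]
side mallet [([0.349, -0.448, 0.084], 0.64)]
top brush [([0.378, -0.441, 0.081], 0.49), ([0.53, -0.071, 0.073], 0.24)]
side brush [([0.272, 0.281, 0.014], 0.59)]
top tin []
side tin [([0.607, -0.449, 0.068], 0.76)]
top square [([0.53, -0.07, 0.073], 0.72), ([0.445, -0.514, 0.008], 0.64)]
side square [([0.431, -0.514, 0.005], 0.71)]
top pin [([0.59, -0.219, 0.169], 0.54), ([0.61, -0.458, 0.046], 0.34)]
side pin [([0.589, -0.228, 0.135], 0.83)]
```

View pics/f1.png

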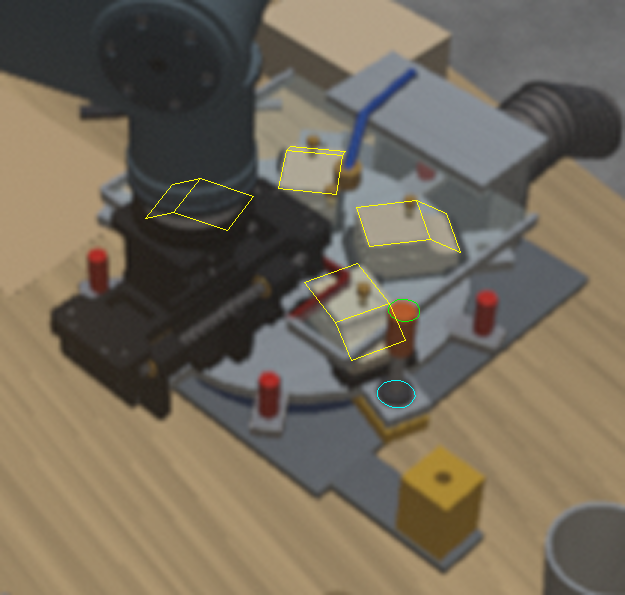

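View pics/f2.png

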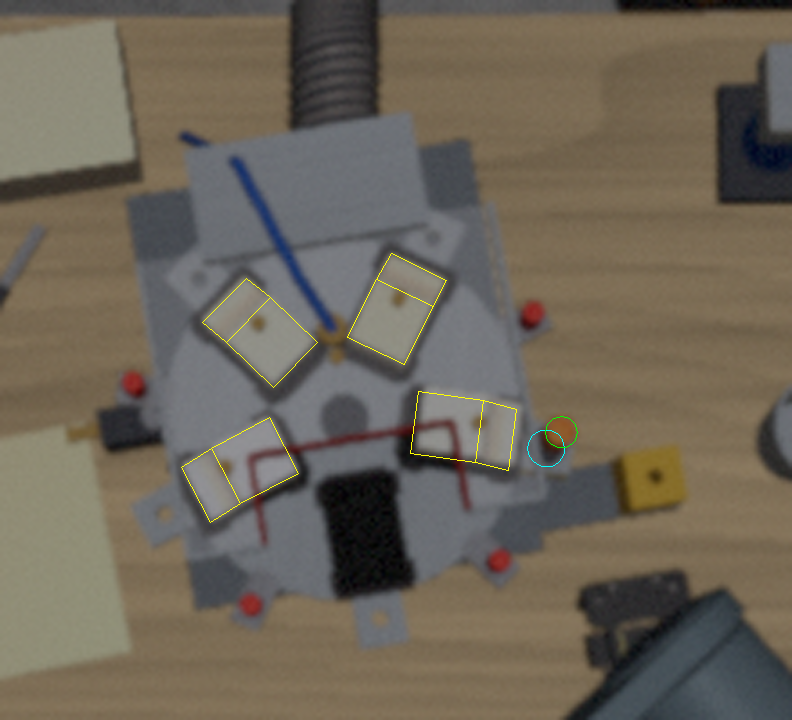

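View pics/f3.png

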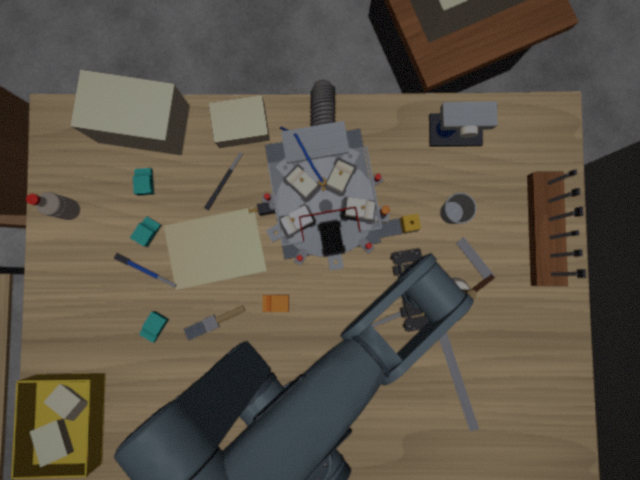

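Run:
```python
from h import *
camera("side");camera("side");print(cur()[2]["qvel"].round(4)); print(workorder.close_job())
```

```text
[-0.0026 -0.0025  0.0001 -0.0007  0.0009  0.0003]
the job is handed in; nothing more can be done
None
```

The job is handed in: all four pale stones are in the turntable, the front nest is empty and the pin is back in the lock hole. It took about 74 s of the 210 s. `close_job` returned no verdict, so I only have my own checks.

- **Work done:** I stood the pin in its holder, then loaded the four stones one at a time. After each stone I turned the table one click clockwise by the front-right handle. Finally I pushed the pin home through the ear and bracket.
- **Stones:** in the last top picture all four match their expected nest outlines and no stone is left at the front. In the side picture the arm hides the front-left stone and the front nest, so that check covers three stones.
- **Pin:** the collar and grip lie on the predicted circles in both views, and the collar rests on the ear.
- **Bystanders:** I took care not to touch any, and the side-camera detections agree with the start for most of them. The dark chisel's position there changed by about 5 cm. The top camera put it within 2 mm of the start, so I read that as the arm hiding part of it. The brush, tin and mallet had no usable top-camera detection at the end, because the arm covered part of that view.
- **Not touched:** I left the turquoise and orange look-alikes and the plain blocks in the yellow crate alone.

At hand-in the arm stood clear at TCP height 0.25 m, nearly at rest, with forces of about 1 N or less, which is noise.

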